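Uncover the ruin's hold-down nut and find the socket that fits

TASK

The toy ruin on the gaming table is held down by a hexagon nut hidden under the red bayonet cap: turn the cap counter-clockwise (seen from above) until its lugs are free, lift it out and set it down upright in the empty black square dish. Then try the three steel sockets on that nut, standing any that do not fit back upright in their black tray: one that is too small stops on top of the nut, one that is too big drops over it but spins loosely, so the right one is the smallest that goes all the way down. Finish still holding the right socket in the gripper, upright and fully down over the nut, and do not disturb the figures, paint pot, die or tape measure.

Things in the scene. Friction and masses are not known exactly. Their poses are not given: they have to be found in the camera images.
- ruin: Grey foot plate with a broken toy-ruin wall, fixed: plate 130 mm (its x) by 180 mm (its y, from -60 to +120 mm), top 20 mm above the table; wall up to 95 mm above the table, standing at y = 75 to 115 mm. Origin: at table level, straight under the hold-down stud; z up.
- stud (a point): On the plate's top (20 mm above the table), on the hold-down stud's axis; axes as the ruin's. The nut's underside is here; so is a fully seated socket's lower end. Round it a fixed aluminium bayonet collar 80 mm across, 12 mm high: two overhanging tabs centred on +x and -x, each about 30 degrees to either side, inner radius 26 mm, undersides 7 mm up; gaps and stops between.
- cap: Red bayonet cap over the nut, loose but captive: hollow skirt 48 mm across, 26 mm tall, two lugs at its foot along its own +x and -x (tips 62 mm apart, 5 mm high, starting under the collar's tabs). On top an upright bar grip, see cap_grip. Origin: centre of its lower edge; z up. 70 to 140 g. Turns with light friction.
- cap_grip (a point): Point in the cap's bar grip, 47 mm above the cap's lower edge, axes as the cap's; the bar is 42 mm long (x), 12 mm thick (y), from 26 to 56 mm above the lower edge. Its x starts within 0.3 rad of the ruin's x. Turned counter-clockwise (from above) to 0.8 to 1.4 rad from the ruin's x the lugs are clear and it lifts straight out; a stop ends the turn at about 1.45 rad.
- socket_tray: Black fixed tray, 166 mm (its x) by 58 mm, walls 18 mm high and 4 mm thick, floor 4 mm; two dividers make three bays in a row along its own x, with centres at x = -53, 0 and +53 mm, each about 50 mm square inside. Origin: centre of its underside. Which socket stands in which bay changes.
- socket_small: The smallest of three steel sockets, a cylinder 26 mm across, 62 mm tall, upright in a tray bay, hexagonal opening down. Origin: centre of its open lower end; z up. Opening: 28 mm deep, takes nut and stud end whole, about 1.8 mm wider across flats than its nut; two of its corners lie along its own x, two flats are square to its y. Solid above 28 mm. 80 to 200 g. Size unmarked.
- socket_mid: The middle of three steel sockets, a cylinder 31 mm across, 62 mm tall, upright in a tray bay, hexagonal opening down. Origin: centre of its open lower end; z up. Opening: 28 mm deep, takes nut and stud end whole, about 1.8 mm wider across flats than its nut; two of its corners lie along its own x, two flats are square to its y. Solid above 28 mm. 80 to 200 g. Size unmarked.
- socket_large: The largest of three steel sockets, a cylinder 36 mm across, 62 mm tall, upright in a tray bay, hexagonal opening down. Origin: centre of its open lower end; z up. Opening: 28 mm deep, takes nut and stud end whole, about 1.8 mm wider across flats than its nut; two of its corners lie along its own x, two flats are square to its y. Solid above 28 mm. 80 to 200 g. Size unmarked.
- nut_p: One of three fixed brass hexagon nuts of different sizes (15 to 25 mm across flats; which is which is not told), 14 mm high, with a 10 mm stud end standing 5 mm above it. One is on the ruin's stud under the cap; the other two are on the wooden spares strip, not part of the job. Origin: centre of its underside; z up. Two corners lie along its own x, two flats are square to its y.
- nut_q: One of three fixed brass hexagon nuts of different sizes (15 to 25 mm across flats; which is which is not told), 14 mm high, with a 10 mm stud end standing 5 mm above it. One is on the ruin's stud under the cap; the other two are on the wooden spares strip, not part of the job. Origin: centre of its underside; z up. Two corners lie along its own x, two flats are square to its y.
- nut_r: One of three fixed brass hexagon nuts of different sizes (15 to 25 mm across flats; which is which is not told), 14 mm high, with a 10 mm stud end standing 5 mm above it. One is on the ruin's stud under the cap; the other two are on the wooden spares strip, not part of the job. Origin: centre of its underside; z up. Two corners lie along its own x, two flats are square to its y.
- dish: Black fixed square dish for small parts, empty, 110 by 110 mm, walls 16 mm high and 4 mm thick, floor 4 mm. Origin: centre of its underside.
- fig_green: Green painted figure, 44 mm tall on a black round base 32 mm across; origin under the base. A bystander, to be left alone.
- fig_orange: Orange painted figure, 44 mm tall on a black round base 32 mm across; origin under the base. A bystander, to be left alone.
- fig_white: White painted figure, 44 mm tall on a black round base 32 mm across; origin under the base. A bystander, to be left alone.
- paint_pot: Yellow paint pot with white cap, 32 mm across, 45 mm tall; origin under it. A bystander, to be left alone.
- die: Red 16 mm die; origin under it. A bystander, to be left alone.
- tape: Yellow tape measure lying flat, about 60 mm across, 18 mm high; origin under it. A bystander, to be left alone.
There are look-alikes about, which are no part of the job. Leave any purple look-alike of the socket_small alone.

How it is judged:
By the outcome, as a careful person would: the job done as asked, in the order asked, and still so for the second after the job is handed in, while the arm keeps its last pose, push and grip.
It also fails if it takes over 72 s, if anything falls off the work surface, if the arm or the gripper's body presses on something with over 40 N, if the wrist force passes 120 N, or if a joint passes its speed limit or range.

ROBOT

A 6-joint arm with a two-finger parallel gripper is mounted at the origin on the work surface. World frame = base frame: x ahead of the robot, y to its left, z up, the work surface at z = 0. Lengths are in m, angles in degrees, forces in N, time in s.
With the tool pointing down it reaches from about 0.25 to 0.725 m from the base axis. Payload 9.7 kg.
Tool frame: the origin (TCP) lies on the centre line of the jaws, within the pads' length; the fingertips stand 8 mm ahead of it and the grasp point (between the pads) lies 11 mm behind it; z points along the fingers, y is the direction in which the jaws open and shut (so a half turn about z gives the same grasp; the last joint's range is limited). The gripper opens to 85 mm and grips with 20 to 120 N. Pads are 22 mm wide; open, the fingers measure 114 mm over their backs; the gripper's body (76 mm by 85 mm) begins 54 mm behind the grasp point. The pads swing forward as they close: fully open they stand 13 mm farther back than shut.
Start: joints at [63.312, 4.979, 10.078, 95.1, 0, 90], TCP at [0.247, 0.491, 0.239] pointing down, gripper open.
Joint ranges: [-179.16, 179.16], [-48.56, 103.87], [-65.8, 70.77], [-126.05, 130.52], [-82.76, 87.17], [-180, 180]. Speed limits (degrees/s): [127.2, 127.2, 147.25, 180, 180, 180].

INTERFACE

Orientations are given as a 3x3 rotation matrix whose columns are the frame's x, y, z axes.
In Python, from bench import * gives the robot as it stands. The module is installed in compiled form; this text tells all that it offers.
- The arm moves only by the tool apply_moves, never from a script. Its argument "rows" is a list of rows, each an object with "xyz": the shift along the tool's x, y, z normalised to -1 to 1, where 1 is 0.4 m, a list of three; "twist": the turn, a rotation vector about the tool's x, y, z normalised to -1 to 1, where 1 is 45 degrees, a list of three. In form: [{"xyz": [tx, ty, tz], "twist": [rx, ry, rz]}, ...]. A call has 1 to 5 rows; each row shifts and turns the commanded pose from where the row before left it, along the tool's axes as they then stand; what a row does not reach is not made up. A row lasts 1/10 s, in which the tool goes at most 50 mm and 8.59 degrees, less where a joint would pass 70% of its speed; a pose out of reach is approached as far as the arm can. A call with a number of a shift or a turn outside -1 to 1 is refused whole. A call with a gripper value outside its range is refused whole. "gripper" is the closure in counts, from 0 (fully open) to 255 (shut), set as the call begins (left out, the last holds). The fingers move at their own pace and stop on an object; "squeeze" is the grip in N (left out, the last holds). Time passes only in rows, so rows that do not move let the fingers close. It gives the time, the measured TCP pose, the force and the opening at its end, in the units of the state.
- get_state(): the state, without advancing time (a new reading comes with each control period).
- get_image(name): name is "side" or "top"; returns the picture (384x512x3 uint8, blue, green, red); there is no depth.
- camera_model(name): a dict with "vfov" (degrees; the focal length in pixels is half the picture's height over the tangent of half this angle, whatever the lens; pixels are square), "cx", "cy" (the principal point, pixels), "camera_from_world" (4x4, takes a point from world to camera coordinates). Camera axes: x right, y up, looking along -z (the intrinsics and any distortion apply to the point x, -y, -z); pixel columns grow to the right and rows downward; lengths in m; the calibration is good to about 2 mm. A picture is of the moment at which its call begins. camera_model takes no time and is no camera call.
- job_done(): hands the job in, once; it reports no verdict.
Trained networks look in the newest picture that a camera, given by its name, has taken for a name from the list of things; names that differ only in an ending like _2 or _b are one class to them, and where a whole thing is asked for, a point or a joint stands for the part that bears it (a point fixed in the world has none). Each returns a list of dicts, best first, with "conf" (0 to 1); they miss things now and then, are a little off and sometimes report something else, mostly with a low value. They report only what shows in the picture. A call takes as long as a camera call. They do not tell look-alikes from the thing itself.
- find_in(camera, label): "position" ([row, column] in pixels, amid what is visible of it).
- regions_of(camera, label): "region" (384x512 bool, what is visible of it) and "position" ([row, column] in pixels, amid what is visible of it).
- spot_point(camera, label): "position" ([row, column] in pixels: a listed point, or the origin of a listed thing).
The state is a dict: "t": time; "q": joint angles; "joint_velocities": joint speeds; "tau": joint torques, N m; "tool_pos": TCP position; "ee_rot": TCP orientation; "wrist_force": force on the tool from outside, world axes, zero at the start; "moment": the same for the moment, N m; "gripper_width": opening from 0.0 (shut) to 1.0 (fully open).
Only numpy, scipy, OpenCV 4.12 (cv2) and the standard library are available. Lean on these libraries where they do the work, as an engineer would, in place of code of your own. Each camera call takes 0.05 s, during which the arm holds its last target.

## Working session

There is one attempt and no reset: what is moved stays moved. The work goes in short steps, Python scripts to look and compute and a tool call to move; the robot and the scene stay as the last step left them, time stands still between calls to the robot, and variables do not carry over. Pictures are saved under pics/ and viewed, and the job is handed in when it is done.

Besides the shell and the picture viewer there is one more tool, called after "Emit:" as name(argument=value, ...), one argument or row to a line, values as JSON. apply_moves: Moves the arm, as the interface text tells. Its arguments: {"type":"object","properties":{"rows":{"type":"array","items":{"type":"object","properties":{"xyz":{"type":"array","items":{"type":"number"}},"twist":{"type":"array","items":{"type":"number"}}}}},"gripper":{"type":"number"},"squeeze":{"type":"number"}},"required":["rows"]}

```bash
mkdir -p pics
python3 - <<'E'
from bench import *
import cv2,numpy as np
for n in("side","top"):
    im=get_image(n); cv2.imwrite(f"pics/{n}0.png",im)
    m=camera_model(n); print(n,m)
s=get_state(); print(s)
E
```

```text
side {'vfov': 49.31215624478116, 'cx': 251.44466508918777, 'cy': 191.31075559939364, 'camera_from_world': array([[-0.92287989, -0.38455293,  0.02029195,  0.53587563],
       [ 0.28992217, -0.65916407,  0.69386444, -0.22325745],
       [-0.25345188,  0.64623662,  0.71981968, -0.78758559],
       [ 0.        ,  0.        ,  0.        ,  1.        ]])}
top {'vfov': 43.04165610441751, 'cx': 253.13335130100592, 'cy': 197.72583966217996, 'camera_from_world': array([[ 0.02880182, -0.99946086,  0.01576212, -0.05035723],
       [ 0.98185227,  0.03124437,  0.1870559 , -0.57782372],
       [-0.18744753,  0.01008853,  0.98222281, -1.35356076],
       [ 0.        ,  0.        ,  0.        ,  1.        ]])}
{'t': 0.1, 'q': array([6.33129993e+01, 5.00845633e+00, 1.00401338e+01, 9.50995728e+01,
       1.23696495e-03, 9.00003950e+01]), 'joint_velocities': array([ 0.09055556, -0.03070432,  0.17269319, -0.00873912, -0.06929351,
       -0.00917718]), 'tau': array([-1.17623367e-03, -5.21561837e+01,  4.65652514e+01,  1.59730524e-02,
       -5.38804261e-05, -1.10608585e-05]), 'tool_pos': array([0.24692382, 0.4912443 , 0.2386593 ]), 'ee_rot': array([[-8.93470200e-01,  4.49122142e-01, -5.51490827e-04],
       [ 4.49122480e-01,  8.93469584e-01, -1.04906730e-03],
       [ 2.15809268e-05, -1.18499730e-03, -9.99999298e-01]]), 'wrist_force': array([-0.96778761,  1.16057828, -0.11138682]), 'moment': array([ 0.03904208, -0.00543862, -0.00173485]), 'gripper_width': 1.0007337107321346}
```

View pics/side0.png

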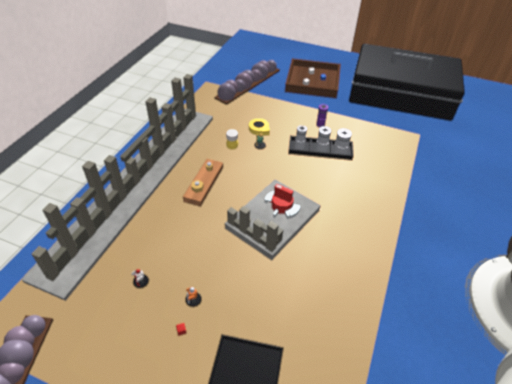

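View pics/top0.png

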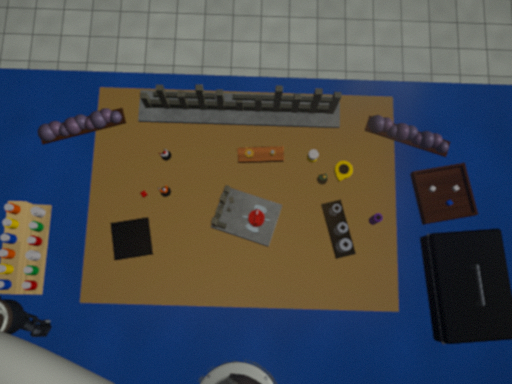

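```bash
cat > h.py <<'E'
from bench import *
import cv2,numpy as np
def cam(n):
    m=camera_model(n); f=192/np.tan(np.radians(m["vfov"]/2)); return f,m["cx"],m["cy"],np.array(m["camera_from_world"])
def proj(n,P):
    f,cx,cy,T=cam(n); p=np.atleast_2d(P)@T[:3,:3].T+T[:3,3]
    return np.c_[cy+f*(-p[:,1])/(-p[:,2]),cx+f*p[:,0]/(-p[:,2])]
def ray(n,rc):
    f,cx,cy,T=cam(n); d=np.array([(rc[1]-cx)/f,-(rc[0]-cy)/f,-1.]); R=T[:3,:3]
    return -R.T@T[:3,3],R.T@d
def atz(n,rc,z):
    o,d=ray(n,rc); return o+d*(z-o[2])/d[2]
def tri(a,b):
    (o1,d1),(o2,d2)=ray("side",a),ray("top",b)
    A=np.c_[d1,-d2]; t=np.linalg.lstsq(A,o2-o1,rcond=None)[0]
    p,q=o1+d1*t[0],o2+d2*t[1]; return (p+q)/2,np.linalg.norm(p-q)
E
python3 - <<'E'
from h import *
for l in ["ruin","stud","cap","cap_grip","socket_tray","socket_small","socket_mid","socket_large","nut_p","nut_q","nut_r","dish","fig_green","fig_orange","fig_white","paint_pot","die","tape"]:
    print(l)
    for c in("side","top"):
        r=spot_point(c,l); print("  ",c,[(np.round(x["position"],1).tolist(),round(x["conf"],2)) for x in r[:4]])
E
python3 - <<'E'
import cv2
a=cv2.imread("pics/top0.png");b=cv2.imread("pics/side0.png")
cv2.imwrite("pics/t1.png",cv2.resize(a[135:270,200:400],None,fx=4,fy=4,interpolation=cv2.INTER_CUBIC))
cv2.imwrite("pics/s1.png",cv2.resize(b[95:265,170:370],None,fx=3.5,fy=3.5,interpolation=cv2.INTER_CUBIC))
E
```

```text
ruin
   side [([212.7, 281.4], 0.91)]
   top [([219.8, 257.9], 0.6), ([154.6, 245.5], 0.35)]
stud
   side [([205.2, 284.3], 0.97)]
   top [([219.0, 254.1], 0.77)]
cap
   side [([207.9, 281.4], 0.77), ([282.1, 141.1], 0.53)]
   top [([221.4, 256.4], 0.75)]
cap_grip
   side [([187.6, 285.0], 0.71), ([207.1, 281.7], 0.52)]
   top [([214.5, 256.5], 0.74), ([233.6, 338.0], 0.28)]
socket_tray
   side [([151.2, 322.5], 0.85)]
   top [([231.2, 335.7], 0.63)]
socket_small
   side [([145.8, 299.5], 0.63), ([124.9, 320.2], 0.48), ([150.5, 336.7], 0.35)]
   top [([220.9, 373.7], 0.66), ([210.9, 335.1], 0.47)]
socket_mid
   side [([146.6, 319.3], 0.7), ([145.0, 234.7], 0.63), ([207.6, 279.6], 0.27)]
   top [([231.6, 339.9], 0.49)]
socket_large
   side [([153.8, 340.0], 0.56)]
   top [([243.4, 342.8], 0.64), ([230.1, 335.1], 0.18)]
nut_p
   side [([166.7, 208.6], 0.52), ([189.4, 194.0], 0.49)]
   top [([154.3, 249.6], 0.55), ([153.6, 272.3], 0.45), ([232.7, 336.5], 0.26)]
nut_q
   side [([166.7, 208.6], 0.52), ([189.4, 194.0], 0.49)]
   top [([154.3, 249.6], 0.55), ([153.6, 272.3], 0.45), ([232.7, 336.5], 0.26)]
nut_r
   side [([166.7, 208.6], 0.52), ([189.4, 194.0], 0.49)]
   top [([154.3, 249.6], 0.55), ([153.6, 272.3], 0.45), ([232.7, 336.5], 0.26)]
dish
   side [([372.8, 243.4], 0.95)]
   top [([239.8, 132.5], 0.63)]
fig_green
   side [([146.7, 260.8], 0.52), ([206.8, 281.7], 0.22)]
   top [([179.2, 317.6], 0.56)]
fig_orange
   side [([300.5, 195.8], 0.63)]
   top [([190.4, 164.1], 0.43)]
fig_white
   side [([280.1, 139.0], 0.52), ([143.1, 258.9], 0.42), ([205.7, 279.8], 0.16)]
   top [([156.2, 166.8], 0.62)]
paint_pot
   side [([279.5, 138.1], 0.63), ([147.3, 235.2], 0.53)]
   top [([160.2, 311.2], 0.44), ([217.3, 254.3], 0.41)]
die
   side [([332.4, 180.4], 0.56)]
   top [([192.3, 142.4], 0.47)]
tape
   side [([128.4, 254.1], 0.79)]
   top [([174.3, 337.0], 0.8), ([190.7, 163.8], 0.65)]
```

View pics/t1.png

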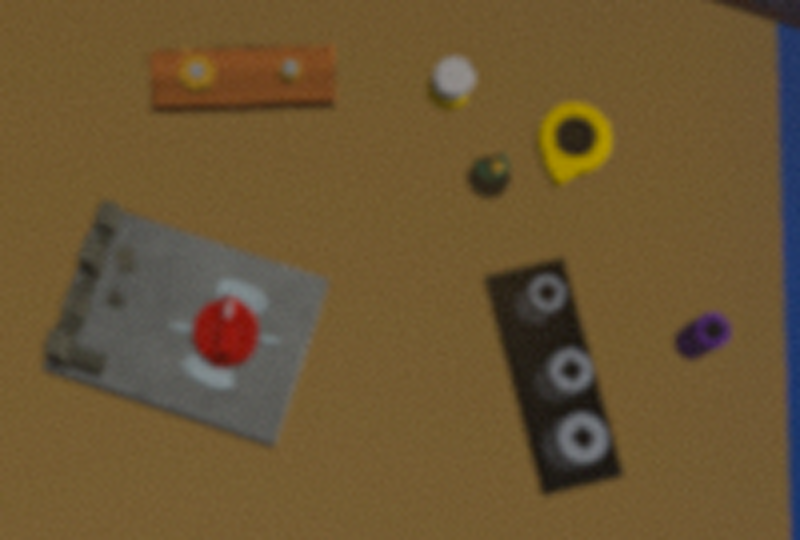

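View pics/s1.png

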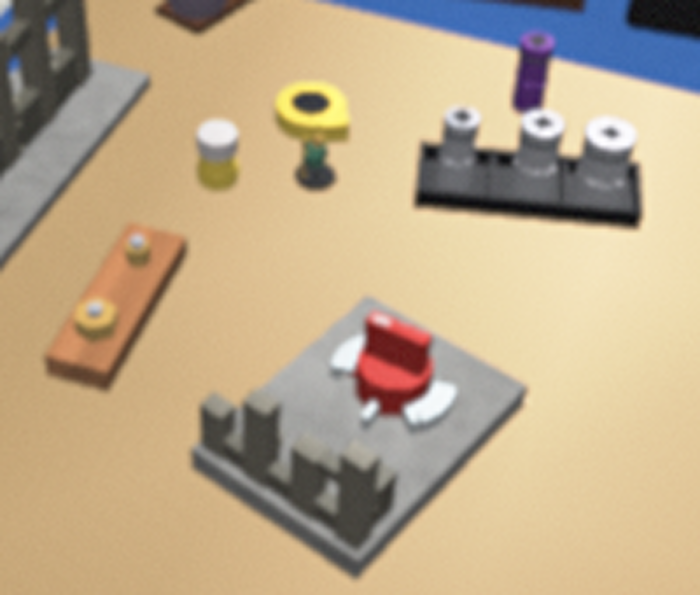

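Run:
```python
from h import *
for n in("side","top"): print(n,ray(n,(0,0))[0])
pr={"cap_grip":((187.6,285),(214.5,256.5)),"stud":((205.2,284.3),(219,254.1)),"tray":((151.2,322.5),(231.2,335.7)),"dish":((372.8,243.4),(239.8,132.5)),"small":((145.8,299.5),(210.9,335.1)),"mid":((146.6,319.3),(231.6,339.9)),"large":((153.8,340),(243.4,342.8))}
for k,(a,b) in pr.items(): print(k,tri(a,b))
# socket tops by hand
T=lambda u,v:(135+v/4,200+u/4); S=lambda u,v:(95+v/3.5,170+u/3.5)
for k,a,b in [("s",S(462,117),T(547,293)),("m",S(541,125),T(571,370)),("l",S(610,135),T(582,438)),("purple",S(537,42),T(714,330)),
 ("c1",S(368,298),T(328,280)),("c2",S(525,388),T(273,445)),("bartop",S(399,330),T(227,322)),("nutbig",S(95,310),T(197,71)),("nutsm",S(137,241),T(290,68))]:
    print(k,tri(a,b), atz("side",a,.066)[:2],atz("top",b,.066)[:2])
```

```text
side [0.35966108 0.5678759  0.71095606]
top [ 0.31506628 -0.01862091  1.43837732]
cap_grip (array([ 0.52507676, -0.04382374,  0.07328996]), np.float64(0.004767150025247721))
stud (array([ 0.51984678, -0.03794982,  0.02492747]), np.float64(0.003180308197226464))
tray (array([ 0.49627215, -0.2824087 , -0.00221485]), np.float64(3.0823658835237877e-06))
dish (array([ 0.45712015,  0.32016196, -0.00550466]), np.float64(0.009039941497499569))
small (array([ 0.55845158, -0.28110406, -0.00422166]), np.float64(0.0011338893680164993))
mid (array([ 5.01956221e-01, -2.94127929e-01, -5.04086417e-05]), np.float64(0.013482377341859874))
large (array([ 0.45735846, -0.30583402, -0.01422568]), np.float64(0.008697508261176847))
s (array([ 0.55606853, -0.27439349,  0.05877764]), np.float64(0.0017989172136992295)) [ 0.55480736 -0.26513654] [ 0.55390479 -0.27313176]
m (array([ 0.50118102, -0.29188572,  0.05647337]), np.float64(0.002017080024706341)) [ 0.50013073 -0.27945108] [ 0.49889035 -0.29005304]
l (array([ 0.45232261, -0.29920904,  0.05785596]), np.float64(0.0015322930611456097)) [ 0.45192984 -0.28845
[... 176 characters left out ...]
 (array([ 0.56892713, -0.12001738,  0.00848349]), np.float64(0.0006518169835878353)) [ 0.55210024 -0.06370368] [ 0.55840079 -0.1159759 ]
c2 (array([ 0.44556486, -0.08173787,  0.00990321]), np.float64(0.0025569671896441765)) [ 0.43987466 -0.02980843] [ 0.43920774 -0.07930143]
bartop (array([ 0.52516452, -0.04454937,  0.06652515]), np.float64(0.0010060175485901324)) [ 0.52478538 -0.04503168] [ 0.52575105 -0.04450627]
nutbig (array([ 0.72227973, -0.01715766,  0.02877136]), np.float64(0.0025641707388268566)) [0.70378639 0.01481298] [ 0.71027248 -0.01752748]
nutsm (array([ 0.72644073, -0.08683102,  0.03037324]), np.float64(0.002488950963178677)) [ 0.70850476 -0.05255233] [ 0.71481006 -0.08539868]
```

```bash
python3 - <<'E'
from h import *
from scipy.optimize import least_squares
T=lambda u,v:(135+(v+.5)/4-.5,200+(u+.5)/4-.5); S=lambda u,v:(95+(v+.5)/3.5-.5,170+(u+.5)/3.5-.5)
F=[("s",S(462,117),T(547,293),.066),("m",S(541,125),T(571,370),.066),("l",S(610,135),T(582,438),.066),
 ("c1",S(368,298),T(328,280),.02),("c2",S(525,388),T(273,445),.02),("bartop",S(399,330),T(227,322),.076)]
def pd(n,P,k,d=(0,0)):
    f,cx,cy,_=cam(n); q=proj(n,P)[0]; v=q-[cy,cx]; r2=(v@v)/f**2
    return np.array([cy,cx])+v*(1+k*r2)+d
def res(p,full=0):
    o=[]
    for i,(n,a,b,z) in enumerate(F):
        P=[p[8+2*i],p[9+2*i],z]
        o+=[pd("side",P,p[0],p[2:4])-a,pd("top",P,p[1],p[4:6])-b]
    return np.r_[np.ravel(o),p[:2]*3,p[2:6]/2]
x0=np.r_[np.zeros(8),np.ravel([atz("top",b,z)[:2] for n,a,b,z in F])]
r=least_squares(res,x0); print(np.round(r.x[:8],3),np.round(r.x[8:].reshape(-1,2),4)); print(np.round(r.fun[:24].reshape(-1,4),2))
print(proj("top",get_state()["tool_pos"]),proj("side",get_state()["tool_pos"]))
for n in("top","side"):
  im=cv2.imread(f"pics/{n}0.png")
E
python3 - <<'E'
import cv2
a=cv2.imread("pics/top0.png")
cv2.imwrite("pics/t2.png",cv2.resize(a[280:384,0:120],None,fx=5,fy=5,interpolation=cv2.INTER_CUBIC))
E
```

```text
[-2.3000e-02  1.0000e-03  9.2500e-01 -5.4900e-01  1.1600e-01  1.1090e+00
  1.1560e+01 -1.0183e+01] [[ 0.5555 -0.2694]
 [ 0.5007 -0.2856]
 [ 0.4523 -0.2936]
 [ 0.5674 -0.1141]
 [ 0.4456 -0.0767]
 [ 0.524  -0.0398]]
[[ 0.31  0.01 -0.11  0.2 ]
 [-0.07  0.18 -0.17 -0.09]
 [ 0.16  0.03 -0.08  0.1 ]
 [-0.34 -0.04  0.16 -0.26]
 [-0.02  0.27 -0.34 -0.1 ]
 [-0.28 -0.32  0.51 -0.11]]
[[313.23586807  30.38880112]] [[550.56273419 395.10748321]]
```

View pics/t2.png

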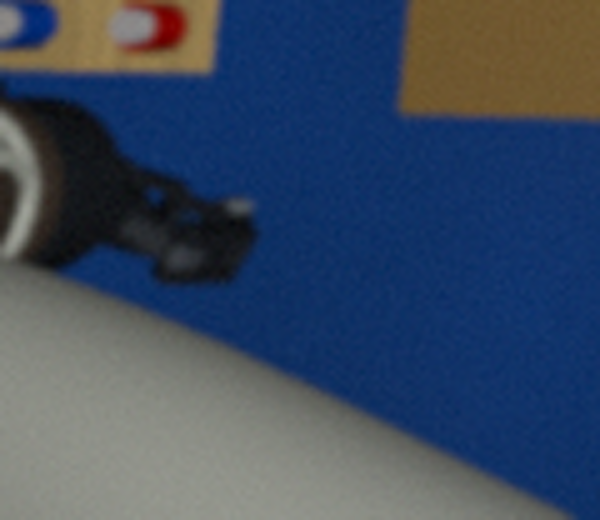

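Run:
```python
from h import *
S=lambda u,v:(95+(v+.5)/3.5-.5,170+(u+.5)/3.5-.5)
a,b=atz("side",S(370,316),.076),atz("side",S(428,340),.076); d=b-a; print(a,b,np.linalg.norm(d),np.degrees(np.arctan2(d[1],d[0])))
a=cv2.imread("pics/top0.png");b=cv2.imread("pics/side0.png")
x=cv2.resize(a[195:240,230:285],None,fx=10,fy=10,interpolation=cv2.INTER_CUBIC)
y=cv2.resize(b[175:225,255:310],None,fx=10,fy=10,interpolation=cv2.INTER_CUBIC)
cv2.imwrite("pics/c1.png",x);cv2.imwrite("pics/c2.png",y)
```

```text
[ 0.54359659 -0.04036258  0.076     ] [ 0.50438687 -0.03532891  0.076     ] 0.0395315008024795 172.68449520299257
```

View pics/c1.png

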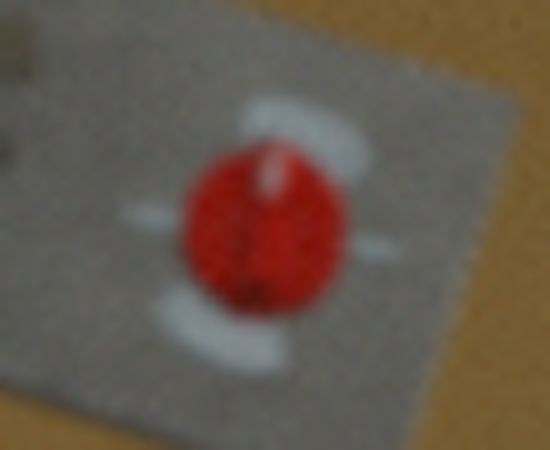

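View pics/c2.png

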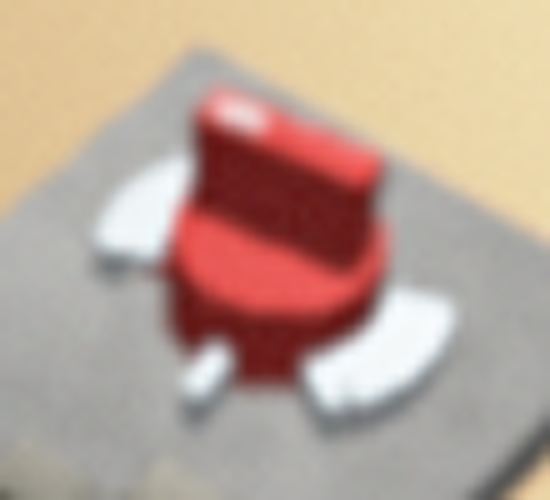

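```bash
cat >> h.py <<'E'
from scipy.spatial.transform import Rotation as Ro
def Rh(h):  # tool down, x heading h deg
    c,s=np.cos(np.radians(h)),np.sin(np.radians(h)); return np.array([[c,s,0],[s,-c,0],[0,0,-1.]])
def head():
    R=get_state()["ee_rot"]; return np.degrees(np.arctan2(R[1,0],R[0,0]))
def plan(p1,h1,n,p0=None,R0=None):
    s=get_state(); p0=s["tool_pos"] if p0 is None else np.array(p0); R0=s["ee_rot"] if R0 is None else R0
    p1=np.array(p1); R1=Rh(h1); w=Ro.from_matrix(R0.T@R1).as_rotvec()
    p,R=p0,R0; rows=[]
    for i in range(n):
        q=p0+(p1-p0)*(i+1)/n
        x=np.round(R.T@(q-p)/.4,3); t=np.round(np.degrees(w/n)/45,3)
        rows.append({"xyz":x.tolist(),"twist":t.tolist()})
        p=p+R@x*.4; R=R@Ro.from_rotvec(np.radians(t*45)).as_matrix()
    import json
    for i in range(0,n,5): print(json.dumps(rows[i:i+5]))
    print("end",np.round(p,4),"maxstep",np.linalg.norm((p1-p0)/n)*1e3,"deg",np.degrees(np.linalg.norm(w))/n)
def st():
    s=get_state(); print("t",s["t"],"p",np.round(s["tool_pos"],4),"h",round(head(),2),"F",np.round(s["wrist_force"],1),"M",np.round(s["moment"],2),"w",round(s["gripper_width"],3),"q",np.round(s["q"],1))
E
python3 - <<'E'
from h import *
plan([.524,-.04,.16],173,15)
E
```

```text
[{"xyz": [-0.081, -0.058, 0.013], "twist": [0.0, 0.0, -0.029]}, {"xyz": [-0.08, -0.061, 0.013], "twist": [0.0, 0.0, -0.029]}, {"xyz": [-0.078, -0.062, 0.014], "twist": [0.0, 0.0, -0.029]}, {"xyz": [-0.077, -0.063, 0.013], "twist": [0.0, 0.0, -0.029]}, {"xyz": [-0.075, -0.066, 0.013], "twist": [0.0, 0.0, -0.029]}]
[{"xyz": [-0.074, -0.067, 0.013], "twist": [0.0, 0.0, -0.029]}, {"xyz": [-0.072, -0.069, 0.014], "twist": [0.0, 0.0, -0.029]}, {"xyz": [-0.071, -0.071, 0.013], "twist": [0.0, 0.0, -0.029]}, {"xyz": [-0.069, -0.072, 0.013], "twist": [0.0, 0.0, -0.029]}, {"xyz": [-0.068, -0.073, 0.013], "twist": [0.0, 0.0, -0.029]}]
[{"xyz": [-0.065, -0.076, 0.013], "twist": [0.0, 0.0, -0.029]}, {"xyz": [-0.064, -0.076, 0.014], "twist": [0.0, 0.0, -0.029]}, {"xyz": [-0.063, -0.078, 0.013], "twist": [0.0, 0.0, -0.029]}, {"xyz": [-0.06, -0.08, 0.013], "twist": [0.0, 0.0, -0.029]}, {"xyz": [-0.059, -0.081, 0.013], "twist": [0.0, 0.0, -0.029]}]
end [ 0.5241 -0.0401  0.1601] maxstep 40.29857033148791 deg 1.31257724141348
```

Candidates for the cap (top-view pixels as row, col):
- the red disc with a bar on the grey plate at (218,256)
- the red die at (193,143)
- the red-topped bottles at far left, around (225,35)

I choose (218,256). The close crop shows the bar grip and collar tabs, so it is the bayonet cap. For the sockets I'll use the three grey ones in the black tray at (208,336), (227,342) and (244,345). I'll leave the purple look-alike at (217,375) alone.

Emit:
apply_moves(
  rows=[
    {"xyz":[-0.081,-0.058,0.013],"twist":[0.0,0.0,-0.029]},
    {"xyz":[-0.08,-0.061,0.013],"twist":[0.0,0.0,-0.029]},
    {"xyz":[-0.078,-0.062,0.014],"twist":[0.0,0.0,-0.029]},
    {"xyz":[-0.077,-0.063,0.013],"twist":[0.0,0.0,-0.029]},
    {"xyz":[-0.075,-0.066,0.013],"twist":[0.0,0.0,-0.029]},
  ],
  gripper=110,
)

```text
t: 2.4
tool_pos: [0.3397, 0.3129, 0.2128]
ee_rot: [[-0.939, 0.343, 0.0], [0.343, 0.939, 0.0], [-0.0, 0.0, -1.0]]
wrist_force: [0.8, 1.3, 0.1]
gripper_width: 0.567
```

Emit:
apply_moves(
  rows=[
    {"xyz":[-0.074,-0.067,0.013],"twist":[0.0,0.0,-0.029]},
    {"xyz":[-0.072,-0.069,0.014],"twist":[0.0,0.0,-0.029]},
    {"xyz":[-0.071,-0.071,0.013],"twist":[0.0,0.0,-0.029]},
    {"xyz":[-0.069,-0.072,0.013],"twist":[0.0,0.0,-0.029]},
    {"xyz":[-0.068,-0.073,0.013],"twist":[0.0,0.0,-0.029]},
  ],
)

```text
t: 2.9
tool_pos: [0.4323, 0.1357, 0.1865]
ee_rot: [[-0.972, 0.235, 0.001], [0.235, 0.972, 0.0], [-0.001, 0.0, -1.0]]
wrist_force: [1.2, 1.7, -0.7]
gripper_width: 0.571
```

Emit:
apply_moves(
  rows=[
    {"xyz":[-0.065,-0.076,0.013],"twist":[0.0,0.0,-0.029]},
    {"xyz":[-0.064,-0.076,0.014],"twist":[0.0,0.0,-0.029]},
    {"xyz":[-0.063,-0.078,0.013],"twist":[0.0,0.0,-0.029]},
    {"xyz":[-0.06,-0.08,0.013],"twist":[0.0,0.0,-0.029]},
    {"xyz":[-0.059,-0.081,0.013],"twist":[0.0,0.0,-0.029]},
  ],
)

```text
t: 3.4
tool_pos: [0.5246, -0.0418, 0.16]
ee_rot: [[-0.992, 0.123, 0.0], [0.123, 0.992, 0.0], [-0.0, 0.0, -1.0]]
wrist_force: [0.3, 0.6, 0.3]
gripper_width: 0.57
```

Run:
```python
from h import *
st()
for n in("side","top"):
    im=get_image(n); s=get_state(); P=s["tool_pos"]; R=s["ee_rot"]
    q=proj(n,[P,P+R[:,2]*.008]); print(n,q)
    r,c=np.round(q[0]).astype(int); 
    cr=im[max(0,r-60):r+60,c-60:c+60]; cr=cv2.resize(cr,None,fx=5,fy=5,interpolation=cv2.INTER_CUBIC)
    for a in q: cv2.circle(cr,(int((a[1]-(c-60)+.5)*5),int((a[0]-max(0,r-60)+.5)*5)),3,(255,0,255),-1)
    cv2.imwrite(f"pics/{n}2.png",cr)
```

```text
t 3.4 p [ 0.5246 -0.0418  0.16  ] h 172.93 F [0.3 0.6 0.3] M [-0.   -0.06 -0.03] w 0.57 q [-4.6  0.8 -3.  86.1  0.   2.5]
side [[156.53406436 286.93521761]
 [159.52376401 286.61357493]]
top [[210.4686635  257.20999876]
 [210.95369219 257.14035514]]
```

View pics/side2.png

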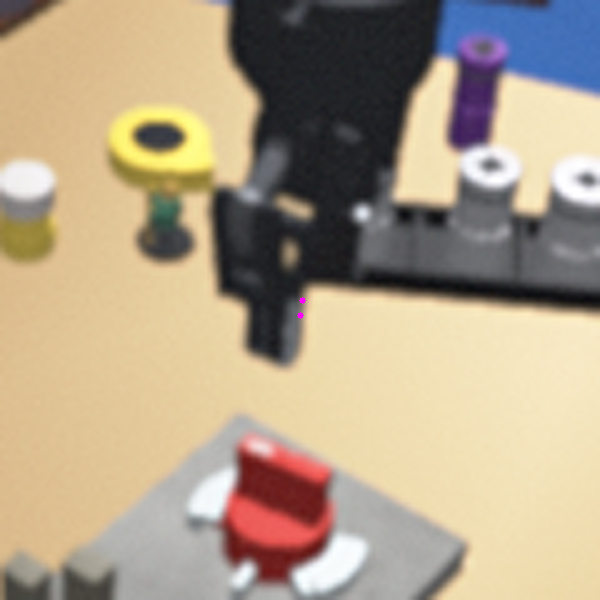

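View pics/top2.png

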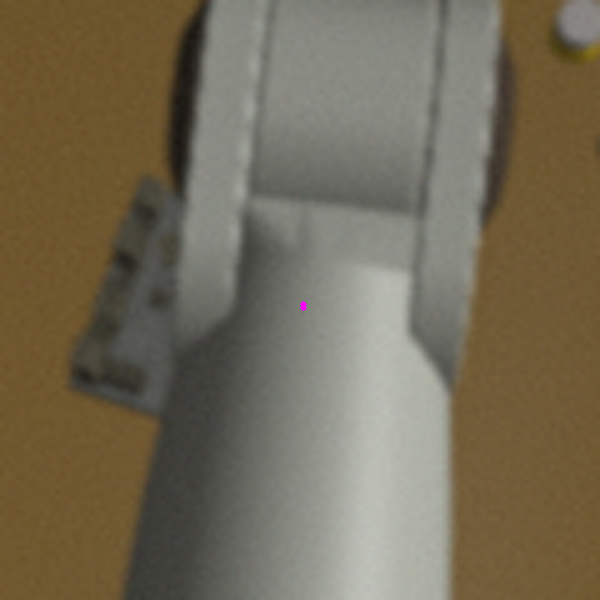

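Run:
```python
from h import *
s=get_state(); P=s["tool_pos"]; R=s["ee_rot"]
# pad inner plane at ±w/2, outer +14
r,c=157,287
for w in(.0242,.0387):
  for x in(-.011,.011):
    q=proj("side",P+R@[x,w,.008])[0]; print(w,x,(q[1]-(c-60)+.5)*5,(q[0]-(r-60)+.5)*5)
```

```text
0.0242 -0.011 249.63742906671172 344.2135752241335
0.0242 0.011 299.26959271607814 363.79630903547934
0.0387 -0.011 232.55216600158064 365.64641957354934
0.0387 0.011 282.5682548911925 385.6353158916845
```

Emit:
apply_moves(
  rows=[
    {"xyz":[0,0,0.085],"twist":[0,0,0]},
    {"xyz":[0,0,0.085],"twist":[0,0,0]},
    {"xyz":[0,0,0.07],"twist":[0,0,0]},
    {"xyz":[0,0,0.015],"twist":[0,0,0]},
  ],
)

```text
t: 3.9
tool_pos: [0.5221, -0.0396, 0.055]
ee_rot: [[-0.992, 0.124, -0.005], [0.124, 0.992, 0.0], [0.005, -0.0, -1.0]]
wrist_force: [-0.3, -0.1, 0.1]
gripper_width: 0.569
```

Emit:
apply_moves(
  rows=[
    {"xyz":[0,0,0],"twist":[0,0,0]},
    {"xyz":[0,0,0],"twist":[0,0,0]},
    {"xyz":[0,0,0],"twist":[0,0,0]},
    {"xyz":[0,0,0],"twist":[0,0,0]},
  ],
  gripper=255,
  squeeze=25,
)

```text
t: 4.3
tool_pos: [0.5251, -0.0401, 0.06]
ee_rot: [[-0.992, 0.124, 0.003], [0.124, 0.992, 0.0], [-0.003, 0.0, -1.0]]
wrist_force: [-1.6, 0.9, 6.8]
gripper_width: 0.133
```

Run:
```python
from h import *
st()
im=get_image("side"); cv2.imwrite("pics/s3.png",cv2.resize(im[110:240,220:360],None,fx=4,fy=4,interpolation=cv2.INTER_CUBIC))
```

```text
t 4.3 p [ 0.5251 -0.0401  0.06  ] h 172.89 F [-1.6  0.9  6.8] M [0.21 0.21 0.01] w 0.133 q [ -4.4   2.  -12.9  74.9   0.    2.7]
```

View pics/s3.png

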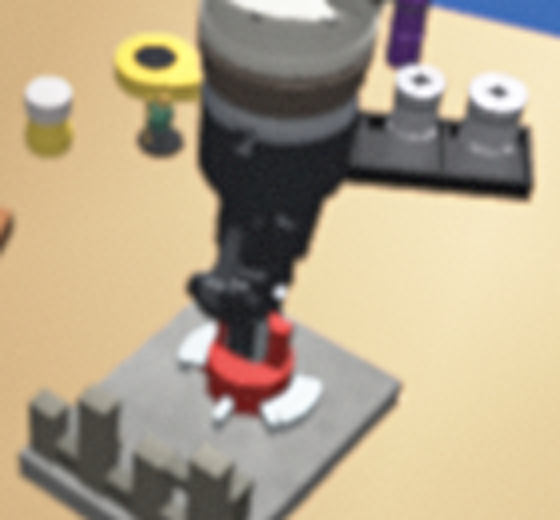

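Emit:
apply_moves(
  rows=[
    {"xyz":[0,0,-0.002],"twist":[0,0,-0.089]},
    {"xyz":[0,0,0],"twist":[0,0,-0.089]},
    {"xyz":[0,0,0],"twist":[0,0,-0.089]},
    {"xyz":[0,0,0],"twist":[0,0,-0.089]},
    {"xyz":[0,0,0],"twist":[0,0,-0.089]},
  ],
)

```text
t: 4.85
tool_pos: [0.5249, -0.0401, 0.06]
ee_rot: [[-0.974, -0.226, 0.002], [-0.226, 0.974, -0.0], [-0.002, -0.0, -1.0]]
wrist_force: [0.2, 0.6, 1.2]
gripper_width: 0.137
```

Run:
```python
from h import *
st()
```

```text
t 4.85 p [ 0.5249 -0.0401  0.06  ] h -166.93 F [0.2 0.6 1.2] M [ 0.16 -0.22 -0.  ] w 0.137 q [ -4.4   2.  -12.9  75.    0.  -17.4]
```

Emit:
apply_moves(
  rows=[
    {"xyz":[0,0,0],"twist":[0,0,-0.089]},
    {"xyz":[0,0,0],"twist":[0,0,-0.089]},
    {"xyz":[0,0,0],"twist":[0,0,-0.089]},
    {"xyz":[0,0,0],"twist":[0,0,-0.089]},
    {"xyz":[0,0,0],"twist":[0,0,-0.089]},
  ],
)

```text
t: 5.35
tool_pos: [0.5249, -0.0401, 0.0601]
ee_rot: [[-0.838, -0.546, 0.002], [-0.546, 0.838, 0.0], [-0.002, -0.001, -1.0]]
wrist_force: [0.9, 1.9, 1.1]
gripper_width: 0.134
```

Emit:
apply_moves(
  rows=[
    {"xyz":[0,0,0],"twist":[0,0,-0.089]},
    {"xyz":[0,0,0],"twist":[0,0,-0.089]},
    {"xyz":[0,0,0],"twist":[0,0,-0.089]},
    {"xyz":[0,0,0],"twist":[0,0,-0.089]},
    {"xyz":[0,0,0],"twist":[0,0,0]},
  ],
)

```text
t: 5.85
tool_pos: [0.5248, -0.0401, 0.0601]
ee_rot: [[-0.656, -0.755, 0.002], [-0.755, 0.656, -0.0], [-0.001, -0.001, -1.0]]
wrist_force: [0.1, 1.0, 3.8]
gripper_width: 0.134
```

Run:
```python
from h import *
st()
im=get_image("side"); cv2.imwrite("pics/s4.png",cv2.resize(im[110:240,220:360],None,fx=4,fy=4,interpolation=cv2.INTER_CUBIC))
```

```text
t 5.85 p [ 0.5248 -0.0401  0.0601] h -130.98 F [0.1 1.  3.8] M [0.14 0.   0.04] w 0.134 q [ -4.4   2.  -12.9  75.    0.  -53.4]
```

View pics/s4.png

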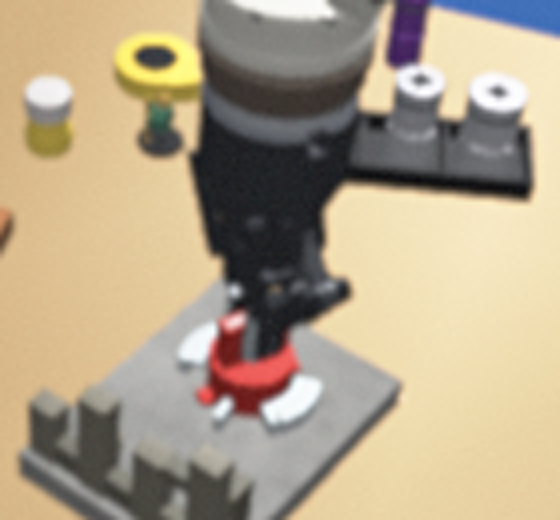

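Emit:
apply_moves(
  rows=[
    {"xyz":[0,0,0],"twist":[0,0,0]},
    {"xyz":[0,0,-0.01],"twist":[0,0,0]},
    {"xyz":[0,0,-0.01],"twist":[0,0,0]},
    {"xyz":[0,0,-0.015],"twist":[0,0,0]},
    {"xyz":[0,0,-0.02],"twist":[0,0,0]},
  ],
  squeeze=50,
)

```text
t: 6.4
tool_pos: [0.5238, -0.0401, 0.0811]
ee_rot: [[-0.657, -0.754, -0.001], [-0.754, 0.657, 0.0], [0.0, 0.001, -1.0]]
wrist_force: [-1.1, 0.7, -1.2]
gripper_width: 0.128
```

Run:
```python
from h import *
print(atz("top",(239,132.5),.012),atz("top",(238,131.5),.012))
s=get_state();p=s["tool_pos"].copy();p[2]=.2
plan([.524,-.04,.19],-131,3,p0=s["tool_pos"],R0=Rh(-131))
plan([.456,.325,.17],-131,10,p0=[.524,-.04,.19],R0=Rh(-131))
```

```text
[0.45326613 0.31575252 0.012     ] [0.45610208 0.31888449 0.012     ]
[{"xyz": [-0.0, -0.0, -0.091], "twist": [0.0, 0.0, 0.0]}, {"xyz": [-0.0, -0.0, -0.09], "twist": [0.0, 0.0, 0.0]}, {"xyz": [-0.001, -0.0, -0.091], "twist": [0.0, 0.0, 0.0]}]
end [ 0.5241 -0.0398  0.1899] maxstep 36.2882145592865 deg 0.0
[{"xyz": [-0.058, 0.073, 0.005], "twist": [0.0, 0.0, 0.0]}, {"xyz": [-0.057, 0.072, 0.005], "twist": [0.0, 0.0, 0.0]}, {"xyz": [-0.058, 0.073, 0.005], "twist": [0.0, 0.0, 0.0]}, {"xyz": [-0.058, 0.073, 0.005], "twist": [0.0, 0.0, 0.0]}, {"xyz": [-0.058, 0.072, 0.005], "twist": [0.0, 0.0, 0.0]}]
[{"xyz": [-0.057, 0.073, 0.005], "twist": [0.0, 0.0, 0.0]}, {"xyz": [-0.058, 0.073, 0.005], "twist": [0.0, 0.0, 0.0]}, {"xyz": [-0.058, 0.073, 0.005], "twist": [0.0, 0.0, 0.0]}, {"xyz": [-0.057, 0.072, 0.005], "twist": [0.0, 0.0, 0.0]}, {"xyz": [-0.058, 0.073, 0.005], "twist": [0.0, 0.0, 0.0]}]
end [0.4559 0.325  0.17  ] maxstep 37.18185041118852 deg 0.0
```

Emit:
apply_moves(
  rows=[
    {"xyz":[0,0,-0.04],"twist":[0,0,0]},
    {"xyz":[0,0,-0.08],"twist":[0,0,0]},
    {"xyz":[0,0,-0.08],"twist":[0,0,0]},
    {"xyz":[-0.02,0.025,-0.06],"twist":[0,0,0]},
    {"xyz":[-0.056,0.072,0],"twist":[0,0,0]},
  ],
)

```text
t: 6.9
tool_pos: [0.5164, 0.0072, 0.1891]
ee_rot: [[-0.659, -0.752, 0.006], [-0.752, 0.659, -0.001], [-0.004, -0.005, -1.0]]
wrist_force: [-0.2, 0.5, -1.1]
gripper_width: 0.129
```

Emit:
apply_moves(
  rows=[
    {"xyz":[-0.056,0.072,0],"twist":[0,0,0]},
    {"xyz":[-0.056,0.072,0],"twist":[0,0,0]},
    {"xyz":[-0.056,0.072,0],"twist":[0,0,0]},
    {"xyz":[-0.056,0.072,0],"twist":[0,0,0]},
    {"xyz":[-0.056,0.072,0],"twist":[0,0,0]},
  ],
)

```text
t: 7.4
tool_pos: [0.4792, 0.1887, 0.1856]
ee_rot: [[-0.657, -0.754, 0.001], [-0.754, 0.657, 0.0], [-0.001, -0.0, -1.0]]
wrist_force: [1.2, -0.7, -1.6]
gripper_width: 0.131
```

Run:
```python
from h import *
st()
im=get_image("top"); cv2.imwrite("pics/t5.png",cv2.resize(im[170:250,210:300],None,fx=6,fy=6,interpolation=cv2.INTER_CUBIC))
im=get_image("side"); cv2.imwrite("pics/s5.png",cv2.resize(im[170:240,230:320],None,fx=7,fy=7,interpolation=cv2.INTER_CUBIC))
for n in("side","top"):
  for l in ("nut_p","stud"):
    print(n,l,[(np.round(x["position"],1).tolist(),round(x["conf"],2)) for x in spot_point(n,l)])
plan([.455,.321,.16],-131,4)
```

```text
t 7.4 p [0.4792 0.1887 0.1856] h -131.06 F [ 1.2 -0.7 -1.6] M [-0.01 -0.06  0.01] w 0.131 q [ 21.5  -0.6  -1.7  88.9  -0.  -27.4]
side nut_p [([190.1, 192.3], 0.5), ([167.0, 208.5], 0.4), ([206.0, 283.4], 0.31)]
side stud [([205.5, 282.0], 0.9), ([142.3, 234.5], 0.43)]
top nut_p [([217.8, 258.7], 0.58), ([153.2, 274.4], 0.58), ([154.2, 250.4], 0.56)]
top stud [([216.5, 253.9], 0.68)]
[{"xyz": [-0.053, 0.067, 0.016], "twist": [-0.0, -0.0, -0.0]}, {"xyz": [-0.053, 0.067, 0.015], "twist": [-0.0, -0.0, -0.0]}, {"xyz": [-0.053, 0.066, 0.016], "twist": [-0.0, -0.0, -0.0]}, {"xyz": [-0.053, 0.067, 0.016], "twist": [-0.0, -0.0, -0.0]}]
end [0.455  0.3209 0.1599] maxstep 34.695861582166074 deg 0.0172371475363981
```

View pics/t5.png

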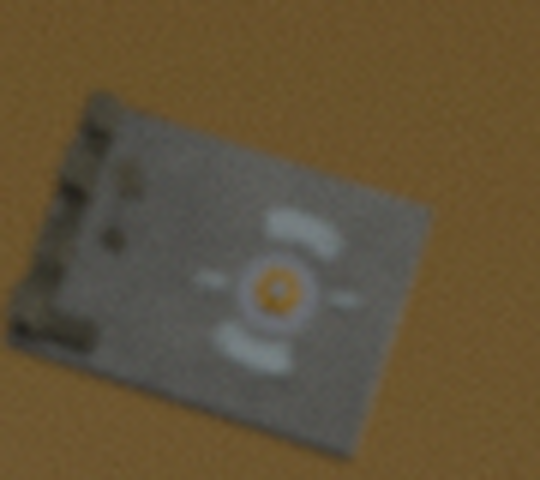

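View pics/s5.png

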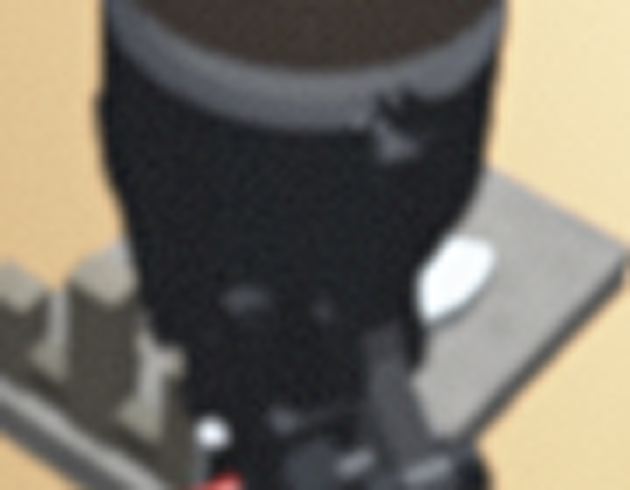

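Emit:
apply_moves(
  rows=[
    {"xyz":[-0.053,0.067,0.016],"twist":[0,0,0]},
    {"xyz":[-0.053,0.067,0.015],"twist":[0,0,0]},
    {"xyz":[-0.053,0.066,0.016],"twist":[0,0,0]},
    {"xyz":[-0.053,0.067,0.016],"twist":[0,0,0]},
  ],
)

```text
t: 8.1
tool_pos: [0.4552, 0.3214, 0.1597]
ee_rot: [[-0.658, -0.753, 0.0], [-0.753, 0.658, 0.0], [-0.0, -0.0, -1.0]]
wrist_force: [1.0, 0.4, -1.6]
gripper_width: 0.128
```

Run:
```python
from h import *
st()
im=get_image("top"); cv2.imwrite("pics/t6.png",cv2.resize(im[190:280,90:180],None,fx=6,fy=6,interpolation=cv2.INTER_CUBIC))
im=get_image("side"); cv2.imwrite("pics/s6.png",cv2.resize(im[150:384,150:384],None,fx=2.5,fy=2.5,interpolation=cv2.INTER_CUBIC))
```

```text
t 8.1 p [0.4552 0.3214 0.1597] h -131.18 F [ 1.   0.4 -1.6] M [ 0.04 -0.02  0.06] w 0.128 q [ 35.2   5.1   1.4  86.3  -0.  -13.6]
```

View pics/s6.png

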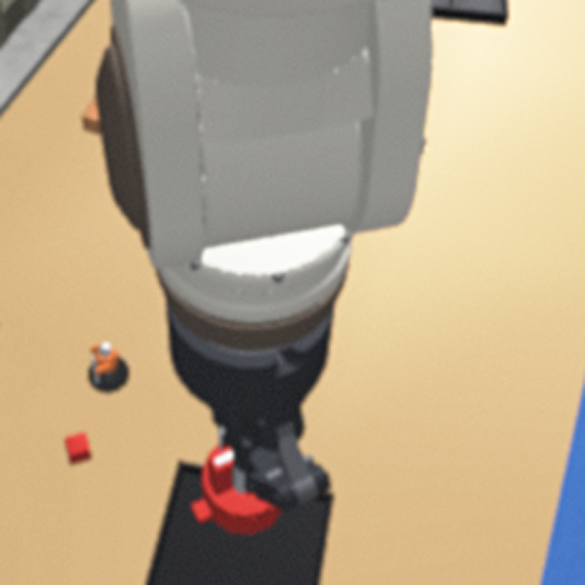

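View pics/t6.png

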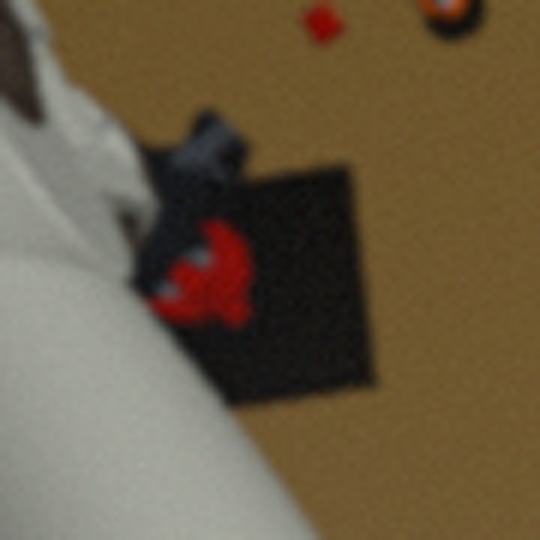

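Emit:
apply_moves(
  rows=[
    {"xyz":[0,0,0.08],"twist":[0,0,0]},
    {"xyz":[0,0,0.08],"twist":[0,0,0]},
    {"xyz":[0,0,0.08],"twist":[0,0,0]},
    {"xyz":[0,0,0.03],"twist":[0,0,0]},
    {"xyz":[0,0,0.01],"twist":[0,0,0]},
  ],
)

```text
t: 8.7
tool_pos: [0.4548, 0.3201, 0.0468]
ee_rot: [[-0.658, -0.753, -0.002], [-0.753, 0.658, -0.001], [0.002, 0.0, -1.0]]
wrist_force: [0.3, -0.5, -1.1]
gripper_width: 0.128
```

Emit:
apply_moves(
  rows=[
    {"xyz":[0,0,0.003],"twist":[0,0,0]},
    {"xyz":[0,0,0.003],"twist":[0,0,0]},
  ],
)

```text
t: 8.9
tool_pos: [0.4558, 0.3217, 0.047]
ee_rot: [[-0.657, -0.754, 0.002], [-0.754, 0.657, 0.001], [-0.002, -0.001, -1.0]]
wrist_force: [-0.2, -0.0, -1.3]
gripper_width: 0.129
```

Emit:
apply_moves(
  rows=[
    {"xyz":[0,0,0.003],"twist":[0,0,0]},
    {"xyz":[0,0,0.003],"twist":[0,0,0]},
    {"xyz":[0,0,0],"twist":[0,0,0]},
  ],
)

```text
t: 9.2
tool_pos: [0.4554, 0.3217, 0.0441]
ee_rot: [[-0.657, -0.754, 0.002], [-0.754, 0.657, 0.001], [-0.002, -0.001, -1.0]]
wrist_force: [-1.1, -1.7, 4.8]
gripper_width: 0.124
```

Emit:
apply_moves(
  rows=[
    {"xyz":[0,0,0],"twist":[0,0,0]},
    {"xyz":[0,0,0],"twist":[0,0,0]},
    {"xyz":[0,0,0],"twist":[0,0,0]},
    {"xyz":[0,0,-0.04],"twist":[0,0,0]},
    {"xyz":[0,0,-0.09],"twist":[0,0,0]},
  ],
  gripper=120,
)

```text
t: 9.7
tool_pos: [0.4534, 0.3203, 0.0924]
ee_rot: [[-0.657, -0.754, -0.005], [-0.754, 0.657, -0.003], [0.006, 0.001, -1.0]]
wrist_force: [1.4, 0.6, -0.7]
gripper_width: 0.531
```

Emit:
apply_moves(
  rows=[
    {"xyz":[0,0,-0.09],"twist":[0,0,0]},
    {"xyz":[0,0,-0.09],"twist":[0,0,0]},
    {"xyz":[0,0,-0.03],"twist":[0,0,0]},
  ],
)

```text
t: 10.0
tool_pos: [0.4557, 0.3221, 0.1829]
ee_rot: [[-0.657, -0.754, 0.004], [-0.754, 0.657, 0.003], [-0.005, -0.001, -1.0]]
wrist_force: [0.3, 0.4, 0.1]
gripper_width: 0.528
```

Run:
```python
from h import *
st()
im=get_image("top"); cv2.imwrite("pics/t7.png",cv2.resize(im[140:290,90:370],None,fx=2.8,fy=2.8,interpolation=cv2.INTER_CUBIC))
cv2.imwrite("pics/raw_t7.png",im)
im=get_image("side"); cv2.imwrite("pics/s7.png",im)
```

```text
t 10.0 p [0.4557 0.3221 0.1829] h -131.04 F [0.3 0.4 0.1] M [ 0.01  0.03 -0.01] w 0.528 q [ 35.2   5.    3.8  88.6   0.  -13.7]
```

View pics/t7.png

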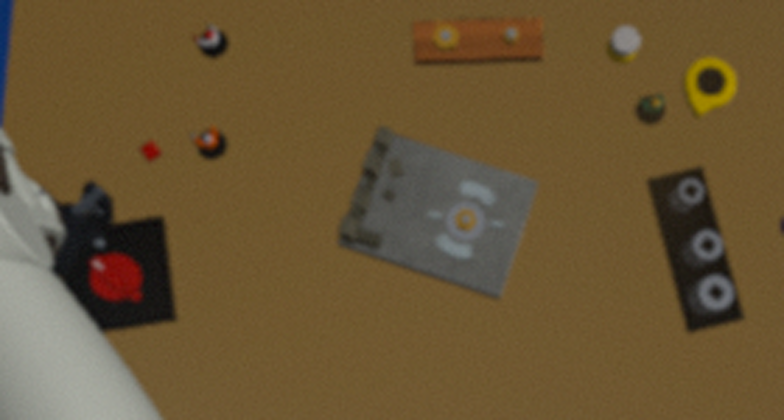

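View pics/s7.png

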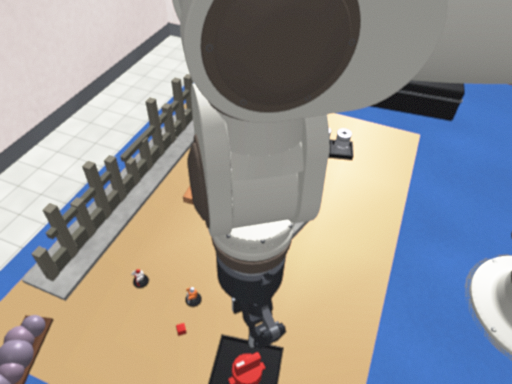

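Run:
```python
import cv2,numpy as np
im=cv2.imread("pics/raw_t7.png")
L=[im[143:165,239:261],im[143:165,262:284],im[207:229,245:267]]
cv2.imwrite("pics/n8.png",np.hstack([cv2.resize(x,(260,260),interpolation=cv2.INTER_CUBIC) for x in L]))
```

```text
(no output)
```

View pics/n8.png

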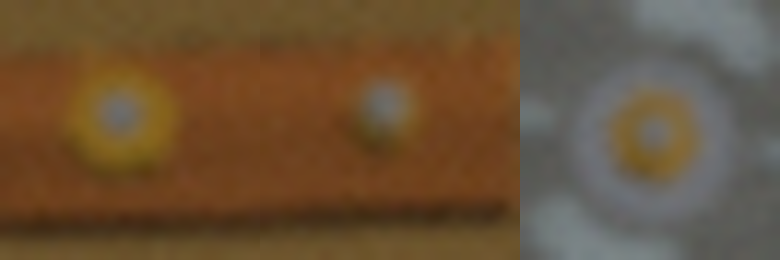

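```bash
cat >> h.py <<'E'
OFF={"side":np.array([.925,-.549]),"top":np.array([.116,1.109])}
def atzc(n,rc,z): return atz(n,np.array(rc)-OFF[n],z)
E
python3 - <<'E'
from h import *
print("stud",atzc("top",(217.9,255.9),.039))
plan([.501,-.286,.15],-166.8,15)
E
```

```text
stud [ 0.5230169  -0.03951286  0.039     ]
[{"xyz": [0.071, -0.072, 0.005], "twist": [0.0, 0.0, 0.053]}, {"xyz": [0.069, -0.075, 0.005], "twist": [0.0, 0.0, 0.053]}, {"xyz": [0.065, -0.078, 0.005], "twist": [0.0, 0.0, 0.053]}, {"xyz": [0.062, -0.081, 0.005], "twist": [0.0, 0.0, 0.053]}, {"xyz": [0.058, -0.083, 0.005], "twist": [0.0, 0.0, 0.053]}]
[{"xyz": [0.055, -0.085, 0.005], "twist": [0.0, 0.0, 0.053]}, {"xyz": [0.052, -0.088, 0.005], "twist": [0.0, 0.0, 0.053]}, {"xyz": [0.047, -0.09, 0.005], "twist": [0.0, 0.0, 0.053]}, {"xyz": [0.044, -0.091, 0.004], "twist": [0.0, 0.0, 0.053]}, {"xyz": [0.04, -0.094, 0.005], "twist": [0.0, 0.0, 0.053]}]
[{"xyz": [0.037, -0.095, 0.005], "twist": [0.0, 0.0, 0.053]}, {"xyz": [0.032, -0.096, 0.005], "twist": [0.0, 0.0, 0.053]}, {"xyz": [0.028, -0.098, 0.005], "twist": [0.0, 0.0, 0.053]}, {"xyz": [0.024, -0.099, 0.005], "twist": [0.0, 0.0, 0.053]}, {"xyz": [0.02, -0.099, 0.005], "twist": [0.0, 0.0, 0.053]}]
end [ 0.5009 -0.2859  0.15  ] maxstep 40.69213828585483 deg 2.383895489479345
```

Run:
```python
from h import *
plan([.523,-.0395,.13],-166.8,10)
```

```text
[{"xyz": [0.057, -0.072, 0.013], "twist": [0.0, 0.0, 0.079]}, {"xyz": [0.053, -0.075, 0.012], "twist": [0.0, 0.0, 0.079]}, {"xyz": [0.047, -0.079, 0.013], "twist": [0.0, 0.0, 0.079]}, {"xyz": [0.043, -0.081, 0.012], "twist": [0.0, 0.0, 0.079]}, {"xyz": [0.038, -0.084, 0.013], "twist": [0.0, 0.0, 0.079]}]
[{"xyz": [0.032, -0.086, 0.012], "twist": [0.0, 0.0, 0.079]}, {"xyz": [0.027, -0.088, 0.013], "twist": [0.0, 0.0, 0.079]}, {"xyz": [0.022, -0.09, 0.012], "twist": [0.0, 0.0, 0.079]}, {"xyz": [0.016, -0.09, 0.013], "twist": [0.0, 0.0, 0.079]}, {"xyz": [0.01, -0.091, 0.012], "twist": [0.0, 0.0, 0.079]}]
end [ 0.5229 -0.0394  0.1302] maxstep 37.11282554914709 deg 3.5758432342190174
```

Emit:
apply_moves(
  rows=[
    {"xyz":[0.057,-0.072,0.013],"twist":[0.0,0.0,0.079]},
    {"xyz":[0.053,-0.075,0.012],"twist":[0.0,0.0,0.079]},
    {"xyz":[0.047,-0.079,0.013],"twist":[0.0,0.0,0.079]},
    {"xyz":[0.043,-0.081,0.012],"twist":[0.0,0.0,0.079]},
    {"xyz":[0.038,-0.084,0.013],"twist":[0.0,0.0,0.079]},
  ],
)

```text
t: 10.6
tool_pos: [0.4877, 0.1391, 0.1513]
ee_rot: [[-0.857, -0.516, -0.003], [-0.516, 0.857, -0.001], [0.003, 0.001, -1.0]]
wrist_force: [0.9, 0.4, -0.3]
gripper_width: 0.534
```

Emit:
apply_moves(
  rows=[
    {"xyz":[0.032,-0.086,0.012],"twist":[0.0,0.0,0.079]},
    {"xyz":[0.027,-0.088,0.013],"twist":[0.0,0.0,0.079]},
    {"xyz":[0.022,-0.09,0.012],"twist":[0.0,0.0,0.079]},
    {"xyz":[0.016,-0.09,0.013],"twist":[0.0,0.0,0.079]},
    {"xyz":[0.01,-0.091,0.012],"twist":[0.0,0.0,0.079]},
  ],
  gripper=190,
)

```text
t: 11.1
tool_pos: [0.5212, -0.0414, 0.1264]
ee_rot: [[-0.973, -0.229, -0.003], [-0.229, 0.973, 0.0], [0.003, 0.001, -1.0]]
wrist_force: [0.7, 0.1, -1.3]
gripper_width: 0.258
```

Emit:
apply_moves(
  rows=[
    {"xyz":[0,0,0.09],"twist":[0,0,0]},
    {"xyz":[0,0,0.08],"twist":[0,0,0]},
    {"xyz":[0,0,0.026],"twist":[0,0,0]},
    {"xyz":[0,0,0.01],"twist":[0,0,0]},
    {"xyz":[0,0,0],"twist":[0,0,0]},
  ],
)

```text
t: 11.6
tool_pos: [0.522, -0.0397, 0.0465]
ee_rot: [[-0.973, -0.232, -0.0], [-0.232, 0.973, 0.0], [0.0, 0.0, -1.0]]
wrist_force: [0.8, -0.1, 0.4]
gripper_width: 0.255
```

Run:
```python
from h import *
st()
im=get_image("side"); cv2.imwrite("pics/s9.png",cv2.resize(im[130:260,210:370],None,fx=4.5,fy=4.5,interpolation=cv2.INTER_CUBIC))
```

```text
t 11.6 p [ 0.522  -0.0397  0.0465] h -166.56 F [ 0.8 -0.1  0.4] M [ 0.02 -0.06  0.02] w 0.255 q [ -4.4   2.2 -14.3  73.6  -0.  -17.8]
```

View pics/s9.png

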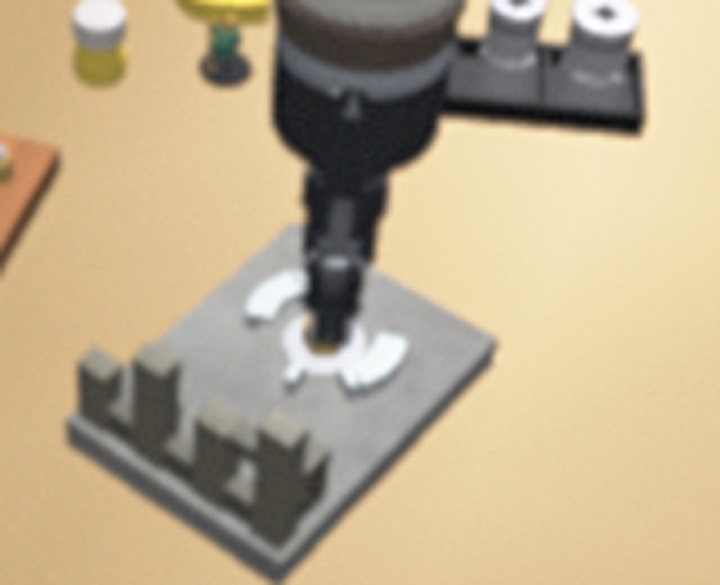

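Emit:
apply_moves(
  rows=[
    {"xyz":[0,0,0.007],"twist":[0,0,0]},
    {"xyz":[0,0,0],"twist":[0,0,0]},
  ],
)

```text
t: 11.85
tool_pos: [0.5226, -0.0398, 0.0445]
ee_rot: [[-0.973, -0.232, 0.001], [-0.232, 0.973, -0.0], [-0.001, -0.0, -1.0]]
wrist_force: [-1.1, -0.9, 0.1]
gripper_width: 0.261
```

Emit:
apply_moves(
  rows=[
    {"xyz":[0,0,0],"twist":[0,0,0]},
    {"xyz":[0,0,0],"twist":[0,0,0]},
    {"xyz":[0,0,0],"twist":[0,0,0]},
    {"xyz":[0,0,0],"twist":[0,0,0]},
  ],
  gripper=255,
  squeeze=20,
)

```text
t: 12.25
tool_pos: [0.5227, -0.0409, 0.0444]
ee_rot: [[-0.973, -0.231, 0.002], [-0.231, 0.973, -0.002], [-0.001, -0.002, -1.0]]
wrist_force: [0.8, -5.3, 0.5]
gripper_width: 0.082
```

Run:
```python
from h import *
st()
```

```text
t 12.25 p [ 0.5227 -0.0409  0.0444] h -166.63 F [ 0.8 -5.3  0.5] M [-1.   -0.21 -0.03] w 0.082 q [ -4.4   2.2 -14.4  73.2  -0.1 -17.8]
```

Emit:
apply_moves(
  rows=[
    {"xyz":[0,0,0],"twist":[0,0,0]},
    {"xyz":[0,0,-0.02],"twist":[0,0,0]},
    {"xyz":[0,0,0],"twist":[0,0,0.18]},
    {"xyz":[0,0,0],"twist":[0,0,0.18]},
    {"xyz":[0,0,0],"twist":[0,0,0.18]},
  ],
  gripper=190,
)

```text
t: 12.75
tool_pos: [0.5223, -0.0398, 0.0525]
ee_rot: [[-0.981, 0.194, 0.001], [0.194, 0.981, 0.0], [-0.001, 0.0, -1.0]]
wrist_force: [0.7, 0.6, -0.1]
gripper_width: 0.256
```

Emit:
apply_moves(
  rows=[
    {"xyz":[0,0,0],"twist":[0,0,0.18]},
    {"xyz":[0,0,0],"twist":[0,0,0.18]},
    {"xyz":[0,0,0],"twist":[0,0,0.18]},
    {"xyz":[0,0,0],"twist":[0,0,0.18]},
    {"xyz":[0,0,0],"twist":[0,0,0.18]},
  ],
)

```text
t: 13.25
tool_pos: [0.5222, -0.0398, 0.0524]
ee_rot: [[-0.62, 0.785, 0.0], [0.785, 0.62, 0.0], [-0.0, 0.0, -1.0]]
wrist_force: [0.3, -0.5, 0.1]
gripper_width: 0.256
```

Emit:
apply_moves(
  rows=[
    {"xyz":[0,0,0],"twist":[0,0,0.18]},
    {"xyz":[0,0,0],"twist":[0,0,0.18]},
    {"xyz":[0,0,0],"twist":[0,0,0.02]},
    {"xyz":[0,0,0.02],"twist":[0,0,0]},
    {"xyz":[0,0,0],"twist":[0,0,0]},
  ],
)

```text
t: 13.75
tool_pos: [0.5215, -0.0399, 0.0426]
ee_rot: [[-0.37, 0.929, -0.001], [0.929, 0.37, 0.0], [0.001, -0.001, -1.0]]
wrist_force: [-0.1, 0.4, 0.1]
gripper_width: 0.256
```

Emit:
apply_moves(
  rows=[
    {"xyz":[0,0,0],"twist":[0,0,0]},
    {"xyz":[0,0,0],"twist":[0,0,0]},
    {"xyz":[0,0,0],"twist":[0,0,0]},
    {"xyz":[0,0,0],"twist":[0,0,0]},
  ],
  gripper=255,
)

```text
t: 14.15
tool_pos: [0.5242, -0.0389, 0.0436]
ee_rot: [[-0.369, 0.929, 0.004], [0.929, 0.369, 0.002], [0.001, 0.005, -1.0]]
wrist_force: [13.1, 5.6, -10.0]
gripper_width: 0.085
```

Run:
```python
from h import *
st()
```

```text
t 14.15 p [ 0.5242 -0.0389  0.0436] h 111.66 F [ 13.1   5.6 -10. ] M [ 1.19 -2.62  0.03] w 0.085 q [ -4.3   2.3 -14.5  73.    0.1  64. ]
```

Emit:
apply_moves(
  rows=[
    {"xyz":[0,0.005,-0.002],"twist":[0,0,0]},
    {"xyz":[0,0,0],"twist":[0,0,0]},
    {"xyz":[0,0,0],"twist":[0,0,0]},
  ],
)

```text
t: 14.45
tool_pos: [0.5244, -0.0388, 0.0436]
ee_rot: [[-0.369, 0.93, 0.0], [0.93, 0.369, 0.001], [0.001, 0.001, -1.0]]
wrist_force: [7.0, 2.0, -9.4]
gripper_width: 0.09
```

Run:
```python
from h import *
st()
p=get_state()["tool_pos"]; R=get_state()["ee_rot"]; c2=R[:2,1]@p[:2]
n1=np.array([-.231,.973]); A=np.array([n1,R[:2,1]]); print(np.linalg.solve(A,[n1@[.5227,-.0409],c2]))
```

```text
t 14.45 p [ 0.5244 -0.0388  0.0436] h 111.63 F [ 7.   2.  -9.4] M [ 0.45 -1.29  0.01] w 0.09 q [ -4.3   2.5 -14.2  73.3   0.1  64.1]
[ 0.52499863 -0.04035428]
```

Emit:
apply_moves(
  rows=[
    {"xyz":[0,0,0],"twist":[0,0,0]},
    {"xyz":[0,0,-0.05],"twist":[0,0,0]},
    {"xyz":[0,0,-0.1],"twist":[0,0,0]},
    {"xyz":[0,0,-0.1],"twist":[0,0,0]},
  ],
  gripper=120,
)

```text
t: 14.85
tool_pos: [0.5232, -0.0393, 0.1453]
ee_rot: [[-0.368, 0.93, -0.002], [0.93, 0.368, 0.0], [0.001, -0.002, -1.0]]
wrist_force: [1.0, -0.5, -0.2]
gripper_width: 0.531
```

Run:
```python
from h import *
st()
im=get_image("side"); cv2.imwrite("pics/raw_s10.png",im)
a=cv2.resize(im[120:160,285:365],None,fx=9,fy=9,interpolation=cv2.INTER_CUBIC);cv2.imwrite("pics/s10.png",a)
cv2.imwrite("pics/s10n.png",cv2.resize(im[180:230,255:315],None,fx=10,fy=10,interpolation=cv2.INTER_CUBIC))
plan([.501,-.286,.13],58.2,8)
```

```text
t 14.85 p [ 0.5232 -0.0393  0.1453] h 111.57 F [ 1.  -0.5 -0.2] M [-0.04 -0.01  0.04] w 0.531 q [-4.3  0.7 -4.7 84.6 -0.  64.1]
[{"xyz": [-0.069, -0.036, 0.007], "twist": [0.001, 0.0, 0.148]}, {"xyz": [-0.072, -0.027, 0.007], "twist": [0.001, 0.0, 0.148]}, {"xyz": [-0.075, -0.018, 0.008], "twist": [0.001, 0.0, 0.148]}, {"xyz": [-0.077, -0.01, 0.007], "twist": [0.001, 0.0, 0.148]}, {"xyz": [-0.078, -0.001, 0.007], "twist": [0.001, 0.0, 0.148]}]
[{"xyz": [-0.077, 0.008, 0.007], "twist": [0.001, 0.0, 0.148]}, {"xyz": [-0.075, 0.017, 0.007], "twist": [0.001, 0.0, 0.148]}, {"xyz": [-0.073, 0.026, 0.007], "twist": [0.001, 0.0, 0.148]}]
end [ 0.5012 -0.286   0.1302] maxstep 31.10495565106864 deg 6.671628679332801
```

View pics/s10.png

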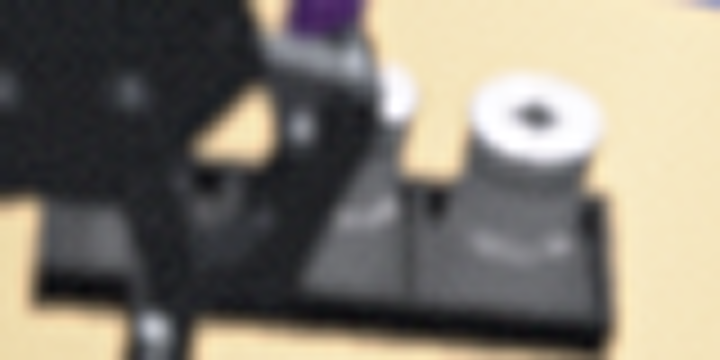

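View pics/s10n.png

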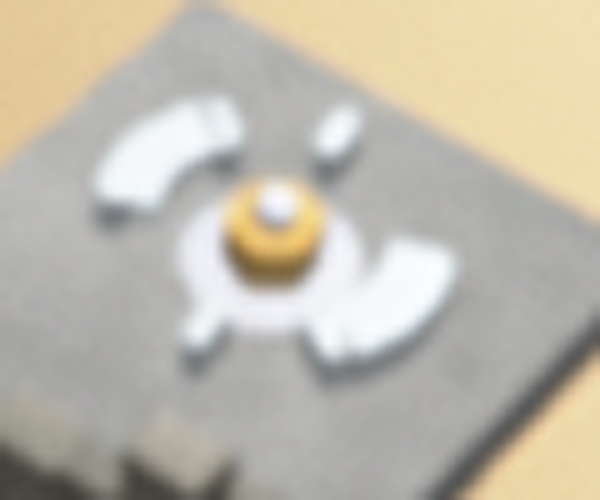

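Emit:
apply_moves(
  rows=[
    {"xyz":[-0.069,-0.036,0.007],"twist":[0,0,0.148]},
    {"xyz":[-0.072,-0.027,0.007],"twist":[0,0,0.148]},
    {"xyz":[-0.075,-0.018,0.008],"twist":[0,0,0.148]},
    {"xyz":[-0.077,-0.01,0.007],"twist":[0,0,0.148]},
    {"xyz":[-0.078,-0.001,0.007],"twist":[0,0,0.148]},
  ],
)

```text
t: 15.4
tool_pos: [0.508, -0.1947, 0.1301]
ee_rot: [[0.208, 0.978, 0.0], [0.978, -0.208, -0.0], [-0.0, 0.0, -1.0]]
wrist_force: [-0.0, -0.6, 0.3]
gripper_width: 0.532
```

Emit:
apply_moves(
  rows=[
    {"xyz":[-0.077,0.008,0.007],"twist":[0,0,0.148]},
    {"xyz":[-0.075,0.017,0.007],"twist":[0,0,0.148]},
    {"xyz":[-0.073,0.026,0.007],"twist":[0,0,0.148]},
    {"xyz":[0,0,0],"twist":[0,0,0]},
  ],
)

```text
t: 15.8
tool_pos: [0.4983, -0.2886, 0.121]
ee_rot: [[0.531, 0.847, -0.001], [0.847, -0.531, -0.0], [-0.001, -0.001, -1.0]]
wrist_force: [-0.3, 0.5, -0.1]
gripper_width: 0.528
```

Run:
```python
from h import *
st()
im=get_image("side"); cv2.imwrite("pics/raw_s11.png",im)
cv2.imwrite("pics/s11.png",cv2.resize(im[70:180,260:390],None,fx=5,fy=5,interpolation=cv2.INTER_CUBIC))
cv2.imwrite("pics/s11n.png",cv2.resize(im[185:215,265:301],None,fx=16,fy=16,interpolation=cv2.INTER_CUBIC))
```

```text
t 15.8 p [ 0.4983 -0.2886  0.121 ] h 57.9 F [-0.3  0.5 -0.1] M [0.   0.02 0.  ] w 0.528 q [-30.1   7.8   0.1  82.3  -0.   92. ]
```

View pics/s11.png

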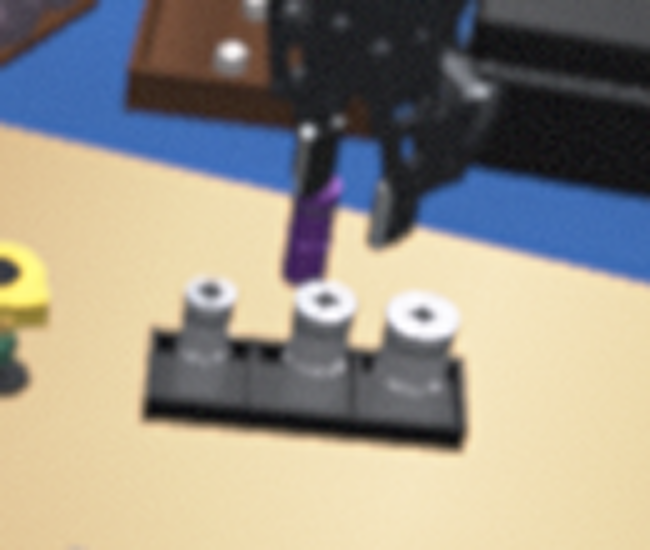

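View pics/s11n.png

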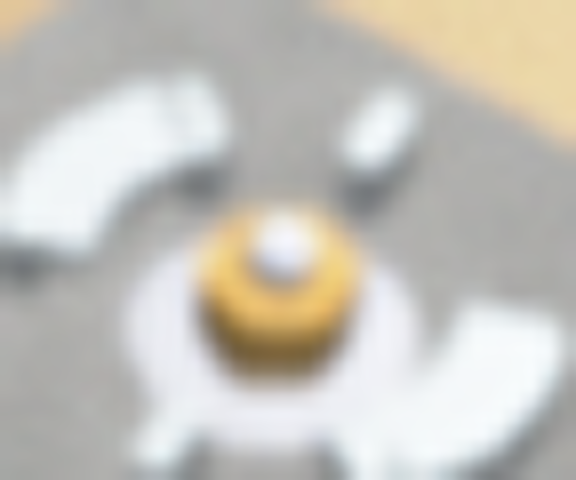

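```bash
cat > fit.py <<'E'
from h import *
SS=8
def hexlab(n,c,af,yaw,z0,z1,zs,rs,box,d):
    r0,r1,c0,c1=box; H,W=(r1-r0)*SS,(c1-c0)*SS
    lab=np.zeros((H,W),np.uint8)
    px=lambda P:np.round(((proj(n,P)+OFF[n]+d)-[r0-.5,c0-.5])[:,::-1]*SS*16).astype(np.int32)
    R=af/np.sqrt(3); a=np.radians(yaw+60*np.arange(6)); X=c[0]+R*np.cos(a);Y=c[1]+R*np.sin(a)
    cc=ray(n,(0,0))[0]
    vis=[]
    for i in range(6):
        j=(i+1)%6; m=np.array([(X[i]+X[j])/2-c[0],(Y[i]+Y[j])/2-c[1]])
        v=(cc[:2]-c)@m/np.linalg.norm(m)/np.linalg.norm(cc[:2]-c)
        if v>0.05: vis.append((v,i,j))
    for k,(v,i,j) in enumerate(vis):
        cv2.fillPoly(lab,[px([[X[i],Y[i],z0],[X[j],Y[j],z0],[X[j],Y[j],z1],[X[i],Y[i],z1]])],3+k,shift=4)
    cv2.fillPoly(lab,[px(np.c_[X,Y,np.full(6,z1)])],1,shift=4)
    t=np.linspace(0,2*np.pi,25)
    for z in np.linspace(z1,zs,6): cv2.fillPoly(lab,[px(np.c_[c[0]+rs*np.cos(t),c[1]+rs*np.sin(t),np.full(25,z)])],2,shift=4)
    return lab
def score(im,lab,box,blur,amb=True):
    r0,r1,c0,c1=box; I=im[r0:r1,c0:c1].reshape(-1,3).astype(float); A=[]
    for k in range(int(lab.max())+1):
        m=cv2.GaussianBlur((lab==k).astype(np.float32),(0,0),blur*SS); A.append(cv2.resize(m,(c1-c0,r1-r0),interpolation=cv2.INTER_AREA).ravel())
    A=np.array(A).T; x=np.linalg.lstsq(A,I,rcond=None)[0]; return ((I-A@x)**2).mean()
E
python3 - <<'E'
from fit import *
print(proj("side",[.501,-.286,.113])+OFF["side"])
im=(cv2.imread("pics/raw_s10.png").astype(float)+cv2.imread("pics/raw_s11.png"))/2
c=np.array([.525,-.0404]); q=(proj("side",[*c,.03])+OFF["side"])[0]; print(q)
import itertools
r,cc=np.round(q).astype(int); box=(r-8,r+9,cc-8,cc+9)
for af in(.018,.0195,.021):
  out=[]
  for yaw in range(0,60,5):
    best=min((score(im,hexlab("side",c,af,yaw,.02,.034,.039,.005,box,np.array([a,b])),box,bl),a,b,bl) for a in np.arange(-1.5,1.6,.5) for b in np.arange(-1.5,1.6,.5) for bl in (.6,.9))
    out.append((yaw,round(best[0],1),best[1:]))
  print(af); print(*[f"{o[0]}:{o[1]} {tuple(float(v) for v in o[2])}" for o in out],sep="\n")
E
```

```text
[[114.61437529 327.22970609]]
[202.90671826 281.41743811]Traceback (most recent call last):
  File "<stdin>", line 10, in <module>
  File "<stdin>", line 10, in <genexpr>
  File "fit.py", line 18, in hexlab
    for z in np.linspace(z1,zs,6): cv2.fillPoly(lab,[px(np.c_[c[0]+rs*np.cos(t),c[1]+rs*np.sin(t),np.full(25,z)])],2,shift=4)
                                                     ~~^^^^^^^^^^^^^^^^^^^^^^^^^^^^^^^^^^^^^^^^^^^^^^^^^^^^^^^^^^
  File "fit.py", line 6, in <lambda>
    px=lambda P:np.round(((proj(n,P)+OFF[n]+d)-[r0-.5,c0-.5])[:,::-1]*SS*16).astype(np.int32)
                           ~~~~^^^^^
  File "h.py", line 6, in proj
    f,cx,cy,T=cam(n); p=np.atleast_2d(P)@T[:3,:3].T+T[:3,3]
              ~~~^^^
  File "h.py", line 4, in cam
    m=camera_model(n); f=192/np.tan(np.radians(m["vfov"]/2)); return f,m["cx"],m["cy"],np.array(m["camera_from_world"])
ValueError: time passes only in moves, steps and waits
```

Emit:
apply_moves(
  rows=[
    {"xyz":[0,0,0.09],"twist":[0,0,0]},
    {"xyz":[0,0,0.09],"twist":[0,0,0]},
    {"xyz":[0,0,0.045],"twist":[0,0,0]},
    {"xyz":[0,0,0.01],"twist":[0,0,0]},
  ],
)

```text
t: 16.25
tool_pos: [0.4979, -0.2841, 0.0252]
ee_rot: [[0.524, 0.851, -0.003], [0.851, -0.524, 0.002], [-0.0, -0.004, -1.0]]
wrist_force: [-1.0, 0.2, 1.0]
gripper_width: 0.53
```

Emit:
apply_moves(
  rows=[
    {"xyz":[0,0,0],"twist":[0,0,0]},
    {"xyz":[0,0,0],"twist":[0,0,0]},
  ],
)

```text
t: 16.45
tool_pos: [0.5, -0.2858, 0.0293]
ee_rot: [[0.526, 0.851, 0.002], [0.851, -0.526, -0.001], [0.0, 0.002, -1.0]]
wrist_force: [-0.4, 1.1, 0.2]
gripper_width: 0.53
```

```bash
sed -i 's/^def cam(n):/from functools import lru_cache\n@lru_cache(None)\ndef cam(n):/' h.py
python3 - <<'E'
from h import *
st(); print(proj("side",[.501,-.286,.113])+OFF["side"])
E
```

```text
t 16.45 p [ 0.5    -0.2858  0.0293] h 58.29 F [-0.4  1.1  0.2] M [-0.01 -0.06  0.04] w 0.53 q [-29.8   9.6  -8.2  72.1  -0.   92. ]
[[114.61437529 327.22970609]]
```

Emit:
apply_moves(
  rows=[
    {"xyz":[0,0,-0.018],"twist":[0,0,0]},
    {"xyz":[0,0,0],"twist":[0,0,0]},
  ],
)

```text
t: 16.65
tool_pos: [0.5003, -0.2863, 0.0373]
ee_rot: [[0.526, 0.85, 0.003], [0.85, -0.526, -0.002], [0.0, 0.003, -1.0]]
wrist_force: [0.3, -0.7, -0.2]
gripper_width: 0.529
```

Emit:
apply_moves(
  rows=[
    {"xyz":[0,0,0],"twist":[0,0,0]},
    {"xyz":[0,0,0],"twist":[0,0,0]},
    {"xyz":[0,0,0],"twist":[0,0,0]},
    {"xyz":[0,0,0],"twist":[0,0,0]},
  ],
  gripper=255,
  squeeze=25,
)

```text
t: 17.05
tool_pos: [0.4997, -0.2861, 0.0359]
ee_rot: [[0.527, 0.85, 0.002], [0.85, -0.527, -0.001], [0.0, 0.002, -1.0]]
wrist_force: [0.2, 0.2, 7.0]
gripper_width: 0.357
```

Run:
```python
from h import *
st()
```

```text
t 17.05 p [ 0.4997 -0.2861  0.0359] h 58.22 F [0.2 0.2 7. ] M [ 0.03 -0.03  0.02] w 0.357 q [-29.8   9.4  -7.6  72.9   0.   92. ]
```

Emit:
apply_moves(
  rows=[
    {"xyz":[0,0,0],"twist":[0,0,0]},
    {"xyz":[0,0,0],"twist":[0,0,0]},
    {"xyz":[0,0,0],"twist":[0,0,-0.182]},
    {"xyz":[0,0,0],"twist":[0,0,-0.182]},
    {"xyz":[0,0,0],"twist":[0,0,-0.182]},
  ],
  gripper=130,
)

```text
t: 17.55
tool_pos: [0.4993, -0.2854, 0.0349]
ee_rot: [[0.119, 0.993, 0.0], [0.993, -0.119, 0.001], [0.001, 0.0, -1.0]]
wrist_force: [0.2, 3.1, 3.0]
gripper_width: 0.491
```

Emit:
apply_moves(
  rows=[
    {"xyz":[0,0,0],"twist":[0,0,-0.182]},
    {"xyz":[0,0,0],"twist":[0,0,-0.182]},
    {"xyz":[0,0,0],"twist":[0,0,-0.182]},
    {"xyz":[0,0,0],"twist":[0,0,-0.182]},
    {"xyz":[0,0,0],"twist":[0,0,-0.182]},
  ],
)

```text
t: 18.05
tool_pos: [0.4999, -0.2859, 0.036]
ee_rot: [[-0.561, 0.828, 0.002], [0.828, 0.561, -0.001], [-0.002, 0.001, -1.0]]
wrist_force: [0.4, 1.0, 5.7]
gripper_width: 0.49
```

Emit:
apply_moves(
  rows=[
    {"xyz":[0,0,0],"twist":[0,0,-0.182]},
    {"xyz":[0,0,0],"twist":[0,0,-0.182]},
    {"xyz":[0,0,0],"twist":[0,0,-0.182]},
    {"xyz":[0,0,0],"twist":[0,0,0]},
  ],
)

```text
t: 18.45
tool_pos: [0.499, -0.2856, 0.0346]
ee_rot: [[-0.852, 0.523, -0.0], [0.523, 0.852, 0.0], [0.001, -0.0, -1.0]]
wrist_force: [0.1, -0.2, -0.0]
gripper_width: 0.486
```

Emit:
apply_moves(
  rows=[
    {"xyz":[0,0,0],"twist":[0,0,0]},
    {"xyz":[0,0,0],"twist":[0,0,0]},
    {"xyz":[0,0,0],"twist":[0,0,0]},
    {"xyz":[0,0,0],"twist":[0,0,0]},
  ],
  gripper=255,
  squeeze=40,
)

```text
t: 18.85
tool_pos: [0.4991, -0.2857, 0.0348]
ee_rot: [[-0.85, 0.526, -0.0], [0.526, 0.85, 0.0], [0.0, -0.0, -1.0]]
wrist_force: [0.1, -1.0, -0.7]
gripper_width: 0.353
```

Run:
```python
from h import *
st()
im=get_image("side"); cv2.imwrite("pics/s12.png",cv2.resize(im[70:180,260:390],None,fx=5,fy=5,interpolation=cv2.INTER_CUBIC))
```

```text
t 18.85 p [ 0.4991 -0.2857  0.0348] h 148.25 F [ 0.1 -1.  -0.7] M [-0.02  0.1  -0.01] w 0.353 q [-29.8   9.4  -7.7  72.9  -0.    2. ]
```

View pics/s12.png

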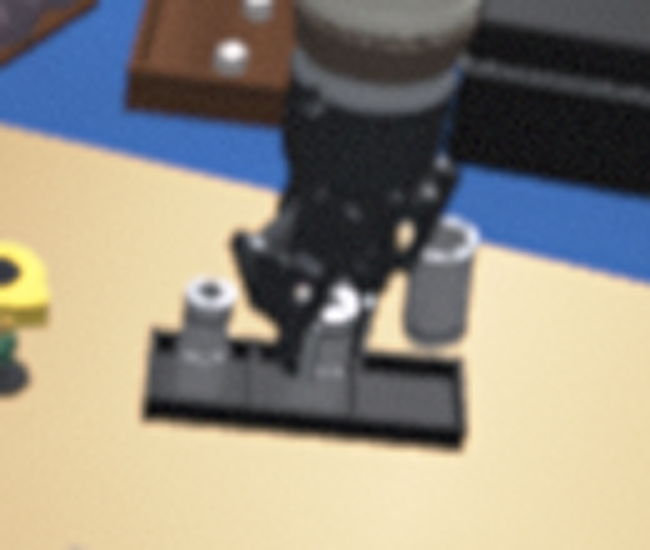

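Run:
```python
from h import *
im=get_image("side"); cv2.imwrite("pics/s13.png",cv2.resize(im[100:150,310:370],None,fx=10,fy=10,interpolation=cv2.INTER_CUBIC))
im=get_image("top"); cv2.imwrite("pics/t13.png",cv2.resize(im[180:280,300:400],None,fx=6,fy=6,interpolation=cv2.INTER_CUBIC))
```

```text
(no output)
```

View pics/s13.png

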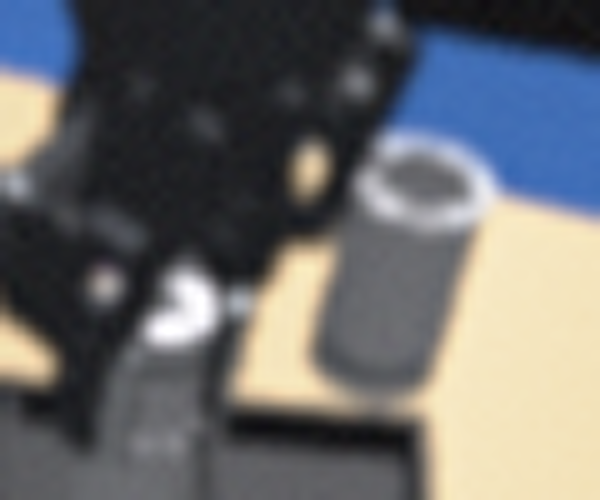

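View pics/t13.png

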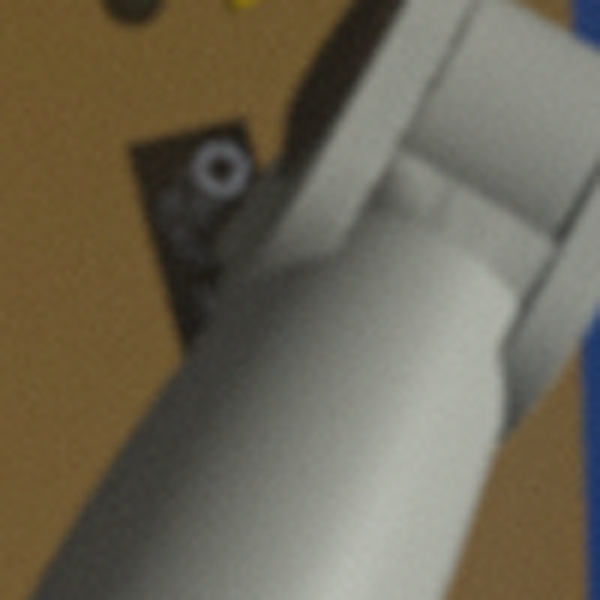

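Run:
```python
from h import *
for p in([.46,-.35],[.45,-.36],[.44,-.34]):
  print(proj("side",[[*p,0],[*p,.062]])+OFF["side"])
a=(100+375/10,310+375/10);b=(100+180/10,310+425/10)
print("base",a,atzc("side",a,0),"top",b,atzc("side",b,.062))
```

```text
[[140.128228   341.9060697 ]
 [121.41282114 346.13174185]]
[[138.94703984 346.41224627]
 [120.25071812 350.80724495]]
[[144.22330985 348.30693451]
 [125.47712999 352.84390084]]
base (137.5, 347.5) [ 0.44876415 -0.36738141  0.        ] top (118.0, 352.5) [ 0.44819747 -0.37157966  0.062     ]
```

The large socket got knocked out of its bay while the open jaws turned: they swept through the orientation that points at its neighbour. It now stands upside down behind the tray at about (118,352) in the side view. I'll put that right first. Releasing the mid socket and backing straight up.

Emit:
apply_moves(
  rows=[
    {"xyz":[0,0,0],"twist":[0,0,0]},
    {"xyz":[0,0,0],"twist":[0,0,0]},
    {"xyz":[0,0,-0.04],"twist":[0,0,0]},
    {"xyz":[0,0,-0.09],"twist":[0,0,0]},
    {"xyz":[0,0,-0.09],"twist":[0,0,0]},
  ],
  gripper=148,
)

```text
t: 19.5
tool_pos: [0.4987, -0.2854, 0.1234]
ee_rot: [[-0.851, 0.525, -0.001], [0.525, 0.851, 0.001], [0.001, 0.0, -1.0]]
wrist_force: [0.6, -0.7, 0.5]
gripper_width: 0.417
```

Emit:
apply_moves(
  rows=[
    {"xyz":[0,0,-0.05],"twist":[0,0,0]},
    {"xyz":[0,0,0],"twist":[0,0,0]},
  ],
  gripper=110,
)

```text
t: 19.7
tool_pos: [0.5005, -0.2865, 0.1466]
ee_rot: [[-0.851, 0.525, 0.005], [0.525, 0.851, -0.003], [-0.006, 0.0, -1.0]]
wrist_force: [0.5, 0.5, 0.2]
gripper_width: 0.569
```

Run:
```python
from h import *
st()
im=get_image("side"); cv2.imwrite("pics/raw_s14.png",im);cv2.imwrite("pics/s14.png",cv2.resize(im[70:180,260:390],None,fx=5,fy=5,interpolation=cv2.INTER_CUBIC))
```

```text
t 19.7 p [ 0.5005 -0.2865  0.1466] h 148.31 F [0.5 0.5 0.2] M [ 0.01 -0.04 -0.02] w 0.569 q [-29.8   7.4   2.5  84.7   0.    1.9]
```

View pics/s14.png

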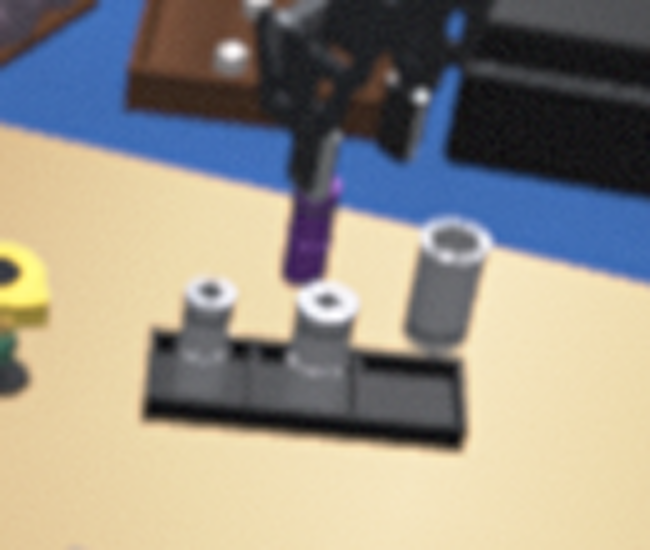

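Run:
```python
from h import *
p=atzc("side",(117.8,350.8),.062); print(p)
plan([p[0],p[1],.12],57,12)
```

```text
[ 0.45250205 -0.37060666  0.062     ]
[{"xyz": [-0.001, -0.02, 0.005], "twist": [0.0, 0.0, 0.169]}, {"xyz": [-0.003, -0.02, 0.005], "twist": [0.0, 0.0, 0.169]}, {"xyz": [-0.006, -0.019, 0.005], "twist": [0.0, 0.0, 0.169]}, {"xyz": [-0.009, -0.018, 0.005], "twist": [0.0, 0.0, 0.169]}, {"xyz": [-0.011, -0.017, 0.005], "twist": [0.0, 0.0, 0.169]}]
[{"xyz": [-0.013, -0.016, 0.005], "twist": [0.0, 0.0, 0.169]}, {"xyz": [-0.015, -0.013, 0.006], "twist": [0.0, 0.0, 0.169]}, {"xyz": [-0.017, -0.012, 0.005], "twist": [0.0, 0.0, 0.169]}, {"xyz": [-0.018, -0.009, 0.005], "twist": [0.0, 0.0, 0.169]}, {"xyz": [-0.019, -0.006, 0.005], "twist": [0.0, 0.0, 0.169]}]
[{"xyz": [-0.02, -0.005, 0.005], "twist": [0.0, 0.0, 0.169]}, {"xyz": [-0.02, -0.001, 0.005], "twist": [0.0, 0.0, 0.169]}]
end [ 0.4524 -0.3707  0.12  ] maxstep 8.323694099792485 deg 7.609386722162768
```

Emit:
apply_moves(
  rows=[
    {"xyz":[-0.001,-0.02,0.005],"twist":[0.0,0.0,0.169]},
    {"xyz":[-0.003,-0.02,0.005],"twist":[0.0,0.0,0.169]},
    {"xyz":[-0.006,-0.019,0.005],"twist":[0.0,0.0,0.169]},
    {"xyz":[-0.009,-0.018,0.005],"twist":[0.0,0.0,0.169]},
    {"xyz":[-0.011,-0.017,0.005],"twist":[0.0,0.0,0.169]},
  ],
  gripper=80,
)

```text
t: 20.25
tool_pos: [0.4789, -0.3207, 0.1311]
ee_rot: [[-0.342, 0.94, -0.002], [0.94, 0.342, 0.001], [0.002, -0.001, -1.0]]
wrist_force: [1.5, -0.4, -1.0]
gripper_width: 0.687
```

Emit:
apply_moves(
  rows=[
    {"xyz":[-0.013,-0.016,0.005],"twist":[0.0,0.0,0.169]},
    {"xyz":[-0.015,-0.013,0.006],"twist":[0.0,0.0,0.169]},
    {"xyz":[-0.017,-0.012,0.005],"twist":[0.0,0.0,0.169]},
    {"xyz":[-0.018,-0.009,0.005],"twist":[0.0,0.0,0.169]},
    {"xyz":[-0.019,-0.006,0.005],"twist":[0.0,0.0,0.169]},
  ],
)

```text
t: 20.75
tool_pos: [0.4591, -0.3561, 0.1206]
ee_rot: [[0.31, 0.951, -0.002], [0.951, -0.31, 0.001], [0.001, -0.002, -1.0]]
wrist_force: [0.5, 0.9, 0.7]
gripper_width: 0.69
```

Emit:
apply_moves(
  rows=[
    {"xyz":[-0.02,-0.005,0.005],"twist":[0.0,0.0,0.169]},
    {"xyz":[-0.02,-0.001,0.005],"twist":[0.0,0.0,0.169]},
    {"xyz":[0,0,0.02],"twist":[0,0,0]},
    {"xyz":[0,0,0],"twist":[0,0,0]},
  ],
)

```text
t: 21.15
tool_pos: [0.4509, -0.3696, 0.108]
ee_rot: [[0.541, 0.841, -0.002], [0.841, -0.541, 0.002], [0.0, -0.003, -1.0]]
wrist_force: [-0.7, -0.1, -0.4]
gripper_width: 0.681
```

Run:
```python
from h import *
st()
im=get_image("side"); cv2.imwrite("pics/s15.png",cv2.resize(im[70:180,280:410],None,fx=5,fy=5,interpolation=cv2.INTER_CUBIC))
```

```text
t 21.15 p [ 0.4509 -0.3696  0.108 ] h 57.26 F [-0.7 -0.1 -0.4] M [ 0.02  0.04 -0.04] w 0.681 q [-39.3   9.1   0.1  81.2   0.   83.4]
```

View pics/s15.png

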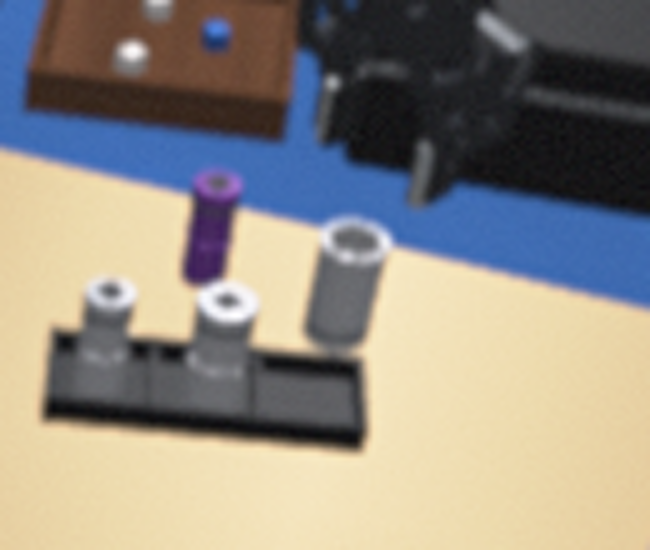

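Emit:
apply_moves(
  rows=[
    {"xyz":[0,0,0.08],"twist":[0,0,0]},
    {"xyz":[0,0,0.07],"twist":[0,0,0]},
    {"xyz":[0,0,0.03],"twist":[0,0,0]},
    {"xyz":[0,0,0],"twist":[0,0,0]},
  ],
)

```text
t: 21.6
tool_pos: [0.4509, -0.3693, 0.0367]
ee_rot: [[0.542, 0.84, -0.003], [0.84, -0.542, 0.002], [0.0, -0.003, -1.0]]
wrist_force: [0.4, 0.3, -0.4]
gripper_width: 0.686
```

Emit:
apply_moves(
  rows=[
    {"xyz":[0,0,0],"twist":[0,0,0]},
    {"xyz":[0,0,0],"twist":[0,0,0]},
    {"xyz":[0,0,0],"twist":[0,0,0]},
    {"xyz":[0,0,0],"twist":[0,0,0]},
  ],
  gripper=255,
)

```text
t: 22.0
tool_pos: [0.4527, -0.3709, 0.0406]
ee_rot: [[0.544, 0.839, 0.003], [0.839, -0.544, -0.002], [-0.0, 0.003, -1.0]]
wrist_force: [0.3, 1.3, 7.5]
gripper_width: 0.381
```

Run:
```python
from h import *
st()
p=get_state()["tool_pos"]; plan([.37,-.19,p[2]+.04],57,6,p0=p+[0,0,.04],R0=Rh(head()))
```

```text
t 22.0 p [ 0.4527 -0.3709  0.0406] h 57.08 F [0.3 1.3 7.5] M [0.19 0.01 0.05] w 0.381 q [-39.3  10.4  -5.9  73.5   0.   83.6]
[{"xyz": [0.045, -0.07, 0.0], "twist": [0.0, 0.0, 0.0]}, {"xyz": [0.044, -0.07, 0.0], "twist": [0.0, 0.0, 0.0]}, {"xyz": [0.045, -0.07, 0.0], "twist": [0.0, 0.0, 0.0]}, {"xyz": [0.044, -0.07, 0.0], "twist": [0.0, 0.0, 0.0]}, {"xyz": [0.045, -0.069, 0.0], "twist": [0.0, 0.0, 0.0]}]
[{"xyz": [0.044, -0.07, 0.0], "twist": [0.0, 0.0, 0.0]}]
end [ 0.3701 -0.1902  0.0806] maxstep 33.15553003706723 deg 0.012567951657336736
```

Emit:
apply_moves(
  rows=[
    {"xyz":[0,0,-0.02],"twist":[0,0,0]},
    {"xyz":[0,0,-0.04],"twist":[0,0,0]},
    {"xyz":[0,0,-0.04],"twist":[0,0,0]},
    {"xyz":[0,0,0],"twist":[0,0,0]},
  ],
)

```text
t: 22.4
tool_pos: [0.4526, -0.3711, 0.0812]
ee_rot: [[0.544, 0.839, 0.003], [0.839, -0.544, -0.002], [-0.0, 0.004, -1.0]]
wrist_force: [-0.3, -0.3, -1.8]
gripper_width: 0.382
```

Run:
```python
from h import *
st()
im=get_image("side"); cv2.imwrite("pics/s16.png",cv2.resize(im[70:180,280:410],None,fx=5,fy=5,interpolation=cv2.INTER_CUBIC))
```

```text
t 22.4 p [ 0.4526 -0.3711  0.0812] h 57.06 F [-0.3 -0.3 -1.8] M [-0.02 -0.01  0.04] w 0.382 q [-39.3   9.4  -2.5  77.9  -0.   83.6]
```

View pics/s16.png

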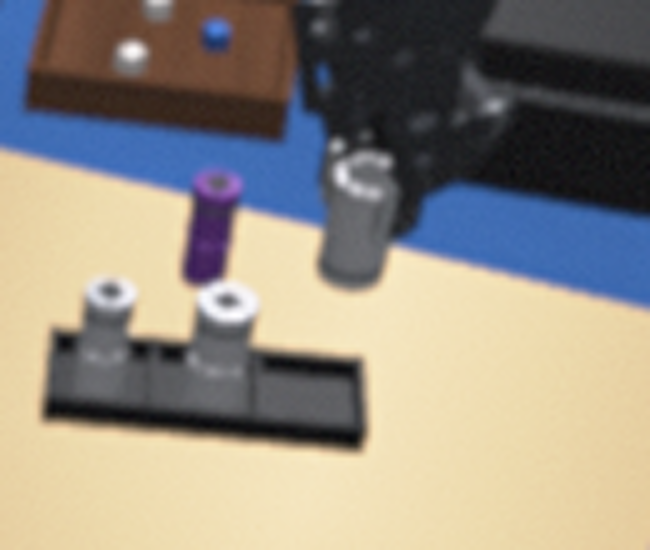

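Emit:
apply_moves(
  rows=[
    {"xyz":[0.045,-0.07,0.0],"twist":[0,0,0]},
    {"xyz":[0.044,-0.07,0.0],"twist":[0,0,0]},
    {"xyz":[0.045,-0.07,0.0],"twist":[0,0,0]},
    {"xyz":[0.044,-0.07,0.0],"twist":[0,0,0]},
    {"xyz":[0.045,-0.069,0.0],"twist":[0,0,0]},
  ],
)

```text
t: 22.95
tool_pos: [0.3819, -0.2182, 0.0774]
ee_rot: [[0.544, 0.839, -0.001], [0.839, -0.544, 0.001], [-0.0, -0.001, -1.0]]
wrist_force: [0.7, -0.2, -2.0]
gripper_width: 0.378
```

Emit:
apply_moves(
  rows=[
    {"xyz":[0.044,-0.07,0.0],"twist":[0,0,0]},
    {"xyz":[0,0,0.05],"twist":[0,0,0]},
    {"xyz":[0,0,0.046],"twist":[0,0,0]},
    {"xyz":[0,0,0],"twist":[0,0,0]},
    {"xyz":[0,0,0],"twist":[0,0,0]},
  ],
)

```text
t: 23.45
tool_pos: [0.3686, -0.1892, 0.0394]
ee_rot: [[0.544, 0.839, -0.001], [0.839, -0.544, 0.001], [-0.0, -0.001, -1.0]]
wrist_force: [-0.5, 0.4, -2.1]
gripper_width: 0.38
```

Run:
```python
from h import *
st()
```

```text
t 23.45 p [ 0.3686 -0.1892  0.0394] h 57.06 F [-0.5  0.4 -2.1] M [-0.06 -0.02 -0.08] w 0.38 q [-27.2 -12.9 -29.   74.   -0.   95.8]
```

Emit:
apply_moves(
  rows=[
    {"xyz":[0,0,0.004],"twist":[0,0,0]},
    {"xyz":[0,0,0],"twist":[0,0,0]},
  ],
)

```text
t: 23.65
tool_pos: [0.369, -0.1895, 0.0382]
ee_rot: [[0.544, 0.839, -0.0], [0.839, -0.544, 0.0], [-0.0, -0.0, -1.0]]
wrist_force: [-0.8, 0.1, -2.6]
gripper_width: 0.376
```

Emit:
apply_moves(
  rows=[
    {"xyz":[0,0,0],"twist":[0,0,0]},
    {"xyz":[0,0,0],"twist":[0,0,0]},
    {"xyz":[0,0,0.005],"twist":[0,0.167,0]},
    {"xyz":[0,0,0.005],"twist":[0,0.167,0]},
    {"xyz":[0,0,0.005],"twist":[0,0.167,0]},
  ],
  gripper=100,
)

```text
t: 24.15
tool_pos: [0.3704, -0.1892, 0.0338]
ee_rot: [[0.5, 0.839, 0.214], [0.774, -0.543, 0.324], [0.388, 0.004, -0.922]]
wrist_force: [0.9, -0.4, -0.5]
gripper_width: 0.612
```

Run:
```python
from h import *
st(); print(np.round(get_state()["ee_rot"],3))
im=get_image("side"); cv2.imwrite("pics/s17.png",cv2.resize(im[100:260,280:440],None,fx=4,fy=4,interpolation=cv2.INTER_CUBIC))
```

```text
t 24.15 p [ 0.3704 -0.1892  0.0338] h 57.17 F [ 0.9 -0.4 -0.5] M [-0.23  0.19 -0.02] w 0.612 q [-41.9 -10.1 -29.8  73.9  22.6  80.3]
[[ 0.5    0.839  0.214]
 [ 0.774 -0.543  0.324]
 [ 0.388  0.004 -0.922]]
```

View pics/s17.png

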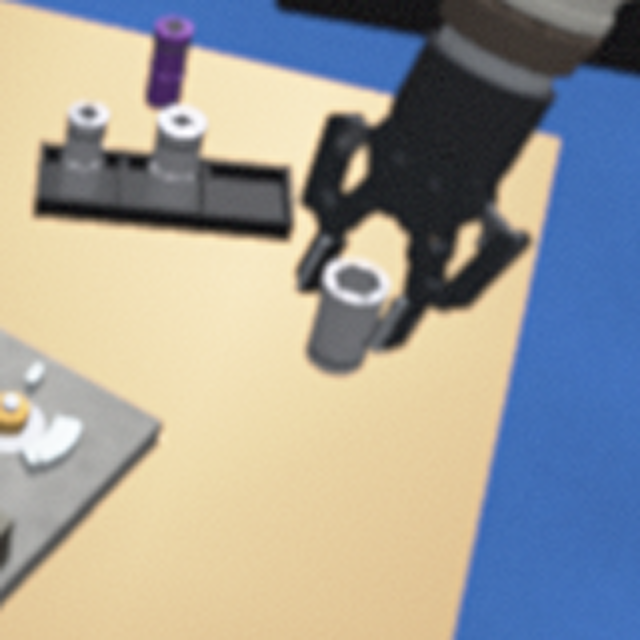

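Emit:
apply_moves(
  rows=[
    {"xyz":[0,0,0],"twist":[0,0.167,0]},
    {"xyz":[0,0,0],"twist":[0,0.167,0]},
    {"xyz":[0,0,0],"twist":[0,0.167,0]},
    {"xyz":[0,0,0],"twist":[0,0,0]},
  ],
)

```text
t: 24.6
tool_pos: [0.3683, -0.1892, 0.0303]
ee_rot: [[0.388, 0.838, 0.384], [0.587, -0.546, 0.597], [0.71, -0.006, -0.704]]
wrist_force: [-0.7, 0.6, -0.7]
gripper_width: 0.606
```

Run:
```python
from h import *
st(); R=get_state()["ee_rot"];print(np.round(R,3)); p=get_state()["tool_pos"]
print(R.T@(np.array([.369,-.1895,.033])-p)/.4)
```

```text
t 24.6 p [ 0.3683 -0.1892  0.0303] h 56.58 F [-0.7  0.6 -0.7] M [-0.56  0.38 -0.01] w 0.606 q [-53.6   2.4 -26.4  80.9  41.6  62.1]
[[ 0.388  0.838  0.384]
 [ 0.587 -0.546  0.597]
 [ 0.71  -0.006 -0.704]]
[ 0.00493208  0.00180189 -0.00453026]
```

Emit:
apply_moves(
  rows=[
    {"xyz":[0,0,0],"twist":[0,0,0]},
    {"xyz":[0,0,0],"twist":[0,0,0]},
    {"xyz":[0,0,0],"twist":[0,0,0]},
    {"xyz":[0.022,0,-0.022],"twist":[0,0,0]},
    {"xyz":[0.022,0,-0.022],"twist":[0,0,0]},
  ],
  gripper=255,
)

```text
t: 25.1
tool_pos: [0.3696, -0.1885, 0.0589]
ee_rot: [[0.383, 0.84, 0.385], [0.594, -0.543, 0.594], [0.708, 0.001, -0.707]]
wrist_force: [0.0, -0.4, -2.1]
gripper_width: 0.396
```

Emit:
apply_moves(
  rows=[
    {"xyz":[0,0,0],"twist":[0,-0.18,0]},
    {"xyz":[0,0,0],"twist":[0,-0.18,0]},
    {"xyz":[0,0,0],"twist":[0,-0.18,0]},
    {"xyz":[0,0,0],"twist":[0,-0.18,0]},
    {"xyz":[0,0,0],"twist":[0,-0.18,0]},
  ],
)

```text
t: 25.6
tool_pos: [0.3702, -0.1893, 0.0602]
ee_rot: [[0.543, 0.839, 0.045], [0.837, -0.544, 0.06], [0.075, 0.006, -0.997]]
wrist_force: [0.0, -0.8, -2.1]
gripper_width: 0.398
```

Emit:
apply_moves(
  rows=[
    {"xyz":[0,0,0],"twist":[0,-0.18,0]},
    {"xyz":[0,0,0],"twist":[0,-0.18,0]},
    {"xyz":[0,0,0],"twist":[0,-0.18,0]},
    {"xyz":[0,0,0],"twist":[0,-0.18,0]},
    {"xyz":[0,0,0],"twist":[0,-0.18,0]},
  ],
)

```text
t: 26.1
tool_pos: [0.3709, -0.1885, 0.06]
ee_rot: [[0.441, 0.84, -0.316], [0.677, -0.543, -0.497], [-0.589, 0.005, -0.808]]
wrist_force: [-0.3, -0.8, -2.2]
gripper_width: 0.404
```

Emit:
apply_moves(
  rows=[
    {"xyz":[0,0,0],"twist":[0,-0.18,0]},
    {"xyz":[0,0,0],"twist":[0,0,0]},
    {"xyz":[0,0,0],"twist":[0,0,0]},
  ],
)

```text
t: 26.4
tool_pos: [0.37, -0.1882, 0.0575]
ee_rot: [[0.391, 0.84, -0.377], [0.606, -0.543, -0.581], [-0.693, -0.001, -0.721]]
wrist_force: [-0.5, -0.2, -0.0]
gripper_width: 0.397
```

Run:
```python
from h import *
st(); R=get_state()["ee_rot"];print(np.round(R,3))
im=get_image("side"); cv2.imwrite("pics/s18.png",cv2.resize(im[100:260,280:440],None,fx=4,fy=4,interpolation=cv2.INTER_CUBIC))
```

```text
t 26.4 p [ 0.37   -0.1882  0.0575] h 57.2 F [-0.5 -0.2 -0. ] M [ 0.76 -0.52  0.01] w 0.397 q [ -3.3   7.2 -18.1  90.1 -37.  128.2]
[[ 0.391  0.84  -0.377]
 [ 0.606 -0.543 -0.581]
 [-0.693 -0.001 -0.721]]
```

View pics/s18.png

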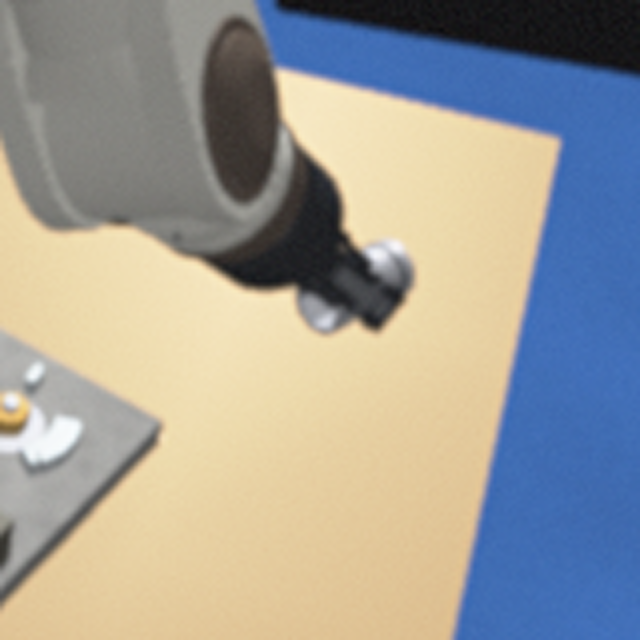

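Emit:
apply_moves(
  rows=[
    {"xyz":[0.03,0,0.031],"twist":[0,0,0]},
    {"xyz":[0.026,0,0.027],"twist":[0,0,0]},
    {"xyz":[0.01,0,0.01],"twist":[0,0,0]},
    {"xyz":[0,0,0],"twist":[0,0,0]},
  ],
)

```text
t: 26.85
tool_pos: [0.3691, -0.1892, 0.0197]
ee_rot: [[0.392, 0.839, -0.378], [0.604, -0.545, -0.582], [-0.694, 0.0, -0.72]]
wrist_force: [-0.1, 0.1, -2.0]
gripper_width: 0.397
```

Run:
```python
from h import *
st()
```

```text
t 26.85 p [ 0.3691 -0.1892  0.0197] h 56.99 F [-0.1  0.1 -2. ] M [ 0.73 -0.47  0.04] w 0.397 q [ -3.4   9.3 -20.3  85.8 -37.1 128.3]
```

Emit:
apply_moves(
  rows=[
    {"xyz":[0.003,0,0.003],"twist":[0,0,0]},
    {"xyz":[0.002,0,0.002],"twist":[0,0,0]},
  ],
)

```text
t: 27.05
tool_pos: [0.3698, -0.189, 0.0186]
ee_rot: [[0.391, 0.84, -0.377], [0.603, -0.543, -0.584], [-0.695, 0.001, -0.719]]
wrist_force: [-3.3, 8.6, 20.2]
gripper_width: 0.399
```

Emit:
apply_moves(
  rows=[
    {"xyz":[0,0,0],"twist":[0,0,0]},
    {"xyz":[0,0,0],"twist":[0,0,0]},
    {"xyz":[-0.005,0,-0.005],"twist":[0,0.18,0]},
    {"xyz":[0,0,0],"twist":[0,0.18,0]},
    {"xyz":[0,0,0],"twist":[0,0.18,0]},
  ],
  gripper=132,
)

```text
t: 27.55
tool_pos: [0.3706, -0.1886, 0.0203]
ee_rot: [[0.512, 0.84, -0.178], [0.792, -0.542, -0.28], [-0.332, 0.002, -0.943]]
wrist_force: [-0.4, 0.1, -0.1]
gripper_width: 0.484
```

Run:
```python
from h import *
st()
im=get_image("side"); cv2.imwrite("pics/s19.png",cv2.resize(im[100:260,280:440],None,fx=4,fy=4,interpolation=cv2.INTER_CUBIC))
```

```text
t 27.55 p [ 0.3706 -0.1886  0.0203] h 57.14 F [-0.4  0.1 -0.1] M [ 0.2  -0.16 -0.04] w 0.484 q [-14.8  -6.5 -27.5  75.1 -18.4 109. ]
```

View pics/s19.png

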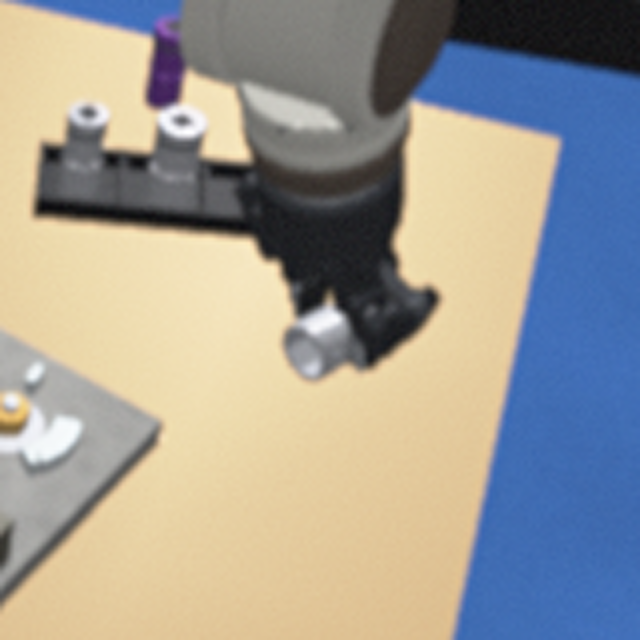

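Emit:
apply_moves(
  rows=[
    {"xyz":[0,0,0],"twist":[0,0.18,0]},
    {"xyz":[0,0,0],"twist":[0,0.18,0]},
    {"xyz":[0,0,0],"twist":[0,0.18,0]},
    {"xyz":[0,0,0],"twist":[0,0.18,0]},
    {"xyz":[0,0,0],"twist":[0,0.18,0]},
  ],
)

```text
t: 28.1
tool_pos: [0.3699, -0.1892, 0.0207]
ee_rot: [[0.507, 0.839, 0.197], [0.783, -0.544, 0.3], [0.359, 0.002, -0.933]]
wrist_force: [0.4, 0.3, -0.2]
gripper_width: 0.483
```

Emit:
apply_moves(
  rows=[
    {"xyz":[0,0,0],"twist":[0,0.18,0]},
    {"xyz":[0,0,0],"twist":[0,0.18,0]},
    {"xyz":[0,0,0],"twist":[0,0.18,0]},
    {"xyz":[0,0,0],"twist":[0,0,0]},
  ],
)

```text
t: 28.5
tool_pos: [0.3679, -0.1889, 0.0167]
ee_rot: [[0.389, 0.837, 0.384], [0.586, -0.546, 0.599], [0.711, -0.008, -0.703]]
wrist_force: [-0.6, 0.1, -0.8]
gripper_width: 0.485
```

Emit:
apply_moves(
  rows=[
    {"xyz":[0,0,0],"twist":[0,0,0]},
    {"xyz":[0,0,0],"twist":[0,0,0]},
    {"xyz":[0,0,0],"twist":[0,0,0]},
  ],
  gripper=255,
)

```text
t: 28.8
tool_pos: [0.37, -0.1885, 0.0204]
ee_rot: [[0.383, 0.84, 0.384], [0.596, -0.542, 0.593], [0.706, 0.002, -0.708]]
wrist_force: [-0.6, 0.6, -1.6]
gripper_width: 0.407
```

Run:
```python
from h import *
st(); print(np.round(get_state()["ee_rot"],3))
im=get_image("side"); cv2.imwrite("pics/s20.png",cv2.resize(im[100:260,280:440],None,fx=4,fy=4,interpolation=cv2.INTER_CUBIC))
```

```text
t 28.8 p [ 0.37   -0.1885  0.0204] h 57.26 F [-0.6  0.6 -1.6] M [-0.77  0.42  0.04] w 0.407 q [-53.2   2.7 -27.2  79.2  41.5  62.3]
[[ 0.383  0.84   0.384]
 [ 0.596 -0.542  0.593]
 [ 0.706  0.002 -0.708]]
```

View pics/s20.png

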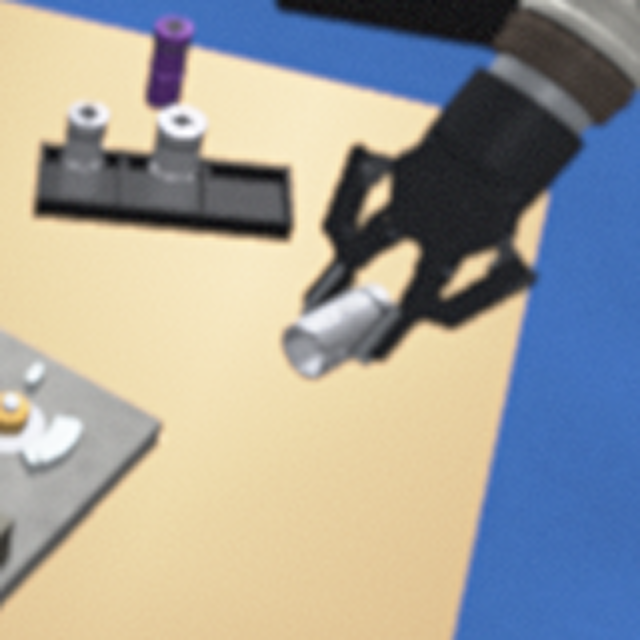

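Emit:
apply_moves(
  rows=[
    {"xyz":[0.022,0,-0.022],"twist":[0,0,0]},
    {"xyz":[0.022,0,-0.022],"twist":[0,0,0]},
    {"xyz":[0,0,0],"twist":[0,-0.18,0]},
    {"xyz":[0,0,0],"twist":[0,-0.18,0]},
    {"xyz":[0,0,0],"twist":[0,-0.18,0]},
  ],
)

```text
t: 29.35
tool_pos: [0.37, -0.1898, 0.0467]
ee_rot: [[0.51, 0.838, 0.194], [0.786, -0.546, 0.291], [0.35, 0.004, -0.937]]
wrist_force: [0.0, 0.4, -2.9]
gripper_width: 0.405
```

Emit:
apply_moves(
  rows=[
    {"xyz":[0,0,0],"twist":[0,-0.18,0]},
    {"xyz":[0,0,0],"twist":[0,-0.18,0]},
    {"xyz":[0,0,0],"twist":[0,-0.18,0]},
    {"xyz":[0,0,0],"twist":[0,-0.18,0]},
    {"xyz":[0,0,0],"twist":[0,-0.18,0]},
  ],
)

```text
t: 29.85
tool_pos: [0.3706, -0.1887, 0.0472]
ee_rot: [[0.512, 0.84, -0.181], [0.788, -0.543, -0.289], [-0.341, 0.005, -0.94]]
wrist_force: [-0.0, -0.7, -2.3]
gripper_width: 0.402
```

Emit:
apply_moves(
  rows=[
    {"xyz":[0,0,0],"twist":[0,-0.18,0]},
    {"xyz":[0,0,0],"twist":[0,-0.18,0]},
    {"xyz":[0,0,0],"twist":[0,-0.18,0]},
    {"xyz":[0,0,0],"twist":[0,-0.018,0]},
    {"xyz":[0,0,0],"twist":[0,0,0]},
  ],
)

```text
t: 30.35
tool_pos: [0.3699, -0.1881, 0.0443]
ee_rot: [[0.385, 0.84, -0.383], [0.598, -0.543, -0.59], [-0.704, -0.002, -0.711]]
wrist_force: [-0.9, -0.5, -1.2]
gripper_width: 0.405
```

Run:
```python
from h import *
st(); print(np.round(get_state()["ee_rot"],3))
im=get_image("side"); cv2.imwrite("pics/s21.png",cv2.resize(im[100:260,280:440],None,fx=4,fy=4,interpolation=cv2.INTER_CUBIC))
```

```text
t 30.35 p [ 0.3699 -0.1881  0.0443] h 57.23 F [-0.9 -0.5 -1.2] M [ 0.73 -0.56 -0.  ] w 0.405 q [ -3.    8.6 -18.6  89.2 -37.5 129. ]
[[ 0.385  0.84  -0.383]
 [ 0.598 -0.543 -0.59 ]
 [-0.704 -0.002 -0.711]]
```

View pics/s21.png

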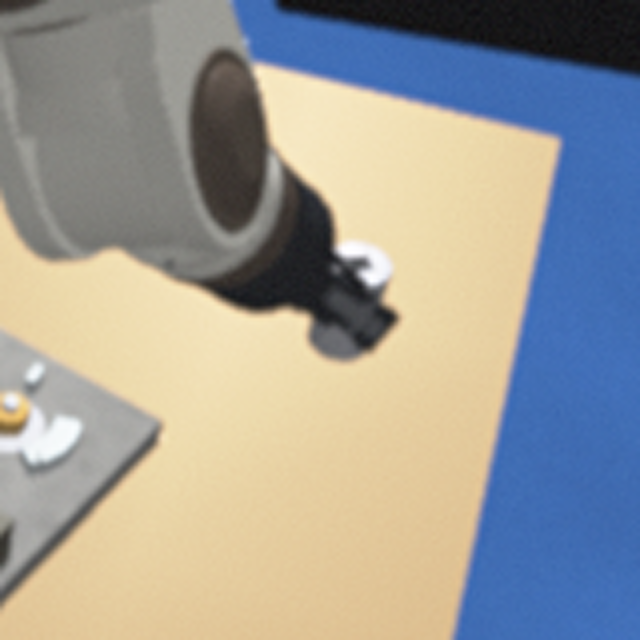

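Emit:
apply_moves(
  rows=[
    {"xyz":[0.014,0,0.014],"twist":[0,0,0]},
    {"xyz":[0.006,0,0.006],"twist":[0,0,0]},
    {"xyz":[0,0,0],"twist":[0,0,0]},
  ],
)

```text
t: 30.7
tool_pos: [0.3691, -0.1892, 0.0333]
ee_rot: [[0.388, 0.838, -0.383], [0.595, -0.545, -0.591], [-0.704, 0.001, -0.71]]
wrist_force: [-0.4, -0.3, -1.1]
gripper_width: 0.403
```

Emit:
apply_moves(
  rows=[
    {"xyz":[0.002,0,0.002],"twist":[0,0,0]},
    {"xyz":[0.001,0,0.001],"twist":[0,0,0]},
  ],
)

```text
t: 30.9
tool_pos: [0.3695, -0.189, 0.0316]
ee_rot: [[0.386, 0.839, -0.383], [0.595, -0.544, -0.591], [-0.705, 0.0, -0.71]]
wrist_force: [0.7, -0.5, -1.6]
gripper_width: 0.405
```

Emit:
apply_moves(
  rows=[
    {"xyz":[0.002,0,0.002],"twist":[0,0,0]},
    {"xyz":[0.001,0,0.001],"twist":[0,0,0]},
  ],
)

```text
t: 31.1
tool_pos: [0.3696, -0.189, 0.0309]
ee_rot: [[0.385, 0.84, -0.383], [0.595, -0.543, -0.593], [-0.706, 0.0, -0.709]]
wrist_force: [-3.1, 4.7, 13.8]
gripper_width: 0.412
```

Emit:
apply_moves(
  rows=[
    {"xyz":[0,0,0],"twist":[0,0,0]},
    {"xyz":[0,0,0],"twist":[0,0,0]},
    {"xyz":[0,0,0],"twist":[0,0.167,0]},
    {"xyz":[0,0,0],"twist":[0,0.167,0]},
    {"xyz":[0,0,0],"twist":[0,0.167,0]},
  ],
  gripper=105,
)

```text
t: 31.6
tool_pos: [0.3703, -0.1885, 0.03]
ee_rot: [[0.503, 0.84, -0.202], [0.779, -0.542, -0.315], [-0.374, 0.001, -0.927]]
wrist_force: [0.0, 0.4, 0.1]
gripper_width: 0.586
```

Emit:
apply_moves(
  rows=[
    {"xyz":[0,0,-0.01],"twist":[0,0.167,0]},
    {"xyz":[0,0,-0.01],"twist":[0,0.167,0]},
    {"xyz":[0,0,-0.01],"twist":[0,0.167,0]},
    {"xyz":[0,0,0],"twist":[0,0,0]},
    {"xyz":[0,0,0],"twist":[0,0,0]},
  ],
)

```text
t: 32.1
tool_pos: [0.3707, -0.187, 0.0412]
ee_rot: [[0.546, 0.838, 0.001], [0.838, -0.546, 0.002], [0.002, 0.0, -1.0]]
wrist_force: [0.4, -0.7, 0.7]
gripper_width: 0.589
```

Run:
```python
from h import *
st(); print(np.round(get_state()["ee_rot"],3))
im=get_image("side"); cv2.imwrite("pics/s22.png",cv2.resize(im[100:260,280:440],None,fx=4,fy=4,interpolation=cv2.INTER_CUBIC))
```

```text
t 32.1 p [ 0.3707 -0.187   0.0412] h 56.93 F [ 0.4 -0.7  0.7] M [ 0.04 -0.03 -0.03] w 0.589 q [-26.8 -12.9 -28.8  74.1   0.1  96.2]
[[ 0.546  0.838  0.001]
 [ 0.838 -0.546  0.002]
 [ 0.002  0.    -1.   ]]
```

View pics/s22.png

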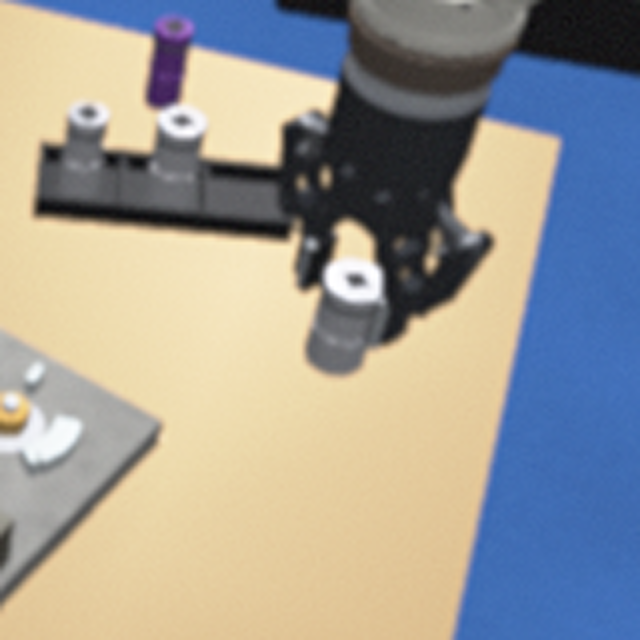

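Run:
```python
from h import *
g=lambda u,v:(70+(v+.5)/5-.5,260+(u+.5)/5-.5)
P=[atzc("side",g(*c),.018)[:2] for c in((152,329),(462,353),(464,420),(146,392))]
P=np.array(P); print(P, P.mean(0)); 
d=(P[0]+P[3]-P[1]-P[2])/2; print(np.linalg.norm(d),np.degrees(np.arctan2(d[1],d[0])),np.linalg.norm((P[0]+P[1]-P[2]-P[3])/2))
u=d/np.linalg.norm(d); print("bays",[P.mean(0)+k*u*.053 for k in(-1,0,1)])
```

```text
[[ 0.58918831 -0.28965542]
 [ 0.43291138 -0.33739413]
 [ 0.41958252 -0.28440831]
 [ 0.57518279 -0.23924055]] [ 0.50421625 -0.2876746 ]
0.1627106287368722 16.588498164683088 0.053476330513314047
bays [array([ 0.45342211, -0.30280589]), array([ 0.50421625, -0.2876746 ]), array([ 0.55501038, -0.27254332])]
```

Emit:
apply_moves(
  rows=[
    {"xyz":[0,0,0],"twist":[0,0,0]},
    {"xyz":[0,0,0],"twist":[0,0,0]},
    {"xyz":[0,0,0],"twist":[0,0,0]},
    {"xyz":[0,0,-0.04],"twist":[0,0,0]},
    {"xyz":[0,0,-0.07],"twist":[0,0,0]},
  ],
  gripper=255,
)

```text
t: 32.65
tool_pos: [0.37, -0.1854, 0.0836]
ee_rot: [[0.543, 0.84, -0.002], [0.84, -0.543, 0.006], [0.004, -0.005, -1.0]]
wrist_force: [-0.2, -0.4, -2.0]
gripper_width: 0.407
```

Run:
```python
from h import *
st()
plan([.43,-.255,.092],16.6,6)
plan([.4515,-.298,.092],16.6,2,p0=[.43,-.255,.092],R0=Rh(16.6))
```

```text
t 32.65 p [ 0.37   -0.1854  0.0836] h 57.11 F [-0.2 -0.4 -2. ] M [-0.02  0.02  0.01] w 0.407 q [-26.8 -13.9 -24.8  79.3   0.3  96.1]
[{"xyz": [-0.011, 0.037, -0.004], "twist": [-0.001, -0.0, 0.15]}, {"xyz": [-0.006, 0.037, -0.003], "twist": [-0.001, -0.0, 0.15]}, {"xyz": [-0.002, 0.039, -0.004], "twist": [-0.001, -0.0, 0.15]}, {"xyz": [0.003, 0.038, -0.004], "twist": [-0.001, -0.0, 0.15]}, {"xyz": [0.007, 0.038, -0.003], "twist": [-0.001, -0.0, 0.15]}]
[{"xyz": [0.011, 0.036, -0.004], "twist": [-0.001, -0.0, 0.15]}]
end [ 0.4299 -0.2549  0.0921] maxstep 15.38428658818031 deg 6.752005342810001
[{"xyz": [0.01, 0.059, 0.0], "twist": [0.0, 0.0, 0.0]}, {"xyz": [0.011, 0.059, 0.0], "twist": [0.0, 0.0, 0.0]}]
end [ 0.4515 -0.2978  0.092 ] maxstep 24.037730758122734 deg 0.0
```

Emit:
apply_moves(
  rows=[
    {"xyz":[-0.011,0.037,-0.004],"twist":[0,0,0.15]},
    {"xyz":[-0.006,0.037,-0.003],"twist":[0,0,0.15]},
    {"xyz":[-0.002,0.039,-0.004],"twist":[0,0,0.15]},
    {"xyz":[0.003,0.038,-0.004],"twist":[0,0,0.15]},
    {"xyz":[0.007,0.038,-0.003],"twist":[0,0,0.15]},
  ],
)

```text
t: 33.15
tool_pos: [0.4217, -0.2445, 0.0918]
ee_rot: [[0.92, 0.392, 0.001], [0.392, -0.92, 0.004], [0.003, -0.003, -1.0]]
wrist_force: [1.1, -0.3, -1.3]
gripper_width: 0.412
```

Emit:
apply_moves(
  rows=[
    {"xyz":[0.011,0.036,-0.004],"twist":[0,0,0.15]},
    {"xyz":[0.01,0.059,0.0],"twist":[0,0,0]},
    {"xyz":[0.011,0.059,0.0],"twist":[0,0,0]},
    {"xyz":[0,0,0],"twist":[0,0,0]},
    {"xyz":[0,0,0],"twist":[0,0,0]},
  ],
)

```text
t: 33.65
tool_pos: [0.4523, -0.2985, 0.0929]
ee_rot: [[0.959, 0.285, 0.001], [0.285, -0.959, 0.005], [0.002, -0.005, -1.0]]
wrist_force: [0.2, -0.5, -0.8]
gripper_width: 0.409
```

Run:
```python
from h import *
st()
im=get_image("side"); cv2.imwrite("pics/s23.png",cv2.resize(im[80:190,270:400],None,fx=5,fy=5,interpolation=cv2.INTER_CUBIC))
```

```text
t 33.65 p [ 0.4523 -0.2985  0.0929] h 16.55 F [ 0.2 -0.5 -0.8] M [ 0.02 -0.01  0.  ] w 0.409 q [-33.6   3.7  -7.5  79.    0.3 129.9]
```

View pics/s23.png

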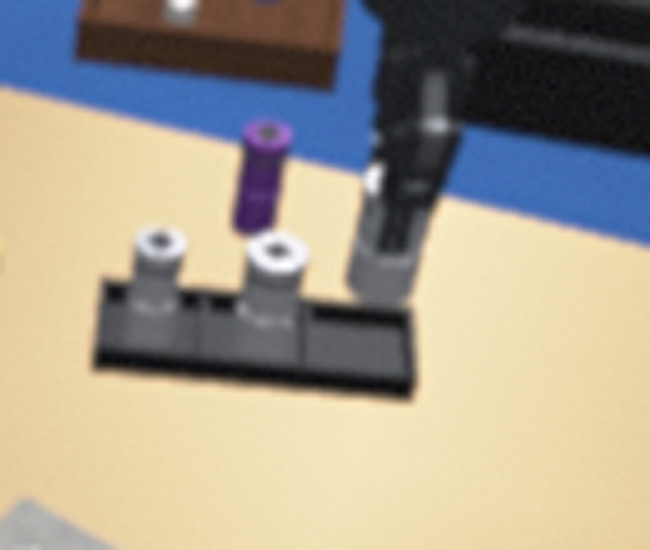

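Emit:
apply_moves(
  rows=[
    {"xyz":[-0.002,0.002,0.05],"twist":[0,0,0]},
    {"xyz":[0,0,0.05],"twist":[0,0,0]},
    {"xyz":[0,0,0.014],"twist":[0,0,0]},
    {"xyz":[0,0,0.004],"twist":[0,0,0]},
    {"xyz":[0,0,0],"twist":[0,0,0]},
  ],
)

```text
t: 34.2
tool_pos: [0.4522, -0.2995, 0.0473]
ee_rot: [[0.958, 0.285, 0.003], [0.285, -0.958, 0.004], [0.004, -0.003, -1.0]]
wrist_force: [0.6, 0.0, -1.8]
gripper_width: 0.407
```

Emit:
apply_moves(
  rows=[
    {"xyz":[0,0,0.002],"twist":[0,0,0]},
    {"xyz":[0,0,0],"twist":[0,0,0]},
  ],
)

```text
t: 34.4
tool_pos: [0.4524, -0.2999, 0.0466]
ee_rot: [[0.959, 0.285, 0.003], [0.285, -0.959, 0.003], [0.004, -0.002, -1.0]]
wrist_force: [-0.8, -0.3, -2.5]
gripper_width: 0.408
```

Emit:
apply_moves(
  rows=[
    {"xyz":[0,0,0.003],"twist":[0,0,0]},
    {"xyz":[0,0,0.002],"twist":[0,0,0]},
    {"xyz":[0,0,0],"twist":[0,0,0]},
  ],
)

```text
t: 34.7
tool_pos: [0.4524, -0.2999, 0.0449]
ee_rot: [[0.959, 0.285, 0.004], [0.285, -0.959, 0.003], [0.005, -0.002, -1.0]]
wrist_force: [-1.1, 1.9, 5.6]
gripper_width: 0.408
```

Emit:
apply_moves(
  rows=[
    {"xyz":[0,0,0],"twist":[0,0,0]},
    {"xyz":[0,0,0],"twist":[0,0,0]},
    {"xyz":[0,0,-0.04],"twist":[0,0,0]},
    {"xyz":[0,0,-0.09],"twist":[0,0,0]},
    {"xyz":[0,0,-0.045],"twist":[0,0,0]},
  ],
  gripper=125,
)

```text
t: 35.2
tool_pos: [0.4524, -0.3003, 0.1162]
ee_rot: [[0.959, 0.285, 0.004], [0.285, -0.959, 0.003], [0.005, -0.001, -1.0]]
wrist_force: [-0.3, -0.5, -0.6]
gripper_width: 0.507
```

Run:
```python
from h import *
st()
im=get_image("side"); cv2.imwrite("pics/raw_s24.png",im);cv2.imwrite("pics/s24.png",cv2.resize(im[80:190,270:400],None,fx=5,fy=5,interpolation=cv2.INTER_CUBIC))
plan([.4993,-.2858,.112],16.6,2)
```

```text
t 35.2 p [ 0.4524 -0.3003  0.1162] h 16.55 F [-0.3 -0.5 -0.6] M [-0.03 -0.02  0.02] w 0.507 q [-33.7   3.2  -5.4  81.3   0.3 129.7]
[{"xyz": [0.061, -0.002, 0.009], "twist": [0.001, -0.004, -0.001]}, {"xyz": [0.06, -0.001, 0.008], "twist": [0.001, -0.004, -0.001]}]
end [ 0.4993 -0.2859  0.1122] maxstep 24.494164194873573 deg 0.20627521860505785
```

View pics/s24.png

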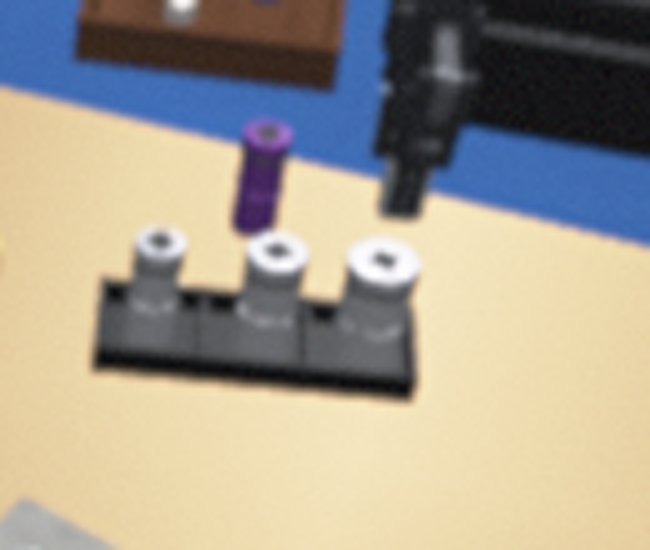

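Emit:
apply_moves(
  rows=[
    {"xyz":[0.061,-0.002,0.009],"twist":[0.001,-0.004,0]},
    {"xyz":[0.06,-0.001,0.008],"twist":[0.001,-0.004,0]},
    {"xyz":[0,0,0],"twist":[0,0,0]},
    {"xyz":[0,0,0],"twist":[0,0,0]},
  ],
)

```text
t: 35.65
tool_pos: [0.4977, -0.2847, 0.1064]
ee_rot: [[0.958, 0.286, -0.005], [0.286, -0.958, 0.004], [-0.004, -0.005, -1.0]]
wrist_force: [-0.2, -0.5, -0.6]
gripper_width: 0.51
```

Run:
```python
from h import *
st(); print(np.round(get_state()["ee_rot"],4)); 
R=get_state()["ee_rot"];print(R.T@(np.array([.4993,-.2858,.040])-get_state()["tool_pos"])/.4)
```

```text
t 35.65 p [ 0.4977 -0.2847  0.1064] h 16.6 F [-0.2 -0.5 -0.6] M [-0.01  0.06 -0.05] w 0.51 q [-2.980e+01  8.000e+00 -1.300e+00  8.110e+01  1.000e-01  1.336e+02]
[[ 0.9583  0.2857 -0.0051]
 [ 0.2858 -0.9583  0.0042]
 [-0.0037 -0.0055 -1.    ]]
[0.00360471 0.00458672 0.16606414]
```

Emit:
apply_moves(
  rows=[
    {"xyz":[0,0,0.07],"twist":[0,0,0]},
    {"xyz":[0,0,0.06],"twist":[0,0,0]},
    {"xyz":[0,0,0.03],"twist":[0,0,0]},
    {"xyz":[0,0,0],"twist":[0,0,0]},
    {"xyz":[0,0,0],"twist":[0,0,0]},
  ],
)

```text
t: 36.15
tool_pos: [0.4976, -0.2851, 0.044]
ee_rot: [[0.959, 0.285, -0.003], [0.285, -0.959, 0.003], [-0.002, -0.004, -1.0]]
wrist_force: [-0.2, -0.3, -0.5]
gripper_width: 0.512
```

Run:
```python
from h import *
st(); print(np.round(get_state()["ee_rot"],4)); 
R=get_state()["ee_rot"];print(R.T@(np.array([.4993,-.2858,.040])-get_state()["tool_pos"])/.4, np.degrees(Ro.from_matrix(R.T@Rh(16.6)).as_rotvec())/45)
```

```text
t 36.15 p [ 0.4976 -0.2851  0.044 ] h 16.54 F [-0.2 -0.3 -0.5] M [-0.04 -0.03 -0.02] w 0.512 q [-2.980e+01  9.200e+00 -6.900e+00  7.410e+01  1.000e-01  1.336e+02]
[[ 0.9586  0.2846 -0.0034]
 [ 0.2846 -0.9586  0.0033]
 [-0.0023 -0.0041 -1.    ]]
[0.0035026  0.00288698 0.01002747] [-0.00525492  0.00290694 -0.00142361]
```

Small correction of position and tilt, then close.

Emit:
apply_moves(
  rows=[
    {"xyz":[0.0035,0.0025,0.01],"twist":[-0.005,0.003,0]},
    {"xyz":[0,0,0],"twist":[0,0,0]},
    {"xyz":[0,0,0],"twist":[0,0,0]},
  ],
)

```text
t: 36.45
tool_pos: [0.4995, -0.2854, 0.0397]
ee_rot: [[0.959, 0.285, 0.0], [0.285, -0.959, 0.0], [0.0, -0.0, -1.0]]
wrist_force: [-0.5, -0.0, -0.0]
gripper_width: 0.511
```

Run:
```python
from h import *
st(); print(np.round(get_state()["ee_rot"],4));
```

```text
t 36.45 p [ 0.4995 -0.2854  0.0397] h 16.56 F [-0.5 -0.  -0. ] M [-0.03  0.06  0.06] w 0.511 q [-29.7   9.3  -7.3  73.4   0.  133.7]
[[ 9.585e-01  2.850e-01  1.000e-04]
 [ 2.850e-01 -9.585e-01  2.000e-04]
 [ 2.000e-04 -2.000e-04 -1.000e+00]]
```

Emit:
apply_moves(
  rows=[
    {"xyz":[0,0,0],"twist":[0,0,0]},
    {"xyz":[0,0,0],"twist":[0,0,0]},
    {"xyz":[0,0,0],"twist":[0,0,0]},
    {"xyz":[0,0,0],"twist":[0,0,0]},
  ],
  gripper=255,
  squeeze=60,
)

```text
t: 36.85
tool_pos: [0.4995, -0.2854, 0.0397]
ee_rot: [[0.959, 0.285, 0.0], [0.285, -0.959, 0.0], [0.0, -0.0, -1.0]]
wrist_force: [-2.0, 1.5, 5.5]
gripper_width: 0.351
```

Run:
```python
from h import *
st(); print(np.round(get_state()["ee_rot"],4));
```

```text
t 36.85 p [ 0.4995 -0.2854  0.0397] h 16.56 F [-2.   1.5  5.5] M [0.15 0.19 0.  ] w 0.351 q [-29.7   9.3  -7.3  73.4   0.  133.7]
[[ 9.585e-01  2.850e-01  2.000e-04]
 [ 2.850e-01 -9.585e-01  2.000e-04]
 [ 2.000e-04 -2.000e-04 -1.000e+00]]
```

```bash
cat > f2.py <<'E'
from fit import *
ims=[cv2.imread(f"pics/raw_{k}.png").astype(float) for k in("s10","s11","s14","s24")]
im=np.mean(ims,0); c=np.array([.525,-.0404]); q=(proj("side",[*c,.03])+OFF["side"])[0]
r,cc=np.round(q).astype(int); box=(r-7,r+8,cc-7,cc+8)
def mins(f,ys):
    return [(y,)+min(((f(y,a,b),a,b) for a in np.arange(-1.5,1.6,.5) for b in np.arange(-1.5,1.6,.5))) for y in ys]
for af in(.018,.020,.022):
    print(af,*[(o[0],round(o[1],1),float(o[2]),float(o[3])) for o in mins(lambda y,a,b:score(im,hexlab("side",c,af,y,.02,.034,.039,.005,box,np.array([a,b])),box,.7),range(0,60,6))],sep="\n ")
# socket drive square
def sqlab(n,c,s,yaw,z,R,box,d):
    r0,r1,c0,c1=box; lab=np.zeros(((r1-r0)*SS,(c1-c0)*SS),np.uint8)
    px=lambda P:np.round(((proj(n,P)+OFF[n]+d)-[r0-.5,c0-.5])[:,::-1]*SS*16).astype(np.int32)
    t=np.linspace(0,2*np.pi,41)[:-1]; C=lambda rr,zz,tt=t:np.c_[c[0]+rr*np.cos(tt),c[1]+rr*np.sin(tt),np.full(len(tt),zz)]
    for zz in np.linspace(z-.03,z-.001,20): cv2.fillPoly(lab,[px(C(R,zz))],3,shift=4)
    cv2.fillPoly(lab,[px(C(R,z))],1,shift=4)
    a=np.radians(yaw+45+90*np.arange(4)); cv2.fillPoly(lab,[px(C(s/np.sqrt(2),z,a))],2,shift=4)
    return lab
for k,c2 in(("s14",(.4995,-.2854)),("s24",(.4995,-.2854))):
    im2=cv2.imread(f"pics/raw_{k}.png").astype(float); q=(proj("side",[*c2,.066])+OFF["side"])[0]; r,cc=np.round(q).astype(int); bx=(r-6,r+7,cc-9,cc+10)
    for s in(.0095,.0127):
        print(k,s,*[(o[0],round(o[1],1),float(o[2]),float(o[3])) for o in mins(lambda y,a,b:score(im2,sqlab("side",np.array(c2),s,y,.066,.0155,bx,np.array([a,b])),bx,.7),range(0,90,9))],sep="\n ")
E
time python3 f2.py
```

```text
0.018
 (0, np.float64(895.4), -0.5, 0.5)
 (6, np.float64(894.5), -0.5, 0.5)
 (12, np.float64(893.3), -0.5, 0.5)
 (18, np.float64(889.3), -0.5, 0.5)
 (24, np.float64(885.0), -0.5, 0.5)
 (30, np.float64(878.0), -0.5, 0.5)
 (36, np.float64(877.2), -0.5, 0.5)
 (42, np.float64(881.9), -0.5, 0.5)
 (48, np.float64(892.0), -0.5, 0.5)
 (54, np.float64(887.6), -0.5, 0.5)
0.02
 (0, np.float64(900.7), -1.0, 0.0)
 (6, np.float64(907.2), -1.0, 0.5)
 (12, np.float64(913.3), -1.0, 0.5)
 (18, np.float64(909.1), -1.0, 0.5)
 (24, np.float64(891.5), -1.0, 1.0)
 (30, np.float64(874.5), -1.0, 1.0)
 (36, np.float64(868.1), -1.0, 1.0)
 (42, np.float64(865.8), -1.0, 1.0)
 (48, np.float64(879.4), -1.0, 0.5)
 (54, np.float64(888.9), -1.0, 0.5)
0.022
 (0, np.float64(894.2), -1.5, 0.0)
 (6, np.float64(899.7), -1.5, 0.0)
 (12, np.float64(918.7), -1.5, 0.0)
 (18, np.float64(912.1), -1.5, 1.0)
 (24, np.float64(885.5), -1.5, 1.0)
 (30, np.float64(869.8), -1.5, 1.0)
 (36, np.float64(859.6), -1.5, 1.0)
 (42, np.float64(848.2), -1.5, 1.0)
 (48, np.float64(908.9), -1.5, 0.5)
 (54, np.float64(877.8), -1.5, 0.0)
s14
 0.00
[... 853 characters left out ...]
433.6), -0.5, 0.0)
 (27, np.float64(1433.6), -0.5, 0.0)
 (36, np.float64(1432.3), -0.5, 0.0)
 (45, np.float64(1431.1), -0.5, 0.0)
 (54, np.float64(1430.1), -0.5, 0.0)
 (63, np.float64(1430.7), -0.5, 0.0)
 (72, np.float64(1432.8), -0.5, 0.0)
 (81, np.float64(1434.3), -0.5, 0.0)
s24
 0.0127
 (0, np.float64(1448.9), -0.5, 0.5)
 (9, np.float64(1448.6), -0.5, 0.5)
 (18, np.float64(1448.3), -0.5, 0.5)
 (27, np.float64(1442.2), -0.5, 0.5)
 (36, np.float64(1441.0), -0.5, 0.5)
 (45, np.float64(1440.7), -0.5, 0.5)
 (54, np.float64(1442.4), -0.5, 0.5)
 (63, np.float64(1444.6), -0.5, 0.5)
 (72, np.float64(1444.3), -0.5, 0.5)
 (81, np.float64(1443.8), -0.5, 0.5)
real	0m17.380s
user	0m17.753s
sys	0m0.176s
```

```bash
cat > f3.py <<'E'
exec(open("f2.py").read().split("for af in")[0])
exec("def sqlab"+open("f2.py").read().split("def sqlab")[1].split("for k,c2")[0])
def score2(im,lab,box,blur,core):
    r0,r1,c0,c1=box; I=im[r0:r1,c0:c1].reshape(-1,3).astype(float); A=[]
    w=cv2.resize(core.astype(np.float32),(c1-c0,r1-r0),interpolation=cv2.INTER_AREA).ravel()>.5
    for k in np.unique(lab):
        m=cv2.GaussianBlur((lab==k).astype(np.float32),(0,0),blur*SS); A.append(cv2.resize(m,(c1-c0,r1-r0),interpolation=cv2.INTER_AREA).ravel())
    A=np.array(A).T[w]; I=I[w]; x=np.linalg.lstsq(A,I,rcond=None)[0]; return ((I-A@x)**2).mean()
# nut: pixels within dilated circle silhouette
core=hexlab("side",c,.030,0,.02,.034,.039,.005,box,np.array([-.7,.5]))>0
for af in(.019,.0205,.022):
  for bl in(.7,1.):
    R=mins(lambda y,a,b:score2(im,hexlab("side",c,af,y,.02,.034,.039,.005,box,np.array([a,b])),box,bl,core),range(0,60,6)); print(af,bl,[(o[0],round(float(o[1]))) for o in R],min(R,key=lambda o:o[1])[2:])
im2=(cv2.imread("pics/raw_s14.png").astype(float)+cv2.imread("pics/raw_s24.png"))/2
c2=np.array((.4995,-.2854)); q=(proj("side",[*c2,.066])+OFF["side"])[0]; r,cc=np.round(q).astype(int); bx=(r-6,r+7,cc-9,cc+10)
core=sqlab("side",c2,.001,0,.066,.014,bx,np.array([-.5,0.])); core=(core==1)|(core==2)
for s in(.008,.0095,.011,.0127):
  for bl in(.7,1.):
    R=mins(lambda y,a,b:score2(im2,sqlab("side",c2,s,y,.066,.0155,bx,np.array([a,b])),bx,bl,core),range(0,90,9)); print(s,bl,[(o[0],round(float(o[1]),1)) for o in R],min(R,key=lambda o:o[1])[2:])
x=cv2.resize(im2[bx[0]:bx[1],bx[2]:bx[3]].astype(np.uint8),None,fx=30,fy=30,interpolation=cv2.INTER_CUBIC);cv2.imwrite("pics/sq.png",x)
E
python3 f3.py
```

```text
0.019 0.7 [(0, 577), (6, 587), (12, 592), (18, 586), (24, 570), (30, 555), (36, 546), (42, 548), (48, 553), (54, 564)] (np.float64(-1.0), np.float64(0.5))
0.019 1.0 [(0, 614), (6, 623), (12, 630), (18, 624), (24, 609), (30, 596), (36, 585), (42, 582), (48, 586), (54, 598)] (np.float64(-1.0), np.float64(0.5))
0.0205 0.7 [(0, 575), (6, 584), (12, 589), (18, 586), (24, 559), (30, 542), (36, 539), (42, 537), (48, 543), (54, 561)] (np.float64(-1.0), np.float64(0.5))
0.0205 1.0 [(0, 605), (6, 617), (12, 621), (18, 618), (24, 588), (30, 574), (36, 567), (42, 562), (48, 578), (54, 594)] (np.float64(-1.0), np.float64(1.0))
0.022 0.7 [(0, 551), (6, 561), (12, 581), (18, 585), (24, 554), (30, 532), (36, 521), (42, 512), (48, 542), (54, 535)] (np.float64(-1.5), np.float64(1.0))
0.022 1.0 [(0, 577), (6, 585), (12, 600), (18, 600), (24, 574), (30, 558), (36, 545), (42, 536), (48, 573), (54, 562)] (np.float64(-1.5), np.float64(1.0))
0.008 0.7 [(0, 123.9), (9, 116.8), (18, 116.8), (27, 118.6), (36, 112.5), (45, 110.6), (54, 115.3), (63, 115.4), (72, 120.7), (81, 120.5)] (np.float64(-0.5), np.float64
[... 531 characters left out ...]
.011 0.7 [(0, 126.1), (9, 129.7), (18, 127.8), (27, 110.3), (36, 110.8), (45, 105.8), (54, 106.1), (63, 108.7), (72, 115.1), (81, 121.3)] (np.float64(-1.0), np.float64(0.0))
0.011 1.0 [(0, 139.5), (9, 144.6), (18, 143.6), (27, 131.3), (36, 135.7), (45, 132.4), (54, 134.7), (63, 130.7), (72, 136.2), (81, 146.2)] (np.float64(-1.0), np.float64(0.0))
0.0127 0.7 [(0, 181.3), (9, 187.2), (18, 186.8), (27, 170.9), (36, 165.1), (45, 148.0), (54, 151.2), (63, 165.4), (72, 171.3), (81, 182.8)] (np.float64(-0.5), np.float64(0.0))
0.0127 1.0 [(0, 169.1), (9, 181.1), (18, 177.7), (27, 169.4), (36, 167.5), (45, 154.3), (54, 155.9), (63, 169.7), (72, 176.5), (81, 176.2)] (np.float64(-1.0), np.float64(0.0))
```

View pics/sq.png

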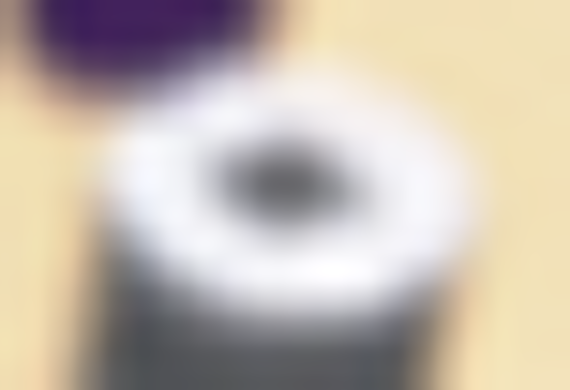

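Run:
```python
from h import *
plan([.525,-.0404,.11],12.6,7,p0=[.4995,-.2854,.1197])
```

```text
[{"xyz": [0.034, -0.081, 0.003], "twist": [-0.0, -0.0, 0.013]}, {"xyz": [0.033, -0.082, 0.004], "twist": [-0.0, -0.0, 0.013]}, {"xyz": [0.032, -0.082, 0.003], "twist": [-0.0, -0.0, 0.013]}, {"xyz": [0.031, -0.082, 0.004], "twist": [-0.0, -0.0, 0.013]}, {"xyz": [0.03, -0.083, 0.003], "twist": [-0.0, -0.0, 0.013]}]
[{"xyz": [0.029, -0.083, 0.004], "twist": [-0.0, -0.0, 0.013]}, {"xyz": [0.029, -0.083, 0.003], "twist": [-0.0, -0.0, 0.013]}]
end [ 0.5249 -0.0403  0.1102] maxstep 35.21634013132111 deg 0.5658326496840961
```

Emit:
apply_moves(
  rows=[
    {"xyz":[0,0,-0.03],"twist":[0,0,0]},
    {"xyz":[0,0,-0.07],"twist":[0,0,0]},
    {"xyz":[0,0,-0.08],"twist":[0,0,0]},
    {"xyz":[0,0,-0.02],"twist":[0,0,0]},
  ],
)

```text
t: 37.25
tool_pos: [0.5005, -0.286, 0.1232]
ee_rot: [[0.959, 0.285, 0.004], [0.285, -0.959, -0.002], [0.003, 0.003, -1.0]]
wrist_force: [0.5, -0.5, -0.8]
gripper_width: 0.344
```

Emit:
apply_moves(
  rows=[
    {"xyz":[0.034,-0.081,0.003],"twist":[0,0,0.013]},
    {"xyz":[0.033,-0.082,0.004],"twist":[0,0,0.013]},
    {"xyz":[0.032,-0.082,0.003],"twist":[0,0,0.013]},
    {"xyz":[0.031,-0.082,0.004],"twist":[0,0,0.013]},
    {"xyz":[0.03,-0.083,0.003],"twist":[0,0,0.013]},
  ],
)

```text
t: 37.75
tool_pos: [0.5172, -0.1089, 0.1118]
ee_rot: [[0.972, 0.235, -0.001], [0.235, -0.972, 0.001], [-0.001, -0.001, -1.0]]
wrist_force: [0.7, 0.2, -0.9]
gripper_width: 0.343
```

Emit:
apply_moves(
  rows=[
    {"xyz":[0.029,-0.083,0.004],"twist":[0,0,0.013]},
    {"xyz":[0.029,-0.083,0.003],"twist":[0,0,0.013]},
    {"xyz":[0,0,0],"twist":[0,0,0]},
    {"xyz":[0,0,0],"twist":[0,0,0]},
    {"xyz":[0,0,0],"twist":[0,0,0]},
  ],
)

```text
t: 38.25
tool_pos: [0.5246, -0.0409, 0.1094]
ee_rot: [[0.977, 0.215, -0.001], [0.215, -0.977, 0.0], [-0.001, -0.001, -1.0]]
wrist_force: [-0.5, 0.0, -0.6]
gripper_width: 0.349
```

```bash
cat >> h.py <<'E'
def need(p,h):
    s=get_state();R=s["ee_rot"]; print("xyz",np.round(R.T@(np.array(p)-s["tool_pos"])/.4,4),"twist",np.round(np.degrees(Ro.from_matrix(R.T@Rh(h)).as_rotvec())/45,4))
E
python3 - <<'E'
from h import *
st(); need([.525,-.0404,.08],12.6)
E
```

```text
t 38.25 p [ 0.5246 -0.0409  0.1094] h 12.44 F [-0.5  0.  -0.6] M [-0.01  0.05  0.02] w 0.349 q [ -4.5   1.2  -8.2  80.6   0.  163.1]
xyz [ 0.0012 -0.0009  0.0736] twist [-0.0007  0.0011 -0.0035]
```

Emit:
apply_moves(
  rows=[
    {"xyz":[0.001,-0.001,0.04],"twist":[0,0,0]},
    {"xyz":[0,0,0.04],"twist":[0,0,0]},
    {"xyz":[0,0,0.01],"twist":[0,0,0]},
    {"xyz":[0,0,0],"twist":[0,0,0]},
  ],
)

```text
t: 38.65
tool_pos: [0.5246, -0.0406, 0.0732]
ee_rot: [[0.977, 0.215, -0.002], [0.215, -0.977, 0.001], [-0.002, -0.001, -1.0]]
wrist_force: [0.7, 0.3, -0.8]
gripper_width: 0.346
```

Run:
```python
from h import *
st(); need([.525,-.0404,.07],12.6)
```

```text
t 38.65 p [ 0.5246 -0.0406  0.0732] h 12.39 F [ 0.7  0.3 -0.8] M [ 0.01 -0.06 -0.06] w 0.346 q [ -4.4   1.9 -11.5  76.7   0.  163.2]
xyz [ 0.0011 -0.0002  0.0079] twist [-0.0012  0.0021 -0.0047]
```

Now press gently: 5 mm in small steps.

Emit:
apply_moves(
  rows=[
    {"xyz":[0.001,0,0.005],"twist":[-0.001,0.002,0]},
    {"xyz":[0,0,0.005],"twist":[0,0,0]},
    {"xyz":[0,0,0.003],"twist":[0,0,0]},
    {"xyz":[0,0,0],"twist":[0,0,0]},
  ],
)

```text
t: 39.05
tool_pos: [0.526, -0.0398, 0.0694]
ee_rot: [[0.976, 0.216, 0.003], [0.216, -0.976, -0.0], [0.003, 0.001, -1.0]]
wrist_force: [-1.1, -0.2, 5.1]
gripper_width: 0.346
```

Run:
```python
from h import *
st()
```

```text
t 39.05 p [ 0.526  -0.0398  0.0694] h 12.47 F [-1.1 -0.2  5.1] M [-0.14  0.23  0.04] w 0.346 q [ -4.3   1.9 -11.9  76.   -0.  163.2]
```

Emit:
apply_moves(
  rows=[
    {"xyz":[0,0,0.003],"twist":[0,0,-0.11]},
    {"xyz":[0,0,0],"twist":[0,0,-0.11]},
    {"xyz":[0,0,0],"twist":[0,0,-0.11]},
    {"xyz":[0,0,0],"twist":[0,0,-0.11]},
  ],
)

```text
t: 39.45
tool_pos: [0.5267, -0.0395, 0.0694]
ee_rot: [[0.844, 0.537, 0.005], [0.537, -0.844, 0.0], [0.004, 0.002, -1.0]]
wrist_force: [-1.0, 2.1, 12.1]
gripper_width: 0.346
```

Run:
```python
from h import *
st()
```

```text
t 39.45 p [ 0.5267 -0.0395  0.0694] h 32.48 F [-1.   2.1 12.1] M [ 0.31  0.25 -0.03] w 0.346 q [ -4.3   1.9 -12.   75.9   0.  143.2]
```

Run:
```python
from h import *
need([.525,-.0404,.0694],32.5)
```

```text
xyz [-0.0048 -0.0003 -0.0001] twist [ 0.0028 -0.0055 -0.0005]
```

Emit:
apply_moves(
  rows=[
    {"xyz":[-0.0045,0,-0.001],"twist":[0.003,-0.005,0]},
    {"xyz":[0,0,0],"twist":[0,0,-0.1]},
    {"xyz":[0,0,0],"twist":[0,0,-0.1]},
    {"xyz":[0,0,0],"twist":[0,0,-0.1]},
  ],
)

```text
t: 39.85
tool_pos: [0.524, -0.0406, 0.0678]
ee_rot: [[0.695, 0.719, -0.003], [0.719, -0.695, 0.0], [-0.002, -0.002, -1.0]]
wrist_force: [0.5, -0.9, -2.1]
gripper_width: 0.35
```

Run:
```python
from h import *
st();need([.525,-.0404,.0694],head())
```

```text
t 39.85 p [ 0.524  -0.0406  0.0678] h 45.96 F [ 0.5 -0.9 -2.1] M [ 0.01  0.01 -0.01] w 0.35 q [ -4.4   2.  -12.   76.2  -0.  129.6]
xyz [ 0.002   0.0015 -0.004 ] twist [-0.003   0.0027 -0.    ]
```

Emit:
apply_moves(
  rows=[
    {"xyz":[0.001,0.001,0.004],"twist":[0,0,0]},
    {"xyz":[0,0,0.004],"twist":[0,0,0]},
    {"xyz":[0,0,0],"twist":[0,0,0]},
  ],
)

```text
t: 40.15
tool_pos: [0.5244, -0.0406, 0.0641]
ee_rot: [[0.699, 0.715, -0.004], [0.715, -0.699, 0.0], [-0.003, -0.003, -1.0]]
wrist_force: [-0.7, -0.3, -1.8]
gripper_width: 0.35
```

Run:
```python
from h import *
st();need([.525,-.0404,.0694],head())
```

```text
t 40.15 p [ 0.5244 -0.0406  0.0641] h 45.66 F [-0.7 -0.3 -1.8] M [ 0.06 -0.    0.03] w 0.35 q [ -4.4   2.2 -12.2  75.8  -0.  129.9]
xyz [ 0.0014  0.0008 -0.0132] twist [-0.0036  0.0033 -0.    ]
```

Dropped over the nut freely. Continue down to the seat at a TCP height of about 0.0557, taking the small tilt out.

Emit:
apply_moves(
  rows=[
    {"xyz":[0,0,0.006],"twist":[-0.003,0.003,0]},
    {"xyz":[0,0,0.006],"twist":[0,0,0]},
    {"xyz":[0,0,0.004],"twist":[0,0,0]},
    {"xyz":[0,0,0],"twist":[0,0,0]},
  ],
)

```text
t: 40.55
tool_pos: [0.5243, -0.0406, 0.0577]
ee_rot: [[0.698, 0.716, -0.001], [0.716, -0.698, 0.0], [-0.0, -0.001, -1.0]]
wrist_force: [-0.2, -0.5, -2.0]
gripper_width: 0.344
```

Run:
```python
from h import *
st();need([.525,-.0404,.0557],head())
```

```text
t 40.55 p [ 0.5243 -0.0406  0.0577] h 45.75 F [-0.2 -0.5 -2. ] M [0.04 0.06 0.01] w 0.344 q [ -4.4   2.2 -13.   74.9   0.  129.8]
xyz [0.0017 0.0009 0.005 ] twist [-0.0007  0.0005 -0.    ]
```

Emit:
apply_moves(
  rows=[
    {"xyz":[0,0,0.003],"twist":[0,0,0]},
    {"xyz":[0,0,0.003],"twist":[0,0,0]},
    {"xyz":[0,0,0.001],"twist":[0,0,0]},
    {"xyz":[0,0,0],"twist":[0,0,0]},
  ],
)

```text
t: 40.95
tool_pos: [0.5246, -0.0406, 0.0557]
ee_rot: [[0.698, 0.716, 0.0], [0.716, -0.698, 0.0], [0.0, 0.0, -1.0]]
wrist_force: [-1.4, 0.1, 4.3]
gripper_width: 0.345
```

Run:
```python
from h import *
st()
```

```text
t 40.95 p [ 0.5246 -0.0406  0.0557] h 45.76 F [-1.4  0.1  4.3] M [0.05 0.42 0.05] w 0.345 q [ -4.4   2.2 -13.2  74.6   0.  129.8]
```

Emit:
apply_moves(
  rows=[
    {"xyz":[0,0,0],"twist":[0,0,-0.15]},
    {"xyz":[0,0,0],"twist":[0,0,-0.15]},
    {"xyz":[0,0,0],"twist":[0,0,0]},
  ],
)

```text
t: 41.25
tool_pos: [0.5247, -0.0408, 0.0557]
ee_rot: [[0.51, 0.86, 0.001], [0.86, -0.51, -0.0], [0.0, 0.001, -1.0]]
wrist_force: [-1.7, -0.8, 4.4]
gripper_width: 0.346
```

Run:
```python
from h import *
st()
```

```text
t 41.25 p [ 0.5247 -0.0408  0.0557] h 59.35 F [-1.7 -0.8  4.4] M [-0.13  0.33  0.07] w 0.346 q [ -4.4   2.2 -13.2  74.6  -0.  116.2]
```

Emit:
apply_moves(
  rows=[
    {"xyz":[0,0,0],"twist":[0,0,0.15]},
    {"xyz":[0,0,0],"twist":[0,0,0.15]},
    {"xyz":[0,0,0],"twist":[0,0,0.15]},
    {"xyz":[0,0,0],"twist":[0,0,0.15]},
    {"xyz":[0,0,0],"twist":[0,0,0]},
  ],
)

```text
t: 41.75
tool_pos: [0.5246, -0.0405, 0.0557]
ee_rot: [[0.85, 0.527, 0.0], [0.527, -0.85, 0.0], [0.001, -0.0, -1.0]]
wrist_force: [-1.3, 0.6, 5.6]
gripper_width: 0.344
```

Run:
```python
from h import *
st()
```

```text
t 41.75 p [ 0.5246 -0.0405  0.0557] h 31.82 F [-1.3  0.6  5.6] M [ 0.21  0.45 -0.04] w 0.344 q [ -4.4   2.2 -13.2  74.6   0.  143.8]
```

Emit:
apply_moves(
  rows=[
    {"xyz":[0,0,0],"twist":[0,0,0.15]},
    {"xyz":[0,0,0],"twist":[0,0,0.1]},
    {"xyz":[0,0,0],"twist":[0,0,0]},
  ],
)

```text
t: 42.05
tool_pos: [0.5246, -0.0404, 0.0557]
ee_rot: [[0.936, 0.353, 0.0], [0.353, -0.936, 0.0], [0.001, -0.0, -1.0]]
wrist_force: [-1.4, 0.8, 4.9]
gripper_width: 0.349
```

Run:
```python
from h import *
st()
```

```text
t 42.05 p [ 0.5246 -0.0404  0.0557] h 20.68 F [-1.4  0.8  4.9] M [0.31 0.46 0.21] w 0.349 q [ -4.4   2.2 -13.2  74.6   0.  154.9]
```

Emit:
apply_moves(
  rows=[
    {"xyz":[0,0,0],"twist":[0,0,0.1]},
    {"xyz":[0,0,0],"twist":[0,0,0.1]},
    {"xyz":[0,0,0],"twist":[0,0,0]},
  ],
)

```text
t: 42.35
tool_pos: [0.5246, -0.0403, 0.0557]
ee_rot: [[0.979, 0.202, 0.0], [0.202, -0.979, 0.001], [0.001, -0.001, -1.0]]
wrist_force: [-1.5, 2.1, 5.6]
gripper_width: 0.348
```

Run:
```python
from h import *
st()
```

```text
t 42.35 p [ 0.5246 -0.0403  0.0557] h 11.67 F [-1.5  2.1  5.6] M [ 0.47  0.42 -0.01] w 0.348 q [ -4.4   2.2 -13.2  74.6   0.  163.9]
```

Emit:
apply_moves(
  rows=[
    {"xyz":[0,0.006,-0.002],"twist":[0,0,-0.1]},
    {"xyz":[0,0,0],"twist":[0,0,-0.1]},
    {"xyz":[0,0,0],"twist":[0,0,0]},
  ],
)

```text
t: 42.65
tool_pos: [0.5246, -0.0408, 0.0557]
ee_rot: [[0.933, 0.36, -0.001], [0.36, -0.933, 0.005], [0.001, -0.005, -1.0]]
wrist_force: [-1.4, 11.5, 1.7]
gripper_width: 0.346
```

Run:
```python
from h import *
st()
```

```text
t 42.65 p [ 0.5246 -0.0408  0.0557] h 21.08 F [-1.4 11.5  1.7] M [2.61 0.48 0.56] w 0.346 q [ -4.6   2.3 -13.1  74.7   0.3 154.3]
```

Emit:
apply_moves(
  rows=[
    {"xyz":[0,-0.006,0],"twist":[0,0,0]},
    {"xyz":[0,-0.006,0],"twist":[0,0,0]},
    {"xyz":[0,0,0],"twist":[0,0,0]},
  ],
)

```text
t: 42.95
tool_pos: [0.5243, -0.0401, 0.0558]
ee_rot: [[0.935, 0.355, 0.002], [0.355, -0.935, -0.004], [0.0, 0.005, -1.0]]
wrist_force: [6.2, -9.7, -5.7]
gripper_width: 0.343
```

Run:
```python
from h import *
st()
```

```text
t 42.95 p [ 0.5243 -0.0401  0.0558] h 20.81 F [ 6.2 -9.7 -5.7] M [-2.01 -1.45  0.48] w 0.343 q [ -4.3   2.1 -13.3  74.5  -0.2 154.9]
```

Emit:
apply_moves(
  rows=[
    {"xyz":[0,0.006,0.002],"twist":[0,0,-0.1]},
    {"xyz":[0,0,0.001],"twist":[0,0,-0.1]},
  ],
)

```text
t: 43.15
tool_pos: [0.5246, -0.0406, 0.0556]
ee_rot: [[0.866, 0.5, 0.001], [0.5, -0.866, 0.001], [0.001, -0.0, -1.0]]
wrist_force: [-1.4, 2.3, 9.7]
gripper_width: 0.346
```

```bash
python3 -c "
from h import *
st()"
```

```text
t 43.15 p [ 0.5246 -0.0406  0.0556] h 29.99 F [-1.4  2.3  9.7] M [ 0.62  0.4  -0.09] w 0.346 q [-4.500e+00  2.200e+00 -1.320e+01  7.450e+01  1.000e-01  1.456e+02]
```

Emit:
apply_moves(
  rows=[
    {"xyz":[0,0,0],"twist":[0,0,-0.18]},
  ],
)

```text
t: 43.25
tool_pos: [0.5247, -0.0407, 0.0557]
ee_rot: [[0.787, 0.617, 0.002], [0.617, -0.787, 0.0], [0.001, 0.001, -1.0]]
wrist_force: [0.3, 0.7, 5.4]
gripper_width: 0.35
```

```bash
python3 -c "
from h import *
st()"
```

```text
t 43.25 p [ 0.5247 -0.0407  0.0557] h 38.13 F [0.3 0.7 5.4] M [ 0.23 -0.02  0.  ] w 0.35 q [ -4.4   2.2 -13.2  74.5   0.  137.4]
```

Emit:
apply_moves(
  rows=[
    {"xyz":[0,0,0],"twist":[0,0,-0.18]},
  ],
)

```text
t: 43.35
tool_pos: [0.5248, -0.0408, 0.0557]
ee_rot: [[0.69, 0.724, 0.002], [0.724, -0.69, 0.0], [0.001, 0.001, -1.0]]
wrist_force: [0.7, -0.1, 5.9]
gripper_width: 0.349
```

```bash
python3 -c "
from h import *
st()"
```

```text
t 43.35 p [ 0.5248 -0.0408  0.0557] h 46.35 F [ 0.7 -0.1  5.9] M [ 0.2  -0.04  0.01] w 0.349 q [ -4.4   2.2 -13.2  74.5   0.  129.2]
```

Emit:
apply_moves(
  rows=[
    {"xyz":[0,0,0],"twist":[0,0,-0.18]},
  ],
)

```text
t: 43.45
tool_pos: [0.5248, -0.0407, 0.0557]
ee_rot: [[0.581, 0.814, 0.002], [0.814, -0.581, 0.0], [0.001, 0.001, -1.0]]
wrist_force: [-1.6, 0.0, 6.4]
gripper_width: 0.343
```

```bash
python3 -c "
from h import *
st()"
```

```text
t 43.45 p [ 0.5248 -0.0407  0.0557] h 54.46 F [-1.6  0.   6.4] M [ 0.27  0.41 -0.06] w 0.343 q [ -4.4   2.2 -13.2  74.5   0.  121.1]
```

Emit:
apply_moves(
  rows=[
    {"xyz":[0,0,0],"twist":[0,0,-0.18]},
  ],
)

```text
t: 43.55
tool_pos: [0.5247, -0.0409, 0.0557]
ee_rot: [[0.461, 0.887, 0.001], [0.887, -0.461, -0.0], [0.001, 0.001, -1.0]]
wrist_force: [-0.0, 0.1, 6.0]
gripper_width: 0.348
```

```bash
python3 -c "
from h import *
st()"
```

```text
t 43.55 p [ 0.5247 -0.0409  0.0557] h 62.53 F [-0.   0.1  6. ] M [ 0.11  0.15 -0.56] w 0.348 q [ -4.5   2.2 -13.2  74.5  -0.  113. ]
```

Emit:
apply_moves(
  rows=[
    {"xyz":[0,0,0],"twist":[0,0,-0.18]},
  ],
)

```text
t: 43.65
tool_pos: [0.5247, -0.0409, 0.0557]
ee_rot: [[0.332, 0.943, 0.002], [0.943, -0.332, -0.0], [0.0, 0.002, -1.0]]
wrist_force: [0.3, 0.1, 5.8]
gripper_width: 0.345
```

```bash
python3 -c "
from h import *
st()"
```

```text
t 43.65 p [ 0.5247 -0.0409  0.0557] h 70.62 F [0.3 0.1 5.8] M [-0.02  0.04  0.11] w 0.345 q [ -4.5   2.2 -13.2  74.5  -0.  104.9]
```

Emit:
apply_moves(
  rows=[
    {"xyz":[0,0,0],"twist":[0,0,-0.18]},
  ],
)

```text
t: 43.75
tool_pos: [0.5248, -0.0409, 0.0557]
ee_rot: [[0.195, 0.981, 0.002], [0.981, -0.195, -0.0], [-0.0, 0.002, -1.0]]
wrist_force: [0.2, 0.0, 5.5]
gripper_width: 0.343
```

```bash
python3 -c "
from h import *
st()"
```

```text
t 43.75 p [ 0.5248 -0.0409  0.0557] h 78.75 F [0.2 0.  5.5] M [-0.07 -0.02  0.4 ] w 0.343 q [ -4.5   2.2 -13.2  74.5  -0.   96.8]
```

Emit:
apply_moves(
  rows=[
    {"xyz":[0,0,0],"twist":[0,0,0]},
    {"xyz":[0,0,0],"twist":[0,0,0]},
  ],
  squeeze=110,
)

```text
t: 43.95
tool_pos: [0.5248, -0.0409, 0.0558]
ee_rot: [[0.199, 0.98, 0.002], [0.98, -0.199, -0.001], [-0.0, 0.002, -1.0]]
wrist_force: [0.4, -1.2, 6.9]
gripper_width: 0.338
```

```bash
python3 -c "
from h import *
st()"
```

```text
t 43.95 p [ 0.5248 -0.0409  0.0558] h 78.5 F [ 0.4 -1.2  6.9] M [-0.17  0.19  0.74] w 0.338 q [ -4.4   2.2 -13.2  74.5  -0.   97.1]
```

Emit:
apply_moves(
  rows=[
    {"xyz":[0,0,0],"twist":[0,0,-0.12]},
    {"xyz":[0,0,0],"twist":[0,0,0]},
  ],
)

```text
t: 44.15
tool_pos: [0.5248, -0.041, 0.0559]
ee_rot: [[0.104, 0.995, 0.002], [0.995, -0.104, -0.001], [-0.0, 0.002, -1.0]]
wrist_force: [-0.1, -0.9, 6.6]
gripper_width: 0.334
```

```bash
python3 -c "
from h import *
st()"
```

```text
t 44.15 p [ 0.5248 -0.041   0.0559] h 84.03 F [-0.1 -0.9  6.6] M [-0.15  0.07  0.52] w 0.334 q [ -4.5   2.2 -13.2  74.5  -0.   91.5]
```

Emit:
apply_moves(
  rows=[
    {"xyz":[0,0,0],"twist":[0,0,-0.12]},
    {"xyz":[0,0,0],"twist":[0,0,0]},
  ],
)

```text
t: 44.35
tool_pos: [0.5249, -0.041, 0.0559]
ee_rot: [[0.011, 1.0, 0.002], [1.0, -0.011, -0.001], [-0.001, 0.002, -1.0]]
wrist_force: [-0.5, -0.6, 6.7]
gripper_width: 0.338
```

```bash
python3 -c "
from h import *
st()"
```

```text
t 44.35 p [ 0.5249 -0.041   0.0559] h 89.4 F [-0.5 -0.6  6.7] M [-0.14  0.02  0.14] w 0.338 q [ -4.5   2.2 -13.2  74.5  -0.   86.1]
```

Emit:
apply_moves(
  rows=[
    {"xyz":[0,0,0],"twist":[0,0,-0.12]},
    {"xyz":[0,0,0],"twist":[0,0,0]},
  ],
)

```text
t: 44.55
tool_pos: [0.5249, -0.0409, 0.0559]
ee_rot: [[-0.084, 0.996, 0.002], [0.996, 0.084, -0.0], [-0.001, 0.002, -1.0]]
wrist_force: [0.7, 0.5, 6.1]
gripper_width: 0.34
```

```bash
python3 -c "
from h import *
st()"
```

```text
t 44.55 p [ 0.5249 -0.0409  0.0559] h 94.8 F [0.7 0.5 6.1] M [-0.11  0.04  0.04] w 0.34 q [ -4.5   2.2 -13.2  74.5  -0.   80.8]
```

Emit:
apply_moves(
  rows=[
    {"xyz":[0,0.0075,-0.002],"twist":[0,0,0]},
    {"xyz":[0,0,0],"twist":[0,0,0]},
    {"xyz":[0,0,0],"twist":[0,0,0]},
  ],
)

```text
t: 44.85
tool_pos: [0.5256, -0.0409, 0.0558]
ee_rot: [[-0.081, 0.997, -0.003], [0.997, 0.081, -0.001], [-0.001, -0.003, -1.0]]
wrist_force: [-9.1, -1.4, 9.9]
gripper_width: 0.339
```

```bash
python3 -c "
from h import *
st();s=get_state();print(s['tool_pos']+s['ee_rot'][:,2]*.036)"
```

```text
t 44.85 p [ 0.5256 -0.0409  0.0558] h 94.63 F [-9.1 -1.4  9.9] M [-0.37  2.19  0.05] w 0.339 q [ -4.4   2.5 -12.8  74.8  -0.1  81. ]
[ 0.52550291 -0.04090623  0.01980686]
```

Emit:
apply_moves(
  rows=[
    {"xyz":[0,-0.0075,0],"twist":[0,0,0]},
    {"xyz":[0,-0.0075,0],"twist":[0,0,0]},
    {"xyz":[0,0,0],"twist":[0,0,0]},
  ],
)

```text
t: 45.15
tool_pos: [0.5241, -0.041, 0.0561]
ee_rot: [[-0.082, 0.997, 0.007], [0.997, 0.082, 0.0], [-0.0, 0.007, -1.0]]
wrist_force: [14.0, -0.6, -6.7]
gripper_width: 0.337
```

```bash
python3 -c "
from h import *
st();s=get_state();print(s['tool_pos']+s['ee_rot'][:,2]*.036)"
```

```text
t 45.15 p [ 0.5241 -0.041   0.0561] h 94.69 F [14.  -0.6 -6.7] M [ 0.05 -3.27  0.02] w 0.337 q [ -4.5   1.8 -13.6  74.3   0.   80.8]
[ 0.524303   -0.0410284   0.02012329]
```

Emit:
apply_moves(
  rows=[
    {"xyz":[0,0.0075,0.002],"twist":[0,0,0]},
    {"xyz":[0,0,0.002],"twist":[0,0,0]},
    {"xyz":[0,0,0],"twist":[0,0,0]},
  ],
)

```text
t: 45.45
tool_pos: [0.5247, -0.041, 0.0558]
ee_rot: [[-0.082, 0.997, 0.002], [0.997, 0.082, -0.001], [-0.001, 0.002, -1.0]]
wrist_force: [-3.9, -1.2, 14.9]
gripper_width: 0.337
```

```bash
python3 -c "
from h import *
st();s=get_state();print(s['tool_pos']+s['ee_rot'][:,2]*.036)
im=get_image('side'); cv2.imwrite('pics/s30.png',cv2.resize(im[100:250,200:370],None,fx=4,fy=4,interpolation=cv2.INTER_CUBIC));cv2.imwrite('pics/s30f.png',im)
im=get_image('top'); cv2.imwrite('pics/t30.png',im)"
```

```text
t 45.45 p [ 0.5247 -0.041   0.0558] h 94.68 F [-3.9 -1.2 14.9] M [-0.09  0.87  0.1 ] w 0.337 q [ -4.5   2.1 -13.2  74.5  -0.   80.9]
[ 0.52481918 -0.04098617  0.01978996]
```

View pics/s30.png

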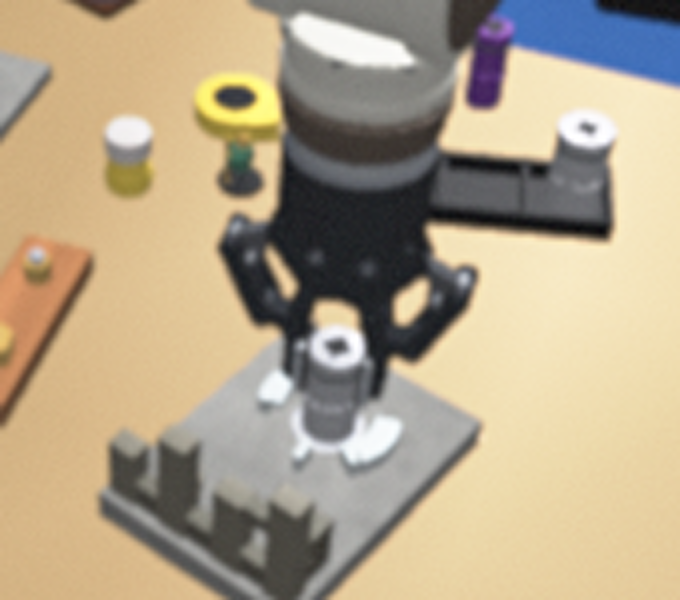

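View pics/t30.png

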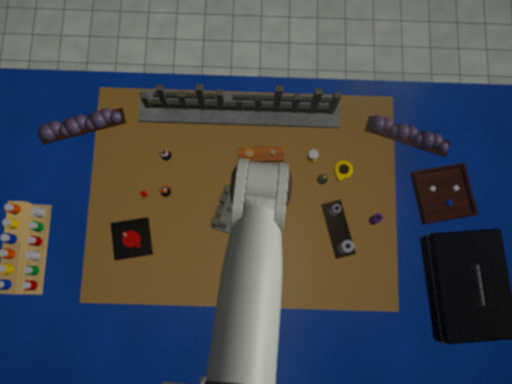

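Emit:
apply_moves(
  rows=[
    {"xyz":[0,0,-0.003],"twist":[0,0,0]},
    {"xyz":[0,0,0],"twist":[0,0,0]},
    {"xyz":[0,0,0],"twist":[0,0,0]},
  ],
)

```text
t: 45.85
tool_pos: [0.5247, -0.041, 0.0559]
ee_rot: [[-0.082, 0.997, 0.001], [0.997, 0.082, -0.0], [-0.001, 0.001, -1.0]]
wrist_force: [0.6, -1.7, 7.0]
gripper_width: 0.332
```

```bash
python3 -c "
from h import *
st();s=get_state();print(s['tool_pos']+s['ee_rot'][:,2]*.036)
im=cv2.imread('pics/t30.png');cv2.imwrite('pics/t31.png',np.hstack([cv2.resize(im[210:270,100:170],(490,420),interpolation=cv2.INTER_CUBIC),cv2.resize(im[195:265,310:350],(240,420),interpolation=cv2.INTER_CUBIC)]))"
```

```text
t 45.85 p [ 0.5247 -0.041   0.0559] h 94.72 F [ 0.6 -1.7  7. ] M [-0.28 -0.07  0.03] w 0.332 q [ -4.5   2.2 -13.2  74.6  -0.   80.8]
[ 0.52470952 -0.04097449  0.01985726]
```

View pics/t31.png

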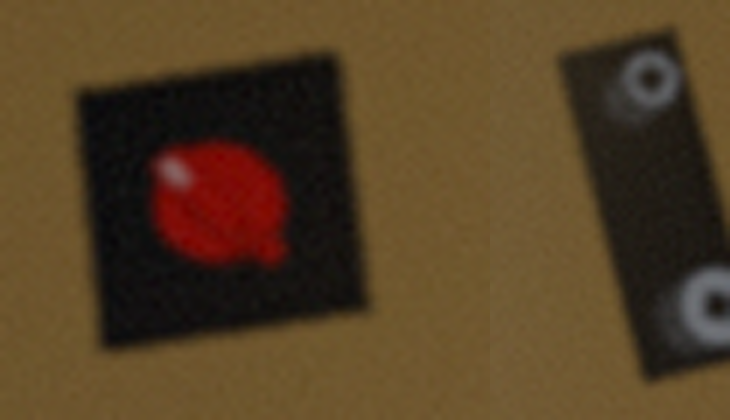

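```bash
python3 -c "
from h import *
print(job_done()); st()"
```

```text
the job is handed in; nothing more can be done
None
the job is handed in; nothing more can be done
```

I handed the job in at about 46 s with the middle socket held upright and fully down over the ruin's nut. The red cap is upright in the black dish, and the small and large sockets are upright in their tray.

**Cap:** it turned counter-clockwise by about 56°, lifted straight out, and the top picture shows it upright in the dish.

**Accident, put right:** while I centred the jaws on the middle socket, a finger knocked the large socket out of the tray. It landed upside down on the table. I picked it up, flipped it in two steps and stood it back in its bay. It and the small socket are in place in the last pictures. I saw no other object move in the last pictures, though the arm hid part of the view.

**Fit checks on the middle socket:**
- **Depth:** it stopped on the nut's top, then dropped all the way once its position and turn were corrected. Its lower end is at about 20 mm, the plate's height, with a light downward push of about 7 N at hand-in.
- **Sideways play:** about 1.2 to 1.5 mm in total, which matches the stated 1.8 mm clearance. A socket that was too big would have more.
- **Twist test unclear:** the turning force stayed near zero over much of the range, with peaks of 0.56 and 0.74 N m. The socket seemed to slip in the jaws, so I relied on the sideways play.

**Not tried:** I did not put the small or large socket on the nut. I ruled them out because the ruin's nut looked in between the large and small spare nuts in the pictures, and by the play measurement.

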